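# Crack open the tile-drying press and set shims under its lid

## Task

Open the tile-drying press a crack so that the tiles can breathe: poke the wooden-handled key through the slot in its front to push the hidden catch right back, then put the blade of the pry bar into the notch under the heavy lid, lever the lid up over the fulcrum block, swing the bar's tail under the hooked keeper and let go, so that the lid stays up by itself. Slip every shim that is laid out lengthwise under the lid's front edge, flat on the base on either side of the notch and at least a third of its length in, then free the bar and let the lid down gently onto the shims. Finish with the bar and the key lying on the rubber mat, and leave the other pottery things where they are.

Things in the scene. Friction and masses are not known exactly. Their poses are not given: they have to be found in the camera images.
- press: Fixed wooden tile-drying press with a hinged lid (sizes in mm). Origin on the table under the middle of the lid's front bottom edge; x runs into the press, front to hinge, z up, y to the left when facing along x. Base x -15 to 220, y -150 to 170; its top (deck, where shims lie) at z 50; the strip x -15 to 0 is a ledge before the lid
- notch (a point): middle of the floor of the pry notch (press x 0, y 0, z 22 mm), cut in the front of the deck: y -38 to 38, x -15 to 60 mm, open to the front and up to the lid's underside at z 50. Axes as the press
- crest (a point): top of the fulcrum block's rounded steel crest (radius 6 mm, along press y) at press x -45, y 0, z 50 mm; block: x -58 to -32, y -22 to 22 mm, on a low foot plate. Axes as the press
- keeper (a point): middle of the underside of the steel keeper's lip (press x -230, y 34, z 39 mm). Lip: x -250 to -210, y 18 to 50, 10 mm thick; upright on its +y side at y 50 to 64; open to -y: press the bar's tail below the lip beside it, then swing it to +y under the lip. With the blade 28 mm under the lid and the bar over the crest, the lid then stays at about 0.10 rad
- lid (a joint): opening angle of the lid (rad), 0 = shut; hinge at press x 220, z 50 mm; falls shut by its weight (2 to 3 kg, some 12 N at the front edge). Wood with a plaster panel, 22 mm thick, underside at z 50 when shut, x 0 to 220, y -150 to 170. 0.10 rad = a gap of 22 mm at the front. Held shut by the catch. On the shims it stands at about 0.06
- lid_edge (a point): middle of the lid's front bottom edge; moves with the lid
- catch (a joint): travel of the hidden catch (m) along press +x: 0 = holds the lid, 0.014 = fully back at its stop; frees the lid from 0.009 on. Slides stiffly (about 3 N) and stays where it is left. Its tab, 18 mm square, sits behind the slot, its face 27 mm behind the slot's mouth when at 0
- slot (a point): centre of the mouth of the slot in the press's front face (press x -15, y -125, z 24); the slot is 20 mm wide, 20 mm high and runs along press x; axes as the press
- toolmat: black rubber mat 300 x 150 x 3 mm, fixed; origin at the centre of its underside, x along its length. Bar and key lie on it at the start and belong there
- bar: steel pry bar 280 mm long, 0.42 kg; origin at its middle (half-way up), x along it towards the blade. Shank 16 wide and 14 high from x -140 to 95, blade 20 wide and 6 thick from x 93 to 140 on the same centre line
- bar_tip (a point): end of the bar's blade, on the centre line; axes as the bar
- key: catch key, 80 g: wooden handle 80 x 16 x 16 mm with a steel rod 9 mm thick sticking out of it along +x; origin at the centre of the handle, rod from x 40 to 150
- key_tip (a point): free end of the key's rod; axes as the key
- shim1: shim, a flat strip of kiln shelf 90 x 24 x 10 mm, 50 g; origin at its centre, x along its length; may be absent
- shim2: shim, a flat strip of kiln shelf 90 x 24 x 10 mm, 50 g; origin at its centre, x along its length; may be absent
- shim3: shim, a flat strip of kiln shelf 90 x 24 x 10 mm, 50 g; origin at its centre, x along its length; may be absent
- cup: unglazed cup, 68 mm wide, 75 high; bystander, origin under its foot
- bowl: unglazed bowl, 110 mm wide, 50 high; bystander
- vase: unglazed vase, 84 mm wide, 105 high; bystander
- sponge_block: wooden block 70 x 45 x 30 mm; bystander
- knife: wooden-handled spatula lying flat; bystander
- jar: clay jar 60 mm wide, 80 high; bystander
There are look-alikes about, which are no part of the job. What is shaped like the shim2 but green or yellow is not meant. Leave any pink look-alike of the shim3 alone.

How it is judged:
By the outcome, as a careful person would: the job done as asked, in the order asked, and still so for the second after the job is handed in, with the robot touching nothing.
Of shim1, shim2, shim3 only 1 to 3 are there at a start; the rules pass over those that are not, and their reading is None.
At some moment in a run one of shim1, shim2, shim3, key may be knocked a few centimetres aside while the robot is not near it.
It also fails if it takes over 210 s, if anything falls off the work surface, if the arm or the gripper's body presses on something with over 40 N, if the wrist force passes 120 N, or if a joint passes its speed limit or range.

## Robot

A 6-joint arm with a two-finger parallel gripper is mounted at the origin on the work surface. World frame = base frame: x ahead of the robot, y to its left, z up, the work surface at z = 0. Lengths are in m, angles in degrees, forces in N, time in s.
With the tool pointing down it reaches from about 0.25 to 0.725 m from the base axis. Payload 9.7 kg.
Tool frame: the origin (TCP) lies between the finger pads; the fingertips stand 11 mm ahead of it and the grasp point (between the pads) lies 8 mm behind it; z points along the fingers, x is the direction in which the jaws open and shut, and the axes are right-handed (so a half turn about z gives the same grasp; the last joint's range is limited). The gripper opens to 85 mm and grips with 20 to 120 N. Pads are 22 mm wide; open, the fingers measure 114 mm over their backs; the gripper's body (76 mm by 85 mm) begins 54 mm behind the grasp point. The pads swing forward as they close: fully open they stand 13 mm farther back than shut.
Start: joints at [65.26, 4.979, 10.078, 95.1, 0, 90], TCP at [0.23, 0.5, 0.242] pointing down, gripper open.
Joint ranges: [-179.16, 179.16], [-48.56, 103.87], [-65.8, 70.77], [-126.05, 130.52], [-82.76, 87.17], [-180, 180]. Speed limits (degrees/s): [127.2, 127.2, 147.25, 180, 180, 180].

## Interface

Orientations are given as [roll, pitch, yaw] about the fixed x, y, z axes, in that order (R = Rz(yaw) Ry(pitch) Rx(roll)).
In Python, from workcell import get_obs, camera, job_done gives the robot as it stands.
- The arm moves only by the tool arm_command, never from a script. Its argument "increments" is a list of rows, each a list of 2 entries, a list of its own where there are three numbers: the shift along the tool's x, y, z in units of 25 mm (1.0 is 25 mm), then the turn about the tool's z in units of 6 degrees (1.0 is 6 degrees). In form: [[[dx, dy, dz], roll], ...]. A call has 1 to 5 rows; each row is the pose to reach, as a shift and turn from the pose measured when the call began, along the tool's axes at that moment; what a row does not reach only later rows make up. A row lasts 1/10 s, in which the tool goes at most 50 mm and 8.59 degrees, less where a joint would pass 70% of its speed; a pose out of reach is approached as far as the arm can. A call with a gripper value outside its range is refused whole. "claw" is the closure, from -1 (fully open) to 1 (shut), so that 0 is half open, set as the call begins (left out, the last holds). The fingers move at their own pace and stop on an object; "force" is the grip in N (left out, the last holds). Time passes only in rows, so rows that repeat a pose let the fingers close. It gives the time, the measured TCP pose, the force and the opening at its end, in the units of the state.
- get_obs(): the state, without advancing time (a new reading comes with each control period).
- camera(name): name is "scene" or "top" or "wrist"; returns a dict with "frame" (480x640x3 uint8, red, green, blue), "range_z" (480x640 float32, m along the optical axis (not along the pixel's ray), 0 where there is no reading), "K" (3x3 intrinsics, pixels), "R" (3x3) and "t" (3): a world point X has camera coordinates R X + t; the wrist camera has in their place "hand_eye" (4x4, takes a point from camera to tool coordinates, whose origin is the TCP and whose axes are the tool frame's). Camera axes: x right, y down, z forward; pixel columns grow to the right and rows downward; lengths in m; the calibration is good to about 2 mm. A picture is of the moment at which its call begins: read the wrist's pose just before it.
- job_done(): hands the job in, once; it reports no verdict.
The state is a dict: "time": time; "q": joint angles; "qd": joint speeds; "joint_efforts": joint torques, N m; "ee_pos": TCP position; "tcp_rot": TCP orientation; "wrist_force": force on the tool from outside, world axes, zero at the start; "torque": the same for the moment, N m; "opening": finger opening in m.
Only numpy, scipy, OpenCV 4.12 (cv2) and the standard library are available. Lean on these libraries where they do the work, as an engineer would, in place of code of your own. Each camera call takes 0.05 s, during which the arm holds its last target.

## Working session

There is one attempt and no reset: what is moved stays moved. The work goes in short steps, Python scripts to look and compute and a tool call to move; the robot and the scene stay as the last step left them, time stands still between calls to the robot, and variables do not carry over. Pictures are saved under pics/ and viewed, and the job is handed in when it is done.

Besides the shell and the picture viewer there is one more tool, called as name(argument=value, ...) on one line, values as JSON. arm_command: Moves the arm, as the interface text tells. Its arguments: {"type":"object","properties":{"increments":{"type":"array"},"claw":{"type":"number"},"force":{"type":"number"}},"required":["increments"]}

```bash
ls; mkdir -p pics
cat > h.py <<'E'
import numpy as np, cv2
from workcell import get_obs, camera, job_done
from scipy.spatial.transform import Rotation as Ro
def save(n,f,s=1): 
    f=cv2.cvtColor(f,cv2.COLOR_RGB2BGR)
    if s!=1: f=cv2.resize(f,None,fx=s,fy=s,interpolation=cv2.INTER_CUBIC)
    cv2.imwrite('pics/'+n+'.png',f)
def toolT():
    o=get_obs(); T=np.eye(4); T[:3,:3]=Ro.from_euler('xyz',o['tcp_rot'],degrees=True).as_matrix(); T[:3,3]=o['ee_pos']; return T
def wpts(c,T=None):
    """world xyz map of image"""
    K=c['K'];z=c['range_z'];v,u=np.mgrid[:z.shape[0],:z.shape[1]]
    P=np.stack([(u-K[0,2])/K[0,0]*z,(v-K[1,2])/K[1,1]*z,z],-1)
    if 'hand_eye' in c:
        M=T@c['hand_eye']; W=P@M[:3,:3].T+M[:3,3]
    else: W=(P-c['t'])@c['R']
    W[z==0]=np.nan
    return W
E
python3 - <<'E'
from h import *
o=get_obs();print(o)
for n in ['scene','top','wrist']:
    T=toolT(); c=camera(n); save('a_'+n,c['frame']); np.savez('/tmp/a_'+n,**c,T=T); print(n,c['K'].tolist())
    if 'R' in c: print((-c['R'].T@c['t']))
E
```

```text
pics
{'time': 0.0, 'q': array([6.52610356e+01, 5.01163973e+00, 1.00352322e+01, 9.50981418e+01,
       5.53267970e-04, 9.00002120e+01]), 'qd': array([-0.05884339, -0.0313784 ,  0.01367312, -0.05875154,  0.0325906 ,
        0.049857  ]), 'joint_efforts': array([ 4.59124367e-04, -5.20381987e+01,  4.64809656e+01,  1.63449801e-02,
        1.15041785e-04,  2.28978841e-06]), 'ee_pos': array([0.23008092, 0.49934337, 0.24158484]), 'tcp_rot': array([-1.79999447e+02,  7.45493475e-02,  6.52608236e+01]), 'wrist_force': array([-0.16290531,  0.06260264,  0.19550247]), 'torque': array([-0.04889856, -0.02905244,  0.01182005]), 'opening': 0.08528182578616411}
scene [[478.29195993917136, 0.0, 322.6945115772814], [0.0, 478.29195993917136, 244.4619566228561], [0.0, 0.0, 1.0]]
[1.04977882 0.5605793  1.16638939]
top [[502.948976164062, 0.0, 317.72724497858394], [0.0, 502.948976164062, 244.06953935493073], [0.0, 0.0, 1.0]]
[ 0.40740683 -0.03296274  1.19838943]
wrist [[369.61333743355436, 0.0, 322.35168670354903], [0.0, 369.61333743355436, 238.39742248435792], [0.0, 0.0, 1.0]]
```

View pics/a_scene.png

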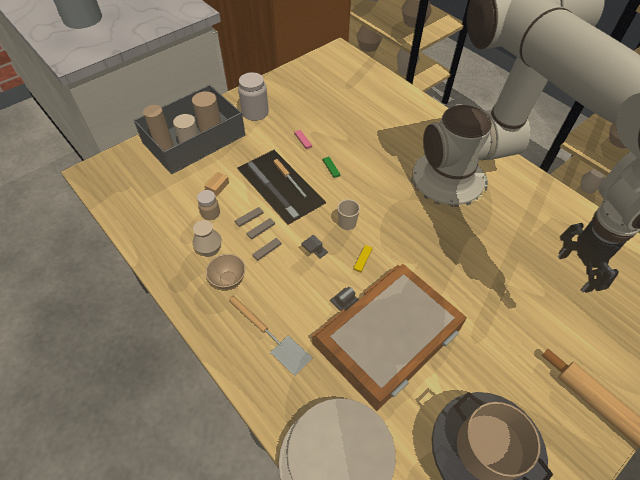

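View pics/a_top.png

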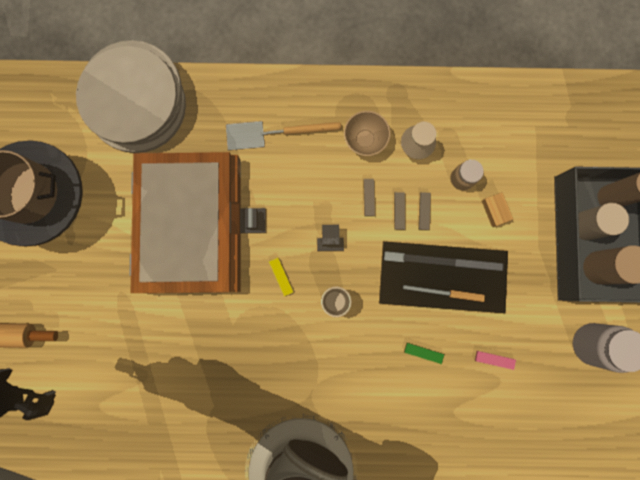

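View pics/a_wrist.png

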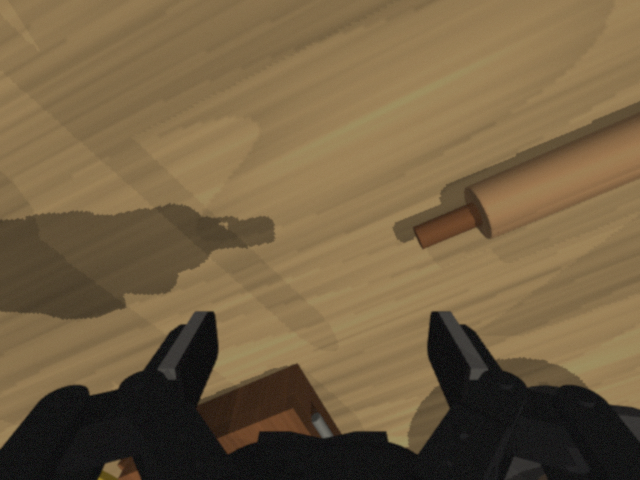

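Run:
```python
from h import *
c=dict(np.load('/tmp/a_top.npz'));c.pop('T')
W=wpts(c)
for n,(u,v) in dict(shA=(369,197),shB=(400,211),shC=(425,211),green=(424,353),pink=(495,359),yel=(281,276),barR=(502,266),blade=(387,257),keytip=(405,288),keyh=(467,295),cup=(337,301),keeper=(331,235),ful=(256,219),bowl=(368,135),vase=(422,140),jar=(469,175),lidFLtop=(237,153),lidFL=(240,293),baseBL=(132,292),basetopL=(134,153)).items():
    print(n,W[v,u].round(4))
save('b1',c['frame'][140:320,120:360],3.3)
save('b2',c['frame'][150:330,350:530],4)
```

```text
shA [ 0.6374 -0.1516  0.0109]
shB [ 0.6051 -0.2261  0.0087]
shC [ 0.6054 -0.2852  0.0121]
green [ 0.2715 -0.2825  0.0066]
pink [ 0.2608 -0.4467  0.0096]
yel [0.4453 0.0549 0.0075]
barR [ 0.4769 -0.4651  0.0152]
blade [ 0.4942 -0.1951  0.0106]
keytip [ 0.4217 -0.2372  0.0132]
keyh [ 0.4077 -0.3813  0.0172]
cup [ 0.3887 -0.0784  0.0028]
keeper [ 0.5401 -0.0609  0.0485]
ful [0.5764 0.1144 0.0347]
bowl [ 0.7909 -0.1486  0.0069]
vase [ 0.7499 -0.2595  0.1047]
jar [ 0.6781 -0.3706  0.0802]
lidFLtop [ 7.432e-01  1.697e-01 -7.000e-04]
lidFL [ 0.4038  0.1519 -0.0005]
baseBL [0.4023 0.383  0.068 ]
basetopL [0.738  0.4192 0.0036]
```

View pics/b1.png

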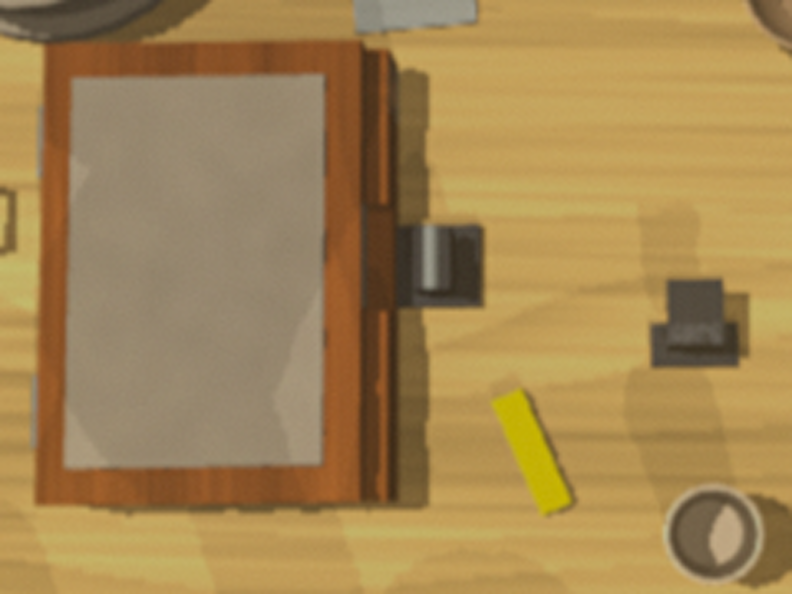

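View pics/b2.png

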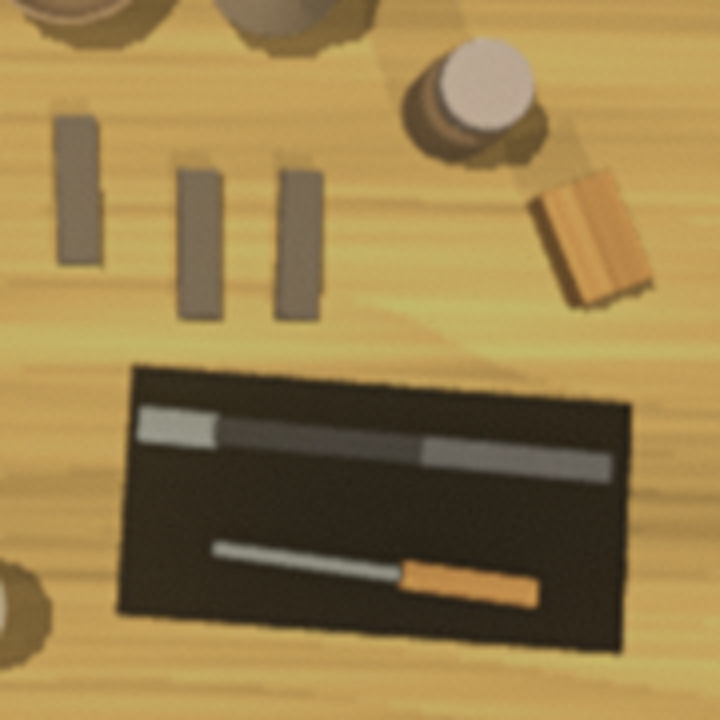

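```bash
cat >> h.py <<'E'
def rect(P2):
    r=cv2.minAreaRect((P2*1000).astype(np.float32)); return np.round(r[0],1),np.round(r[1],1),round(r[2],2),np.round(cv2.boxPoints(r),1).tolist()
E
python3 - <<'E'
from h import *
for n in ['top','scene']:
    c=dict(np.load(f'/tmp/a_{n}.npz'));c.pop('T')
    W=wpts(c)
    inb=(W[...,0]>.35)&(W[...,0]<.8)&(W[...,1]>.1)&(W[...,1]<.45)
    m=inb&(W[...,2]>.062)&(W[...,2]<.082)
    m=cv2.morphologyEx(m.astype(np.uint8),cv2.MORPH_OPEN,np.ones((3,3)))
    nn,l,st,_=cv2.connectedComponentsWithStats(m); k=1+st[1:,4].argmax(); m=l==k
    print(n,m.sum(),np.median(W[m][:,2]),rect(W[m][:,:2]))
    # shims, bar, key: z above table
    t=(W[...,2]>-.02)&(W[...,2]<.02)&(W[...,1]<.1)
    print('table z', np.median(W[t][:,2]))
E
```

```text
top 13673 0.07136010427286936 (array([562.9, 282.1]), array([321. , 222.1]), 1.77, [[399.0, 388.1000061035156], [405.8999938964844, 166.1999969482422], [726.7000122070312, 176.10000610351562], [719.9000244140625, 398.1000061035156]])
table z -0.0008241158054684428
scene 10426 0.07241673992208786 (array([565.6, 281.5]), array([323.5, 221.5]), 1.8, [[400.5, 387.1000061035156], [407.3999938964844, 165.6999969482422], [730.7999877929688, 175.89999389648438], [723.7999877929688, 397.20001220703125]])
table z -7.914195185277952e-05
```

```bash
cat >> h.py <<'E'
PR=dict(o=np.array([.5778,.1713]),yaw=91.78)
def p2w(x,y,z=0):
    a=np.radians(PR['yaw']);c,s=np.cos(a),np.sin(a)
    return np.array([PR['o'][0]+(x*c-y*s)/1000,PR['o'][1]+(x*s+y*c)/1000,z/1000])
def w2p(w):
    w=np.asarray(w);a=np.radians(PR['yaw']);c,s=np.cos(a),np.sin(a)
    d=w[...,:2]-PR['o']
    return np.stack([d[...,0]*c+d[...,1]*s,-d[...,0]*s+d[...,1]*c,w[...,2]],-1)*1000
def inc(target,yaw):
    """increments (units) from present pose to TCP target, tool yaw deg"""
    T=toolT();d=T[:3,:3].T@(np.asarray(target)-T[:3,3])/.025
    y0=get_obs()['tcp_rot'][2]; r=-((yaw-y0+180)%360-180)/6
    print('inc xyz',d.round(2),'roll',round(r,2)); return d,r
E
python3 - <<'E'
from h import *
c=np.load('/tmp/a_wrist.npz');print(c['hand_eye'].round(4))
d=np.load('/tmp/a_top.npz');c=dict(d);c.pop('T');W=wpts(c)
for nm,col in dict(x=0).items():
  m=(W[...,2]>.006)&(W[...,2]<.02)&(W[...,1]<-.1)&(W[...,1]>-.5)&(W[...,0]>.5)&(W[...,0]<.72)
  n,l,st,ce=cv2.connectedComponentsWithStats(m.astype(np.uint8))
  for k in range(1,n):
    if st[k,4]>100: print(st[k],rect(W[l==k][:,:2]))
print(W[266,395:505:10].round(3).tolist())
inc([.41,-.30,.25],0)
E
```

```text
[[ 1.000e+00  2.000e-04  1.100e-03 -3.000e-04]
 [-6.000e-04  9.461e-01  3.237e-01 -8.350e-02]
 [-1.000e-03 -3.237e-01  9.461e-01 -1.318e-01]
 [ 0.000e+00  0.000e+00  0.000e+00  1.000e+00]]
[364 179  11  38 327] (array([ 637. , -150.6]), array([90.7, 24.4]), 1.85, [[591.2999877929688, -139.8000030517578], [592.0999755859375, -164.1999969482422], [682.7000122070312, -161.3000030517578], [681.9000244140625, -136.89999389648438]])
[394 193  11  37 338] (array([ 604.9, -223.6]), array([88.2, 24.8]), 0.09, [[560.7999877929688, -211.3000030517578], [560.7999877929688, -236.10000610351562], [649.0, -236.0], [649.0, -211.1999969482422]])
[418 193  13  38 334] (array([ 605.8, -284.4]), array([25.6, 89.5]), 86.73, [[560.4000244140625, -294.6000061035156], [649.7000122070312, -299.70001220703125], [651.2000122070312, -274.20001220703125], [561.9000244140625, -269.1000061035156]])
[[0.474, -0.216, 0.0], [0.474, -0.239, 0.001], [0.474, -0.263, 0.004], [0.475, -0.288, -0.004], [0.475, -0.309, 0.007], [0.476, -0.335, -0.001], [0.475, -0.354, 0.018], [0.475, -0.377, 0.019], [0.476, -0.401, 0.016], [0.476, -0.424, 0.018], [0.477, -0.448, 0.017]]
inc xyz [-26.03  19.92  -0.3 ] roll 10.88
```

```bash
cat >> h.py <<'E'
def ray(c,u,v,z,T=None):
    """world point at height z (m) on the pixel's ray"""
    K=c['K'];d=np.array([(u-K[0,2])/K[0,0],(v-K[1,2])/K[1,1],1.])
    if 'hand_eye' in c: M=T@c['hand_eye'];o=M[:3,3];d=M[:3,:3]@d
    else: o=-c['R'].T@c['t'];d=c['R'].T@d
    return o+d*(z-o[2])/d[2]
def proj(c,X,T=None):
    X=np.asarray(X,float)
    if 'hand_eye' in c: M=np.linalg.inv(T@c['hand_eye']);p=M[:3,:3]@X+M[:3,3]
    else: p=c['R']@X+c['t']
    p=c['K']@p; return p[:2]/p[2]
E
python3 - <<'E'
from h import *
c=dict(np.load('/tmp/a_top.npz'));c.pop('T')
f=lambda x,y,z:ray(c,350+x/4,150+y/4,z).round(4)
print('key tip',f(213,548,.011),'h0',f(400,573,.011),'h1',f(540,592,.011))
print('bar tip',f(138,425,.010),'tail',f(612,467,.017),'blade/shank',f(216,430,.017))
print('mat',[f(*p,.003).tolist() for p in [(132,366),(631,403),(621,653),(118,613)]])
inc([.41,-.33,.25],-178)
E
```

```text
key tip [ 0.424  -0.2335  0.011 ] h0 [ 0.4111 -0.3433  0.011 ] h1 [ 0.4014 -0.4253  0.011 ]
bar tip [ 0.4959 -0.1893  0.01  ] tail [ 0.4751 -0.4668  0.017 ] blade/shank [ 0.4932 -0.2342  0.017 ]
mat [[0.5317, -0.1865, 0.003], [0.5143, -0.484, 0.003], [0.3664, -0.4751, 0.003], [0.385, -0.1787, 0.003]]
inc xyz [-27.12  20.42  -0.3 ] roll -19.46
```

arm_command(increments=[[[0,0,-1],-1.4],[[0,0,-1.5],-2.8],[[0,0,-2],-4.2],[[0,0,-2],-5.6],[[0,0,-2],-7]], claw=-1)

```text
time: 0.65
ee_pos: [0.2302, 0.4996, 0.2919]
tcp_rot: [-180.0, 0.0, 107.6]
wrist_force: [-0.8, 0.5, 0.1]
opening: 0.0856
```

arm_command(increments=[[[0,0,0],-1.4],[[0,0,0],-2.8],[[0,0,0],-4.2],[[0,0,0],-5.6],[[0,0,0],-7]])

```text
time: 1.15
ee_pos: [0.2302, 0.4995, 0.2916]
tcp_rot: [-179.9, 0.0, 150.0]
wrist_force: [-0.1, 0.1, -0.3]
opening: 0.0857
```

arm_command(increments=[[[0,0,0],-1.4],[[0,0,0],-2.8],[[0,0,0],-4.2],[[0,0,0],-5.4]])

```text
time: 1.55
ee_pos: [0.2301, 0.4995, 0.2913]
tcp_rot: [-179.9, -0.0, -177.3]
wrist_force: [-0.3, -0.8, -0.1]
opening: 0.0852
```

Run:
```python
from h import *
o=get_obs();print(o['q'],o['tcp_rot'])
inc([.41,-.36,.25],-178)
```

```text
[ 6.52617351e+01  6.52797971e+00  1.72775540e+01  1.00859531e+02
 -1.61861597e-03 -2.74324099e+01] [-1.79901661e+02 -4.92207333e-02 -1.77305896e+02]
inc xyz [ -5.57 -34.68   1.71] roll 0.12
```

arm_command(increments=[[[-1.4,-2,0],0],[[-2.8,-4,0],0],[[-4.2,-6,0],0],[[-5.6,-8,0],0],[[-7,-10,0],0]])

```text
time: 2.05
ee_pos: [0.3837, 0.2999, 0.2914]
tcp_rot: [-179.9, -0.0, -177.3]
wrist_force: [0.9, 0.1, 0.3]
opening: 0.0852
```

arm_command(increments=[[[-1.2,-2,0],0],[[-2.4,-4,0],0],[[-3.6,-6,0],0],[[-5,-8,0],0],[[-6,-10,0],0]])

```text
time: 2.55
ee_pos: [0.5231, 0.0922, 0.2915]
tcp_rot: [-179.9, -0.0, -177.3]
wrist_force: [0.7, 0.4, -0.2]
opening: 0.0852
```

```bash
cat >> h.py <<'E'
def snap(n,name='wrist'):
    T=toolT();c=camera(name);save(n,c['frame']);np.savez('/tmp/'+n,**c,T=T);return c,T
def load(n):
    c=dict(np.load('/tmp/'+n+'.npz'));T=c.pop('T');return c,T
E
python3 - <<'E'
from h import *
c,T=snap('c1');print(T[:3,3],get_obs()['tcp_rot'])
for p in [(-15,-125,24),(0,0,50),(-45,0,50),(0,-150,72),(0,170,72),(-15,-38,50),(-15,38,50),(-15,-150,50),(-15,170,50)]: print(p,proj(c,p2w(*p),T).round(1))
E
```

```text
[0.52310437 0.09215198 0.29146883] [-1.79756237e+02 -5.23414306e-02 -1.77509122e+02]
(-15, -125, 24) [162.5 243.8]
(0, 0, 50) [268.8 266.5]
(-45, 0, 50) [267.5 227.2]
(0, -150, 72) [121.2 272.6]
(0, 170, 72) [429.2 277.3]
(-15, -38, 50) [233.2 253.1]
(-15, 38, 50) [303.5 254.2]
(-15, -150, 50) [129.5 251.5]
(-15, 170, 50) [425.1 256.1]
```

View pics/c1.png

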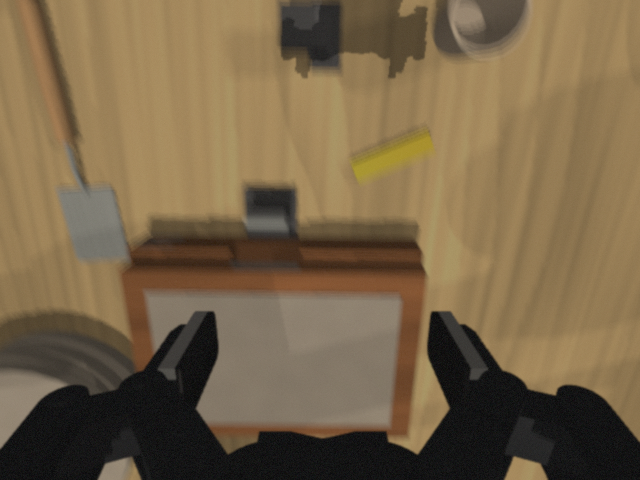

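arm_command(increments=[[[-2,-4,0],0.1],[[-2,-4,0],0.1],[[-2,-4,0],0.1],[[-2,-4,0],0.1],[[-2,-4,0],0.1]])

```text
time: 3.1
ee_pos: [0.58, -0.0109, 0.2904]
tcp_rot: [-179.8, -0.1, -178.2]
wrist_force: [-0.5, 0.8, 0.3]
opening: 0.0855
```

Run:
```python
from h import *
c,T=snap('c2');print(T[:3,3],get_obs()['tcp_rot'])
for p in [(-15,-125,24),(0,0,50),(-45,0,50),(0,-150,72),(0,170,72),(-15,-38,50),(-15,38,50),(-15,-150,50),(-15,170,50)]: print(p,proj(c,p2w(*p),T).round(1))
save('c2z',c['frame'][210:440,130:480],2.2)
```

```text
[ 0.57996925 -0.01088974  0.29040405] [-1.79769387e+02 -7.65751454e-02 -1.78095997e+02]
(-15, -125, 24) [217.9 326.6]
(0, 0, 50) [318.7 349.7]
(-45, 0, 50) [318.7 316.3]
(0, -150, 72) [185.6 361.4]
(0, 170, 72) [469.2 361.6]
(-15, -38, 50) [286.3 338.8]
(-15, 38, 50) [351.1 338.8]
(-15, -150, 50) [190.6 338.7]
(-15, 170, 50) [463.7 338.9]
```

View pics/c2.png

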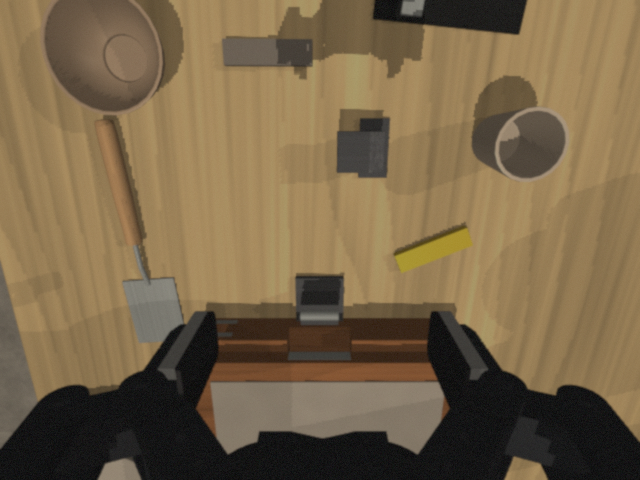

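View pics/c2z.png

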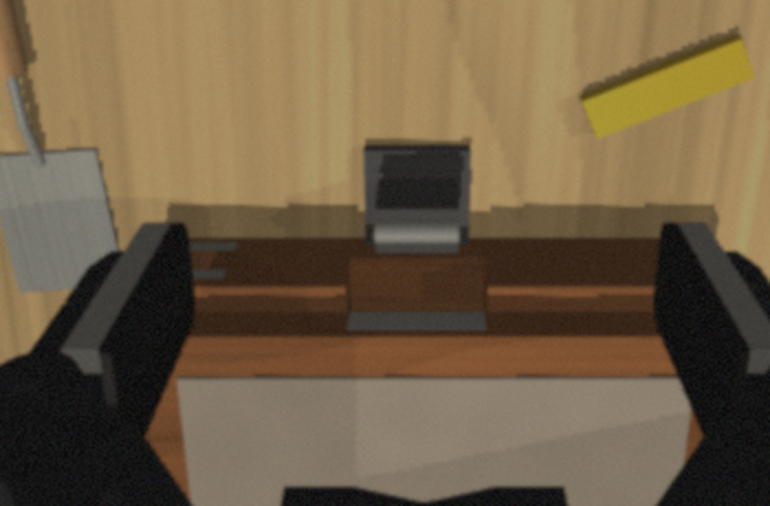

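```bash
sed -i "s/^PR=.*/PR=dict(o=np.array([.5770,.1723]),yaw=91.78)/" h.py
python3 - <<'E'
from h import *
inc([.41,-.36,.2],171.5)
E
```

```text
inc xyz [  7.25 -13.74   3.69] roll 1.73
```

arm_command(increments=[[[1,-1.7,0],0.4],[[2,-3.4,0],0.8],[[3,-5.1,0],1.2],[[4,-6.8,0],1.7],[[5,-8.5,0.5],1.7]])

```text
time: 3.65
ee_pos: [0.4616, -0.2262, 0.2812]
tcp_rot: [-179.7, 0.2, 171.7]
wrist_force: [1.6, -0.8, 0.2]
opening: 0.0857
```

arm_command(increments=[[[1,-1.7,0.5],0],[[2,-3.4,1],0],[[2.2,-5.2,2],0],[[2.2,-5.2,3],0],[[2.2,-5.2,3.2],0]])

```text
time: 4.15
ee_pos: [0.3875, -0.3465, 0.1991]
tcp_rot: [-179.8, -0.0, 171.7]
wrist_force: [0.4, 0.5, 0.1]
opening: 0.0854
```

arm_command(increments=[[[0,0,0],0],[[0,0,0],0]])

```text
time: 4.35
ee_pos: [0.3883, -0.3454, 0.2003]
tcp_rot: [-179.8, 0.0, 171.8]
wrist_force: [0.7, -0.3, 0.0]
opening: 0.0853
```

Run:
```python
from h import *
c,T=snap('d1');print(T[:3,3],get_obs()['tcp_rot'])
```

```text
[ 0.38826147 -0.34536628  0.20028472] [-1.79784737e+02  6.86241305e-02  1.71802580e+02]
```

View pics/d1.png

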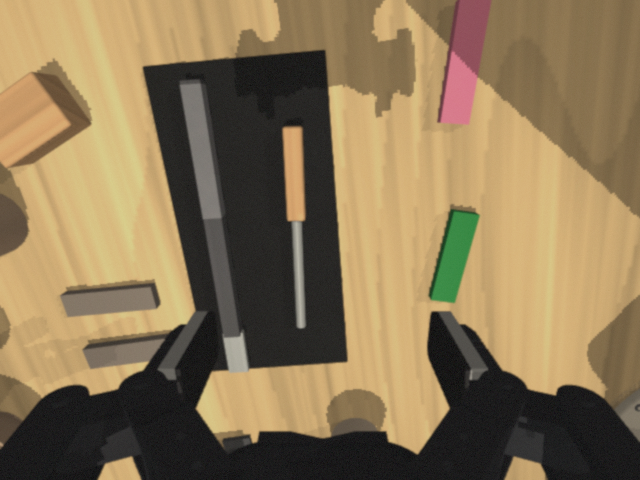

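Run:
```python
from h import *
c,T=load('d1')
f=lambda x,y,z:ray(c,x,y,z,T)
a=f(292.5,127,.019);b=f(296,220,.019);t=f(301,327,.011)
print('handle rear',a.round(4),'front',b.round(4),'tip',t.round(4),'len',np.linalg.norm(a-b),np.linalg.norm((t-b)[:2]))
h=(a+b)/2;print('h centre',h.round(4),'yaw',np.degrees(np.arctan2(*(t-a)[[1,0]])))
a=f(192,82,.017);b=f(237.5,370,.013);print('bar',a.round(4),b.round(4),np.linalg.norm((a-b)[:2]),((a+b)/2).round(4),np.degrees(np.arctan2(*(b-a)[[1,0]])))
for p in [(110,299),(130,350)]: print(f(*p,.01).round(4))
inc([h[0],h[1],.06],np.degrees(np.arctan2(*(t-a)[[1,0]]))+90)
```

```text
handle rear [ 0.402  -0.4205  0.019 ] front [ 0.4121 -0.3427  0.019 ] tip [ 0.4263 -0.2302  0.011 ] len 0.07845788927927043 0.11334422681972232
h centre [ 0.407  -0.3816  0.019 ] yaw 82.70234420717884
bar [ 0.4749 -0.4652  0.017 ] [ 0.4995 -0.1901  0.013 ] 0.2761761266908991 [ 0.4872 -0.3277  0.015 ] 84.87910424281534
[ 0.606 -0.287  0.01 ]
[ 0.6047 -0.2276  0.01  ]
inc xyz [-0.93 -1.3   5.63] roll -3.31
```

Run:
```python
from h import *
inc([.4070,-.3815,.06],172.7)
```

```text
inc xyz [-0.93 -1.29  5.63] roll -0.15
```

arm_command(increments=[[[-0.5,-0.7,1.8],-0.15],[[-0.93,-1.29,3.6],-0.15],[[-0.93,-1.29,5],-0.15],[[-0.93,-1.29,5.6],-0.15],[[-0.93,-1.29,5.6],-0.15]], claw=-0.2, force=60)

```text
time: 4.9
ee_pos: [0.4068, -0.3803, 0.0599]
tcp_rot: [-179.9, -0.0, 172.8]
wrist_force: [-0.6, 0.6, 0.3]
opening: 0.051
```

Run:
```python
from h import *
c,T=snap('d2');print(T[:3,3],get_obs()['tcp_rot'],get_obs()['opening'])
inc([.4070,-.3815,.016],172.7)
```

```text
[ 0.40675546 -0.38030792  0.05985351] [-1.79769364e+02  8.27498389e-02  1.72755437e+02] 0.05128912159555329
inc xyz [ 0.02 -0.01  1.83] roll 0.01
```

View pics/d2.png

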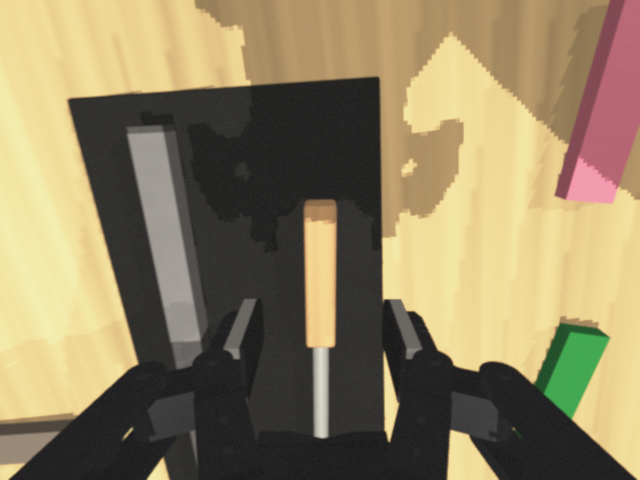

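arm_command(increments=[[[0,0,0.8],0],[[0,0,1.4],0],[[0,0,1.76],0],[[0,0,1.76],0],[[0,0,1.76],0]])

```text
time: 5.45
ee_pos: [0.4077, -0.3814, 0.0186]
tcp_rot: [-179.7, 0.1, 172.8]
wrist_force: [0.5, -0.2, 0.6]
opening: 0.0513
```

arm_command(increments=[[[0,0,0],0],[[0,0,0],0],[[0,0,0],0],[[0,0,0],0],[[0,0,0],0]], claw=1)

```text
time: 5.95
ee_pos: [0.408, -0.3818, 0.0195]
tcp_rot: [-179.7, 0.2, 172.8]
wrist_force: [-1.1, 0.0, 5.3]
opening: 0.0143
```

arm_command(increments=[[[0,0,-1],0],[[0,0,-2],0],[[0,0,-4],0],[[0,0,-5],0],[[0,0,-5],0]])

```text
time: 6.45
ee_pos: [0.409, -0.3823, 0.1489]
tcp_rot: [-179.5, 0.5, 172.8]
wrist_force: [0.3, -0.2, -0.5]
opening: 0.014
```

Run:
```python
from h import *
c,T=snap('d3');print(T[:3,3],get_obs()['tcp_rot'],get_obs()['opening'])
```

```text
[ 0.40899853 -0.38228354  0.1488772 ] [-179.59753241    0.32450807  172.75492281] 0.013854563389432709
```

View pics/d3.png

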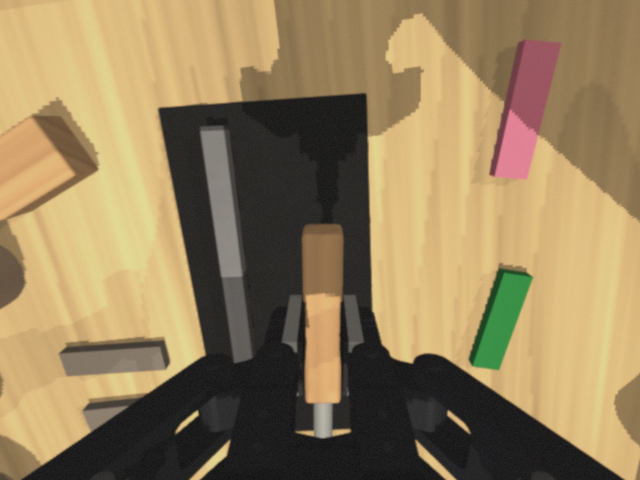

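Run:
```python
from h import *
print(p2w(-100,-40,160));inc(p2w(-100,-40,170),-178.2)
```

```text
[0.62008688 0.07359073 0.16      ]
inc xyz [-6.11 19.13 -1.05] roll -1.51
```

arm_command(increments=[[[-0.5,1.9,-0.6],0],[[-1,3.8,-1],-0.4],[[-1.6,5.6,-1],-0.8],[[-2.2,7.4,-1],-1.2],[[-2.8,9.2,-1],-1.5]])

```text
time: 7.0
ee_pos: [0.5066, -0.1602, 0.1682]
tcp_rot: [-179.6, 0.1, -178.2]
wrist_force: [0.7, -0.7, -1.7]
opening: 0.0141
```

Run:
```python
from h import *
inc(p2w(-100,-40,170),-178.2)
```

```text
inc xyz [-4.84  9.2  -0.12] roll 0.01
```

arm_command(increments=[[[-1,1.8,0],0],[[-2,3.6,0],0],[[-3,5.4,0],0],[[-4,7.2,0],0],[[-4.8,9,0],0]])

```text
time: 7.5
ee_pos: [0.6168, 0.0641, 0.1647]
tcp_rot: [-179.6, -0.0, -178.2]
wrist_force: [0.6, -1.0, -0.8]
opening: 0.0144
```

arm_command(increments=[[[0,0,0],0],[[0,0,0],0]])

```text
time: 7.7
ee_pos: [0.6162, 0.0652, 0.162]
tcp_rot: [-179.5, -0.2, -178.0]
wrist_force: [-0.0, 0.1, 0.0]
opening: 0.0142
```

Run:
```python
from h import *
c,T=snap('e1');print(T[:3,3],get_obs()['tcp_rot'])
for p in [(-15,-125,24),(-15,-125,34),(-15,-125,14),(-15,-135,34),(-15,-115,34),(0,-150,72),(-15,-38,50),(-15,38,50),(-15,-150,50),(-45,0,50)]: print(p,proj(c,p2w(*p),T).round(1))
save('e1z',c['frame'][270:420,120:360],3.3)
c,_=snap('e2','top'); save('e2z',c['frame'][140:320,200:380],4)
```

```text
[0.61615618 0.06521562 0.16195402] [-179.53476358   -0.18476848 -178.11709633]
(-15, -125, 24) [215.4 334.2]
(-15, -125, 34) [212.  341.1]
(-15, -125, 14) [218.5 327.8]
(-15, -135, 34) [199.8 341.1]
(-15, -115, 34) [224.3 341.1]
(0, -150, 72) [165.2 388.8]
(-15, -38, 50) [318.3 353.2]
(-15, 38, 50) [415.9 353.3]
(-15, -150, 50) [174. 353.]
(-45, 0, 50) [368.8 319.4]
```

View pics/e1.png

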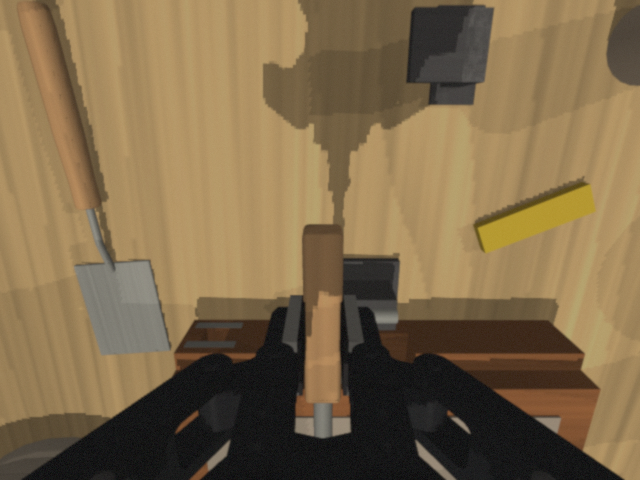

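View pics/e1z.png

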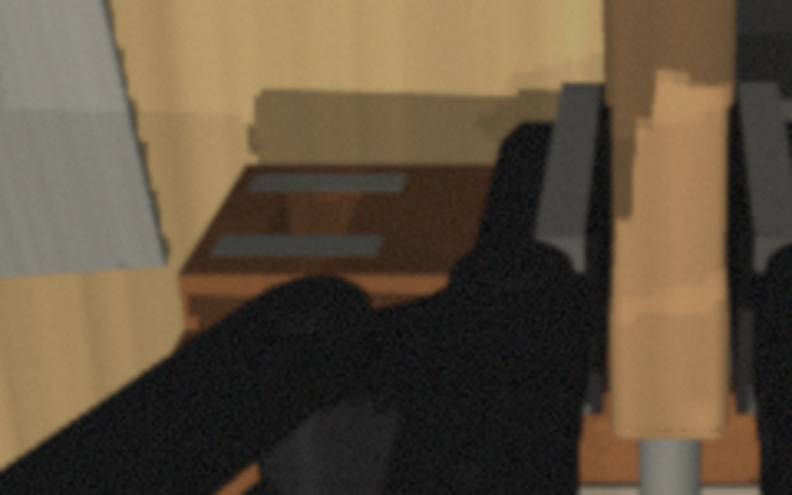

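View pics/e2z.png

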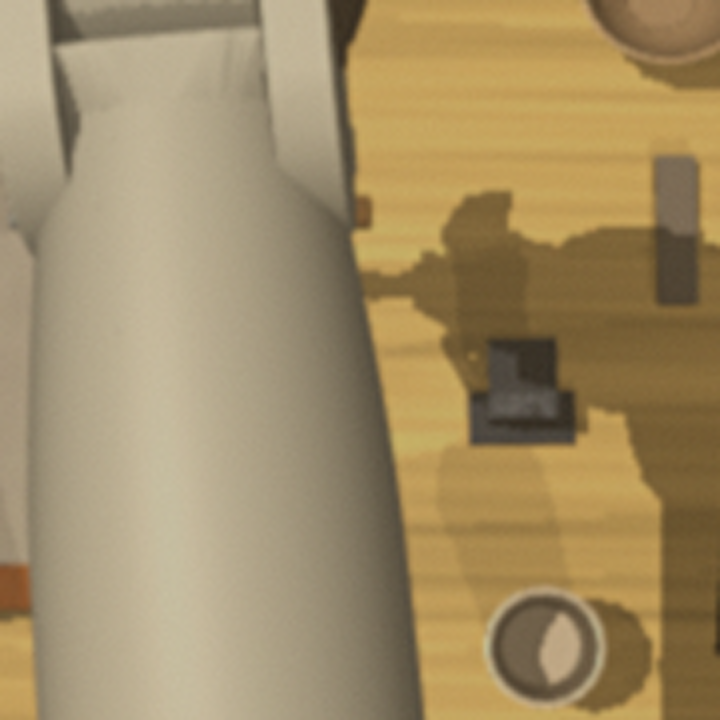

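Run:
```python
from h import *
c,T=load('e1');print(w2p(ray(c,165,350,0,T)),w2p(ray(c,85,205,0.01,T)))
inc(p2w(-190,-125,100),-178.22);inc(p2w(-190,-125,32.5),-178.22)
```

```text
[  17.62508949 -181.25168267    0.        ] [-122.95889301 -221.64397993   10.        ]
inc xyz [-3.58 -3.18  2.55] roll 0.01
inc xyz [-3.58 -3.16  5.25] roll 0.01
```

arm_command(increments=[[[-1,-1.6,0],0],[[-2,-3.1,0],0],[[-3,-3.1,0],0],[[-3.58,-3.1,1],0],[[-3.58,-3.1,2.5],0]])

```text
time: 8.3
ee_pos: [0.7101, -0.0143, 0.1024]
tcp_rot: [-179.5, 0.1, -178.4]
wrist_force: [1.3, -0.6, -0.9]
opening: 0.0142
```

arm_command(increments=[[[0,0,0.8],0],[[0,0,0.8],0],[[0,0,0.8],0]])

```text
time: 8.6
ee_pos: [0.7098, -0.0157, 0.0832]
tcp_rot: [-179.5, 0.1, -178.5]
wrist_force: [0.5, -0.0, -0.2]
opening: 0.0138
```

Run:
```python
from h import *
o=get_obs();print(o['ee_pos'],o['tcp_rot'],o['q'].round(1));print(w2p(o['ee_pos']))
c,_=snap('f1','scene');tip=p2w(-40,-125,o['ee_pos'][2]*1000-8.5)
print(proj(c,tip).round(1),proj(c,p2w(0,-150,72)),proj(c,p2w(-15,-150,50)))
u,v=proj(c,tip).astype(int);save('f1z',c['frame'][v-70:v+70,u-90:u+90],4.4)
c,_=snap('f2','top');print(proj(c,tip).round(1));u,v=proj(c,tip).astype(int);save('f2z',c['frame'][v-60:v+60,u-70:u+70],5)
inc(p2w(-190,-125,32.5),-178.22)
```

```text
[ 0.70977193 -0.01572571  0.08322227] [-1.79522285e+02  1.39169459e-01 -1.78451007e+02] [ -1.1  26.9  19.2  82.2  -0.5 -92.6]
[-192.05912878 -126.86743635   83.22227053]
[312.6 317.4] [315.77753938 334.93083492] [311.81041823 334.53900975]
[245.8 161.3]
inc xyz [0.12 0.08 2.09] roll -0.03
```

View pics/f1z.png

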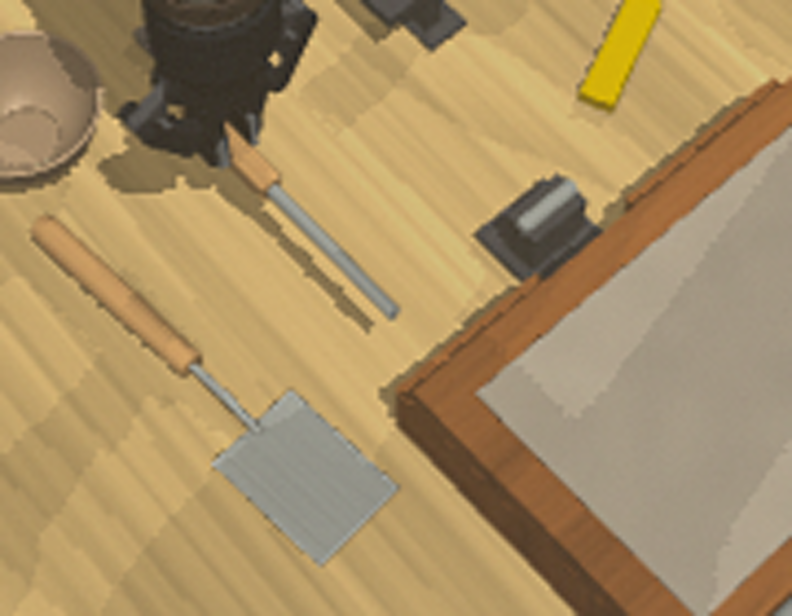

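View pics/f2z.png

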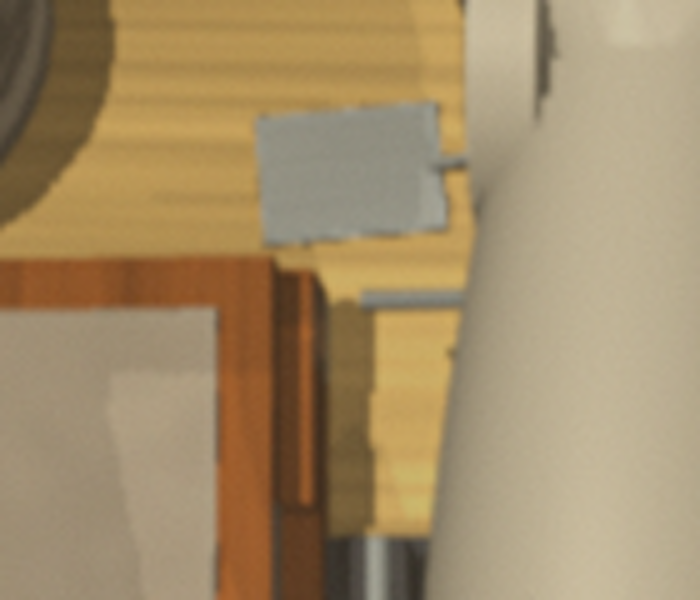

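```bash
cat >> h.py <<'E'
def tri(c1,p1,c2,p2):
    M=[c['K']@np.c_[c['R'],c['t']] for c in (c1,c2)]
    X=cv2.triangulatePoints(M[0],M[1],np.array(p1,float),np.array(p2,float));return (X[:3]/X[3]).ravel()
E
python3 - <<'E'
from h import *
c,_=load('f1');d,_=load('f2')
X=tri(c,(311.3,318.4),d,(247,160.8));print(X,w2p(X))
# checks: press lid corner  (0,-150,72)
X=tri(c,(312-90+398/4.4,317-70+395/4.4),d,(175+272/5,101+258/5));print(w2p(X))
inc(p2w(-190,-125,32.5),-178.22)
E
```

```text
[0.70570264 0.13427152 0.06965489] [ -42.00787118 -127.45930073   69.6548877 ]
[  -2.71490899 -152.82907277   59.56063386]
inc xyz [0.12 0.08 2.09] roll -0.03
```

Run:
```python
from h import *
c,_=load('f1');W=wpts(c)
# rod points: sample along rod in the scene crop
for t in np.linspace(0.1,.97,12):
    x=275+(395-275)*t;y=188+(312-188)*t
    u,v=222+x/4.4,247+y/4.4
    a=w2p(W[int(round(v)),int(round(u))]);print(a.round(1),end=' ')
print()
d,_=load('f2');W=wpts(d)
for x in range(370,460,10): print(w2p(W[int(101+299/5),int(175+x/5)]).round(1),end=' ')
```

```text
[-132.9 -130.8   84.1] [-128.7 -128.1   75.9] [-119.2 -126.    75.4] [-111.9 -125.5   74. ] [-103.2 -126.    75.9] [ -91.7 -129.    79.2] [ -84.7 -128.3   77.4] [ -75.7 -129.2   80.4] [ -69.2 -128.3   77.6] [ -57.2 -128.6   78.9] [ -50.7 -127.6   76.1] [ -41.1 -129.3   81.4] 
[ -47.9 -126.5   79.6] [ -52.1 -127.1   77. ] [ -56.7 -126.8   77.9] [ -60.9 -127.5   75. ] [nan nan nan] [ -70.8 -125.7   81.5] [ -75.  -126.5   78.2] [ -79.3 -127.    76. ] [ -84.  -126.6   77.3]
```

arm_command(increments=[[[0.1,0,1],0],[[0.1,0,1.9],0],[[0.1,0,2],0],[[0.1,0,2.02],0],[[0.1,0,2.02],0]])

```text
time: 9.2
ee_pos: [0.7094, -0.0156, 0.0364]
tcp_rot: [-179.5, 0.4, -178.4]
wrist_force: [0.2, 1.3, -1.3]
opening: 0.0141
```

arm_command(increments=[[[0,0,0],0],[[0,0,0],0]])

```text
time: 9.4
ee_pos: [0.7102, -0.0156, 0.038]
tcp_rot: [-179.5, 0.6, -178.4]
wrist_force: [0.6, -0.9, -2.4]
opening: 0.0144
```

Run:
```python
from h import *
o=get_obs();print(w2p(o['ee_pos']),o['wrist_force'])
inc(p2w(-151+20,-125,33),-178.22)
```

```text
[-191.92501376 -127.25663868   38.00370093] [ 0.60975431 -0.91274511 -2.38529373]
inc xyz [0.1  2.44 0.18] roll -0.03
```

arm_command(increments=[[[0.12,0,0.2],0],[[0.12,0,0.2],0],[[0.12,0,0.2],0]])

```text
time: 9.7
ee_pos: [0.707, -0.0157, 0.0328]
tcp_rot: [-179.5, 0.6, -178.4]
wrist_force: [0.7, -0.4, -0.2]
opening: 0.0138
```

Run:
```python
from h import *
o=get_obs();print(w2p(o['ee_pos']),o['wrist_force'],o['tcp_rot'],o['q'],o['joint_efforts'])
inc(p2w(-151+20,-125,33),-178.22)
```

```text
[-191.92708733 -124.0705774    32.7853046 ] [ 0.73626294 -0.41556127 -0.17618136] [-179.50619287    0.55181513 -178.39731274] [ -1.08952812  26.84190509  13.59064069  76.17433559  -0.46734337
 -92.69218005] [-1.98484275e-03 -7.58378577e+01  4.68114817e+01 -1.29952915e-01
 -1.58224732e-02 -6.43996627e-04]
inc xyz [-0.03  2.44 -0.03] roll -0.03
```

arm_command(increments=[[[0,0.5,0],0],[[0,1,0],0],[[0,1.5,0],0],[[0,1.8,0],0],[[0,1.9,0],0]])

```text
time: 10.2
ee_pos: [0.7056, 0.0334, 0.0323]
tcp_rot: [-179.5, 0.5, -178.3]
wrist_force: [-0.2, 0.1, -1.1]
opening: 0.0143
```

Run:
```python
from h import *
o=get_obs();print(w2p(o['ee_pos']),o['wrist_force'],o['torque'],o['tcp_rot'])
c,_=snap('g1','scene');save('g1z',c['frame'][240:380,220:400],4.4)
```

```text
[-142.85569511 -124.20122732   32.33934122] [-0.23372719  0.05155433 -1.09772906] [-0.02781842 -0.04997475  0.00529074] [-179.51035997    0.54722497 -178.30902713]
```

View pics/g1z.png

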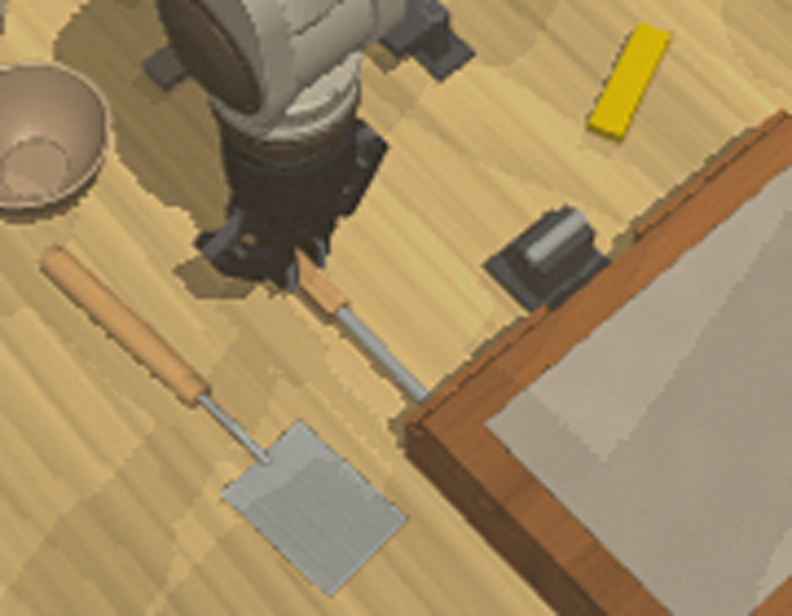

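arm_command(increments=[[[0,0.15,0],0],[[0,0.3,0],0],[[0,0.4,0],0],[[0,0.4,0],0]])

```text
time: 10.65
ee_pos: [0.7053, 0.0431, 0.0323]
tcp_rot: [-179.5, 0.6, -178.3]
wrist_force: [0.4, -0.2, 0.0]
opening: 0.0142
```

arm_command(increments=[[[0,0.15,0],0],[[0,0.25,0],0],[[0,0.3,0],0]])

```text
time: 10.95
ee_pos: [0.7052, 0.0507, 0.0322]
tcp_rot: [-179.5, 0.6, -178.3]
wrist_force: [-0.0, -3.5, -0.9]
opening: 0.014
```

arm_command(increments=[[[0,0.1,0],0],[[0,0.15,0],0],[[0,0.2,0],0]])

```text
time: 11.25
ee_pos: [0.705, 0.0528, 0.0322]
tcp_rot: [-179.2, 0.5, -178.5]
wrist_force: [0.0, -19.4, 0.5]
opening: 0.0142
```

Run:
```python
from h import *
o=get_obs();print(w2p(o['ee_pos']),o['wrist_force'],o['torque'],o['tcp_rot'])
```

```text
[-123.44016219 -124.24777827   32.22289116] [  0.04160812 -19.37303129   0.48491202] [-4.05845944 -0.02873872  0.05999295] [-179.1802635     0.54875312 -178.45190493]
```

arm_command(increments=[[[0,-0.6,0],0],[[0,-1.4,0],0],[[0,-2.4,0],0],[[0,-3.2,0],0],[[0,-3.2,0],0]])

```text
time: 11.75
ee_pos: [0.7072, -0.0305, 0.0334]
tcp_rot: [-179.2, 0.6, -178.6]
wrist_force: [-0.7, -0.6, -0.5]
opening: 0.0145
```

arm_command(increments=[[[0,0,-1.5],0],[[0.5,-0.5,-3.5],0],[[1.5,-1.5,-5],0],[[2,-2.5,-5],0],[[3,-4,-5],0]])

```text
time: 12.25
ee_pos: [0.6341, -0.1303, 0.1612]
tcp_rot: [-179.2, 0.8, -178.5]
wrist_force: [0.0, -0.7, -1.1]
opening: 0.0138
```

Run:
```python
from h import *
o=get_obs();print(w2p(o['ee_pos']),o['wrist_force'],o['tcp_rot'])
inc([.407,-.382,.15],172.7)
```

```text
[-304.23668904  -47.68301226  161.24809687] [ 0.01087482 -0.73165278 -1.05709335] [-179.18217027    0.7910392  -178.50339481]
inc xyz [ 9.35 -9.82  0.46] roll 1.47
```

arm_command(increments=[[[1.4,-1.4,0],0.3],[[2.8,-2.8,0],0.6],[[4.2,-4.2,0],0.9],[[5.6,-5.6,0],1.2],[[7,-7,0],1.5]])

```text
time: 12.75
ee_pos: [0.4623, -0.3108, 0.1617]
tcp_rot: [-179.3, 1.0, 172.4]
wrist_force: [0.4, -0.7, -0.3]
opening: 0.0144
```

Run:
```python
from h import *
inc([.407,-.382,.06],172.7)
```

```text
inc xyz [ 1.89 -3.07  4.07] roll -0.04
```

arm_command(increments=[[[0.8,-1.2,0.5],0],[[1.6,-2.6,1.5],0],[[1.9,-3.07,3],0],[[1.9,-3.07,4],0],[[1.9,-3.07,4],0]])

```text
time: 13.25
ee_pos: [0.4046, -0.3809, 0.0582]
tcp_rot: [-179.6, 0.7, 172.4]
wrist_force: [-0.1, 0.9, 0.3]
opening: 0.0144
```

Run:
```python
from h import *
c,T=snap('h1');print(T[:3,3])
inc([.407,-.382,.0215],172.7)
```

```text
[ 0.40464953 -0.38089298  0.05820219]
inc xyz [-0.03 -0.    1.57] roll -0.05
```

View pics/h1.png

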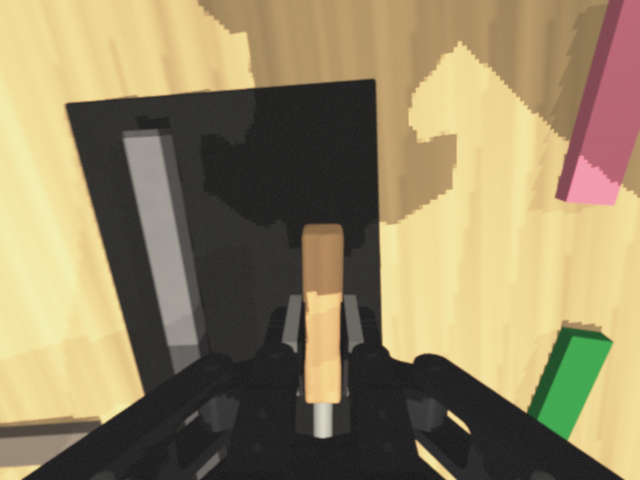

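arm_command(increments=[[[-0.05,0,0.7],0],[[-0.05,0,1.3],0],[[-0.05,0,1.5],0],[[-0.05,0,1.55],0],[[-0.05,0,1.55],0]])

```text
time: 13.8
ee_pos: [0.4079, -0.382, 0.0227]
tcp_rot: [-179.4, 0.9, 172.4]
wrist_force: [0.1, -0.1, -0.7]
opening: 0.0141
```

arm_command(increments=[[[0,0,0],0],[[0,0,0],0],[[0,0,0],0],[[0,0,0],0]], claw=-0.2)

```text
time: 14.2
ee_pos: [0.408, -0.3821, 0.0229]
tcp_rot: [-179.4, 0.9, 172.4]
wrist_force: [-0.0, 0.3, -0.7]
opening: 0.0513
```

arm_command(increments=[[[0,0,-0.8],0],[[0,0,-2],0],[[0,0,-4],0],[[0,0,-5],0],[[0,0,-5],0]])

```text
time: 14.7
ee_pos: [0.4075, -0.3819, 0.1526]
tcp_rot: [-179.2, 1.2, 172.4]
wrist_force: [0.9, -1.0, -0.5]
opening: 0.0512
```

Run:
```python
from h import *
c,T=snap('h2');print(T[:3,3],get_obs()['tcp_rot'],get_obs()['wrist_force'])
```

```text
[ 0.40751219 -0.38185457  0.15262327] [-179.29072639    1.07395206  172.44265685] [-0.102155   -0.1898163  -1.23499298]
```

View pics/h2.png

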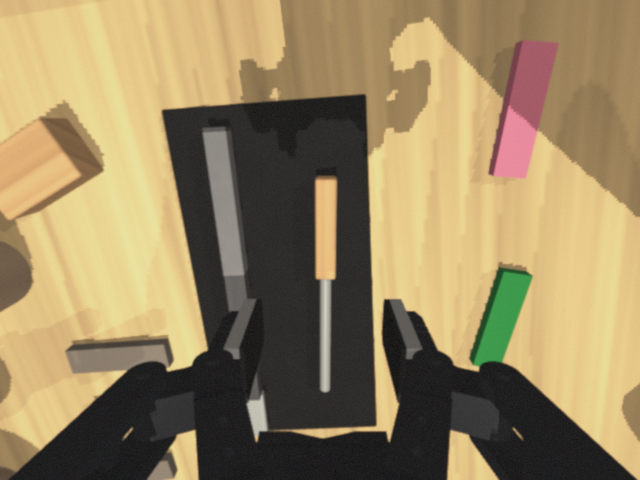

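Run:
```python
from h import *
c,T=load('h2')
save('h2z',c['frame'][90:440,150:350],1.7)
f=lambda x,y,z:ray(c,x,y,z,T)
a=f(215.5,129,.017);b=f(233.5,275,.017);t=f(257,430,.013)
print(a,b,t)
inc([.4819,-.3875,.06],174.9)
```

```text
[ 0.47489188 -0.46547063  0.017     ] [ 0.48517355 -0.35453873  0.017     ] [ 0.49702969 -0.19478331  0.013     ]
inc xyz [-2.94  0.19  3.65] roll -0.41
```

View pics/h2z.png

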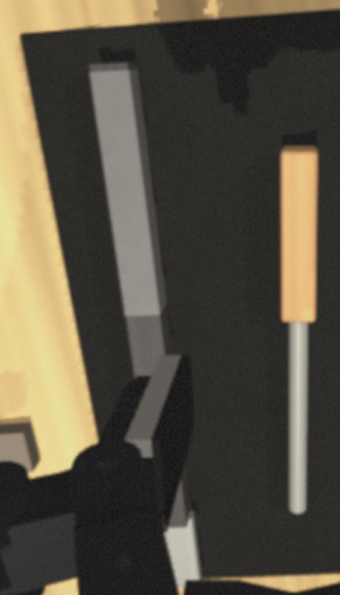

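arm_command(increments=[[[-1,0.1,1],-0.2],[[-2.2,0.2,2],-0.4],[[-2.94,0.25,3],-0.4],[[-2.94,0.25,3.6],-0.4],[[-2.94,0.25,3.6],-0.4]], claw=-0.2)

```text
time: 15.25
ee_pos: [0.4804, -0.3847, 0.0573]
tcp_rot: [-179.4, 0.7, 174.9]
wrist_force: [-0.8, 0.0, -0.0]
opening: 0.0514
```

Run:
```python
from h import *
c,T=snap('i1');print(T[:3,3],get_obs()['tcp_rot'])
inc([.4821,-.3858,.020],174.8)
```

```text
[ 0.48039711 -0.38466383  0.05729865] [-179.3556941     0.86316263  174.83637267]
inc xyz [-0.03  0.    1.58] roll 0.01
```

View pics/i1.png

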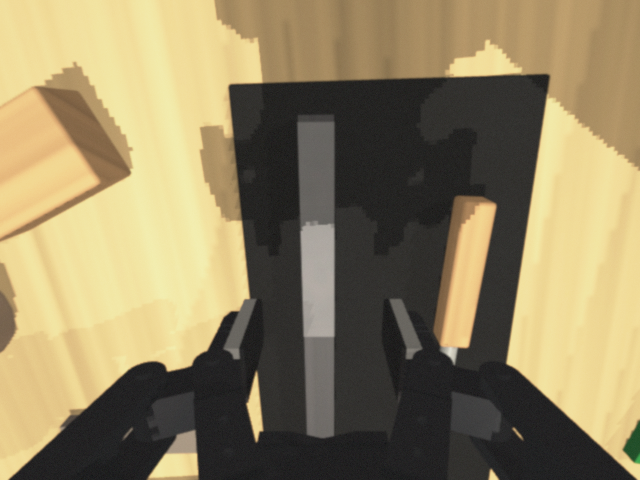

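arm_command(increments=[[[0,0,0.7],0],[[0,0,1.3],0],[[0,0,1.55],0],[[0,0,1.58],0],[[0,0,1.58],0]])

```text
time: 15.8
ee_pos: [0.4813, -0.386, 0.0207]
tcp_rot: [-179.3, 0.9, 174.8]
wrist_force: [0.7, 0.3, 0.2]
opening: 0.0514
```

arm_command(increments=[[[0,0,0],0],[[0,0,0],0],[[0,0,0],0],[[0,0,0],0],[[0,0,0],0]], claw=1, force=20)

```text
time: 16.3
ee_pos: [0.4817, -0.3863, 0.0215]
tcp_rot: [-179.3, 1.0, 174.8]
wrist_force: [-1.0, 0.9, 5.4]
opening: 0.0151
```

arm_command(increments=[[[0,0,-0.4],0],[[0,0,-0.8],0],[[0,0,-1],0],[[0,0,-1],0]])

```text
time: 16.7
ee_pos: [0.4817, -0.3863, 0.0476]
tcp_rot: [-179.2, 1.0, 174.8]
wrist_force: [0.7, -0.2, -4.0]
opening: 0.0153
```

Run:
```python
from h import *
c,T=snap('i2');print(T[:3,3],get_obs()['tcp_rot'],get_obs()['wrist_force'],get_obs()['torque'])
c,_=snap('i3','scene');save('i3z',c['frame'][130:250,220:380],5)
```

```text
[ 0.48172504 -0.38630098  0.0476388 ] [-179.27240722    0.9821067   174.82724036] [ 0.78166605 -0.52340798 -5.18701814] [-0.16942684  0.03086076 -0.00059993]
```

View pics/i2.png

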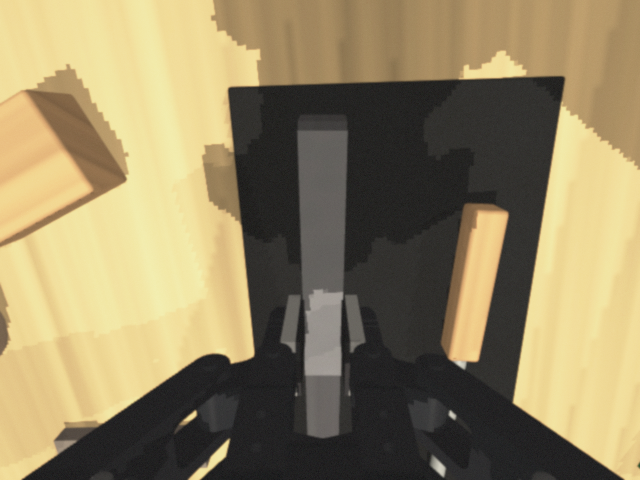

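View pics/i3z.png

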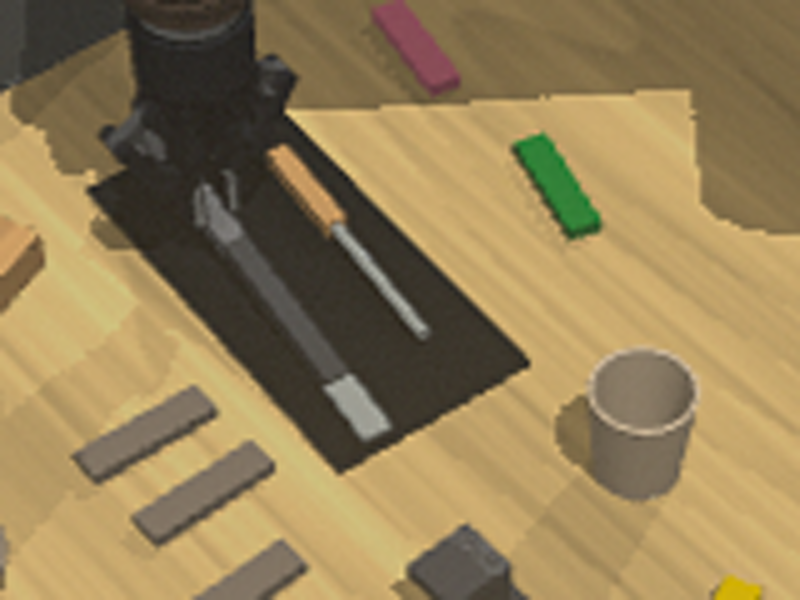

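```bash
cat >> h.py <<'E'
def bartilt(n):
    """wrist picture: bar top edges seen by depth between rows; fit line in tool frame"""
    c,T=load(n);z=c['range_z'];K=c['K'];out=[]
    for v in range(135,285,8):
        u=np.arange(312,334);zz=z[v,u];zz=zz[zz>0]
        if len(zz)<5: continue
        m=np.median(zz);p=np.array([0,(v-K[1,2])/K[1,1]*m,m,1]);q=c['hand_eye']@p;out.append(q[1:3])
    o=np.array(out)*1000;k=np.polyfit(o[:,0],o[:,1],1);r=o[:,1]-np.polyval(k,o[:,0]);g=abs(r)<4
    k=np.polyfit(o[g,0],o[g,1],1);print('bar top: tool z = %.1f %+.4f * tool y (mm), n %d sd %.1f'%(k[1],k[0],g.sum(),r[g].std()));return k
E
python3 - <<'E'
from h import *
bartilt('i2')
c,_=load('i3');W=wpts(c)
for p in [(365,410),(350,390),(330,350),(300,310),(270,270)]:
    print(W[130+p[1]//5,220+p[0]//5].round(4))
E
```

```text
bar top: tool z = 4.7 +0.1395 * tool y (mm), n 19 sd 0.1
[ 0.4985 -0.2045  0.0136]
[ 0.4947 -0.2245  0.0115]
[ 0.4898 -0.2501  0.0232]
[ 0.4841 -0.2881  0.0237]
[ 0.4816 -0.322   0.0309]
```

arm_command(increments=[[[0,0.05,-0.3],0],[[0,0.1,-0.6],0],[[0,0.15,-0.9],0],[[0,0.2,-1.2],0],[[0,0.2,-1.4],0]])

```text
time: 17.3
ee_pos: [0.4815, -0.3805, 0.0826]
tcp_rot: [-179.3, 1.0, 174.8]
wrist_force: [0.1, 0.1, -3.4]
opening: 0.0151
```

Run:
```python
from h import *
c,T=snap('i4');print(T[:3,3],get_obs()['tcp_rot'],get_obs()['wrist_force'],get_obs()['torque'])
save('i4',c['frame']);bartilt('i4')
```

```text
[ 0.48151869 -0.38050304  0.08257839] [-179.23660643    1.04249183  174.83720858] [ 0.93241441  0.39980946 -2.65911963] [-0.1668037   0.03522482  0.02964367]
bar top: tool z = 5.4 +0.3270 * tool y (mm), n 19 sd 0.1
```

View pics/i4.png

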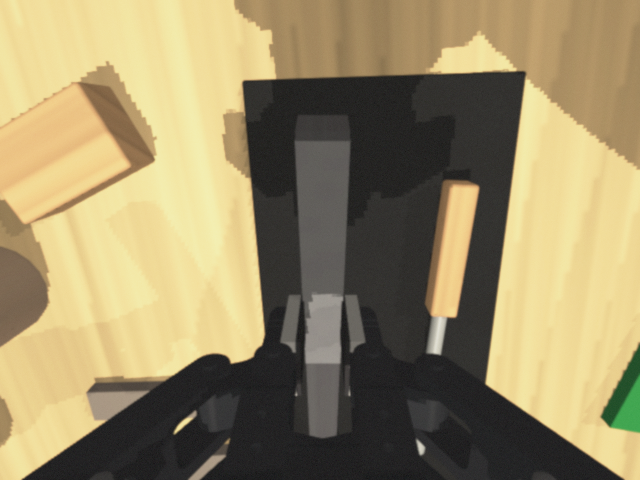

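arm_command(increments=[[[0,0,0],0],[[0,0,0],0],[[0,0,-0.5],0],[[0,0,-1],0],[[0,0,-2],0]], force=100)

```text
time: 17.85
ee_pos: [0.4803, -0.3796, 0.1331]
tcp_rot: [-179.3, 0.9, 174.8]
wrist_force: [0.2, -0.6, -4.2]
opening: 0.0119
```

```bash
cat >> h.py <<'E'
def barpose(n,k=None):
    """tip and slope of held bar in press frame from wrist depth; grip->tail end from image row of tail"""
    c,T=load(n); k=bartilt(n) if k is None else k
    y=np.array([-60,0.]);z=k[1]+k[0]*y
    P=np.c_[0*y,y,z,1e3+0*y]/1000;Wp=(T@P.T).T[:,:3];d=Wp[1]-Wp[0];d/=np.linalg.norm(d)
    return Wp[1],d
E
python3 - <<'E'
from h import *
c,T=snap('i5');print(T[:3,3],get_obs()['tcp_rot'],get_obs()['wrist_force'],get_obs()['torque'])
w,d=barpose('i5');print('bar top pt at tool y=0',w,'dir',d,'slope',d[2]/np.hypot(d[0],d[1]))
inc(p2w(-265,0,150),-178.22)
E
```

```text
[ 0.48026965 -0.3796145   0.13309603] [-179.08494203    1.27606568  174.83943248] [-0.14715477  0.26789936  1.92480337] [ 0.01977797 -0.02846614 -0.00955151]
bar top: tool z = 5.7 +0.3409 * tool y (mm), n 19 sd 0.2
bar top pt at tool y=0 [ 0.4803559  -0.37969205  0.12739204] dir [ 0.09024328  0.93819206 -0.33414341] slope -0.35452044834358604
inc xyz [-3.1  11.84 -0.56] roll -1.16
```

View pics/i5.png

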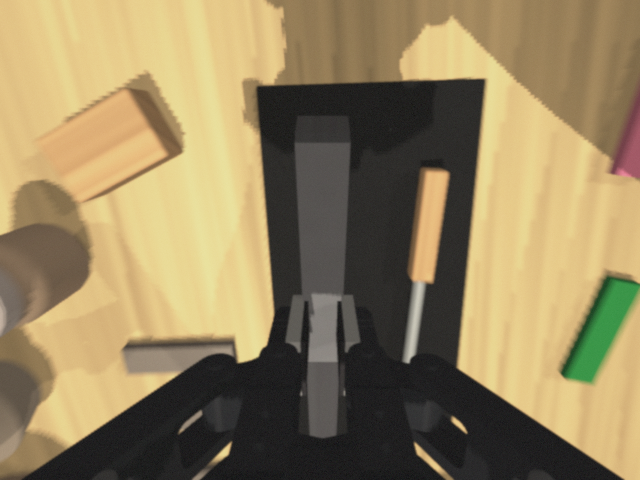

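```bash
cat >> h.py <<'E'
def tailtip(n,vt,k,ut=323):
    c,T=load(n);K=c['K'];H=c['hand_eye']
    d=H[:3,:3]@np.array([(ut-K[0,2])/K[0,0],(vt-K[1,2])/K[1,1],1]);o=H[:3,3]*1000
    s=(k[1]+k[0]*o[1]-o[2])/(d[2]-k[0]*d[1]);tail=o+s*d
    a=np.array([0,1,k[0]]);a/=np.linalg.norm(a);nrm=np.array([0,-k[0],1]);nrm/=np.linalg.norm(nrm)
    ctail=tail+7*nrm;tip=ctail+280*a
    f=lambda p:(T@np.r_[p/1000,1])[:3]
    print('tail(tool)',tail.round(1),'tip tool',tip.round(1)); return f(ctail),f(tip),tip
E
python3 - <<'E'
from h import *
k=bartilt('i5');a,b,t=tailtip('i5',142,k);print(w2p(a),w2p(b))
E
```

```text
bar top: tool z = 5.7 +0.3409 * tool y (mm), n 19 sd 0.2
tail(tool) [  0.4 -75.1 -19.9] tip tool [  0.4 187.6  77.1]
[-625.24322084  123.77668435  147.31898106] [-363.46107947   90.36100008   53.75882657]
```

```bash
cat >> h.py <<'E'
def tiptarget(ptip,tip_tool,yaw=-178.22):
    T=toolT();y0=get_obs()['tcp_rot'][2];R=Ro.from_euler('z',yaw-y0,degrees=True).as_matrix()@T[:3,:3]
    w=p2w(*ptip)-R@(np.asarray(tip_tool)/1000);print('now',w2p(T[:3,3]).round(1),'TCP target press',w2p(w).round(1));return inc(w,yaw)
E
python3 - <<'E'
from h import *
tip=[.4,187.6,77.1]
tiptarget([-70,0,110],tip)
E
```

```text
now [-549.7  112.5  139. ] TCP target press [-256.3    1.4  190.1]
inc xyz [-3.04 12.15 -2.17] roll -1.16
```

arm_command(increments=[[[0,0.3,-1.5],0],[[-0.2,2,-2.1],-0.3],[[-0.8,3.9,-2.1],-0.6],[[-1.4,5.8,-2.1],-0.9],[[-2,7.7,-2.1],-1.16]])

```text
time: 18.4
ee_pos: [0.5484, -0.191, 0.1906]
tcp_rot: [-178.9, 1.3, -178.2]
wrist_force: [0.8, -0.3, -3.7]
opening: 0.0119
```

Run:
```python
from h import *
tip=[.4,187.6,77.1]
tiptarget([-70,0,100],tip);print(get_obs()['tcp_rot'])
```

```text
now [-362.3   39.9  190.6] TCP target press [-256.1    1.4  180.7]
inc xyz [-1.54  4.25  0.35] roll 0.01
[-178.89695431    1.25615139 -178.16641813]
```

arm_command(increments=[[[-0.6,1.6,0],0],[[-1.1,3.1,0],0],[[-1.54,4.25,0.3],0],[[-1.54,4.25,0.35],0],[[-1.54,4.25,0.35],0]])

```text
time: 18.9
ee_pos: [0.5838, -0.0831, 0.1807]
tcp_rot: [-178.9, 1.3, -178.1]
wrist_force: [-0.7, -1.1, -4.7]
opening: 0.0114
```

Run:
```python
from h import *
tip=[.4,187.6,77.1]
o=get_obs();print(o['tcp_rot'])
c,T=snap('j1');w,d=barpose('j1');print('slope',d[2]/np.hypot(d[0],d[1]))
print('est tip',w2p((T@np.r_[np.array(tip)/1000,1])[:3]))
c,_=snap('j2','scene');W=wpts(c);save('j2z',c['frame'][200:330,270:430],5)
c,_=snap('j3','top');save('j3z',c['frame'][170:270,210:370],5)
print(proj(c,p2w(-70,0,100)),proj(load('j2')[0],p2w(-70,0,100)))
tiptarget([-60,0,65.5],tip)
```

```text
[-178.88122407    1.25126276 -178.07237073]
bar top: tool z = 5.8 +0.3404 * tool y (mm), n 19 sd 0.1
slope -0.36220862088427414
est tip [-69.43712736   0.28051239  99.96797892]
[257.87132935 213.54535734] [340.70748992 276.38376291]
now [-257.     1.4  181.2] TCP target press [-246.1    1.4  146.2]
inc xyz [0.03 0.47 1.39] roll -0.0
```

View pics/j2z.png

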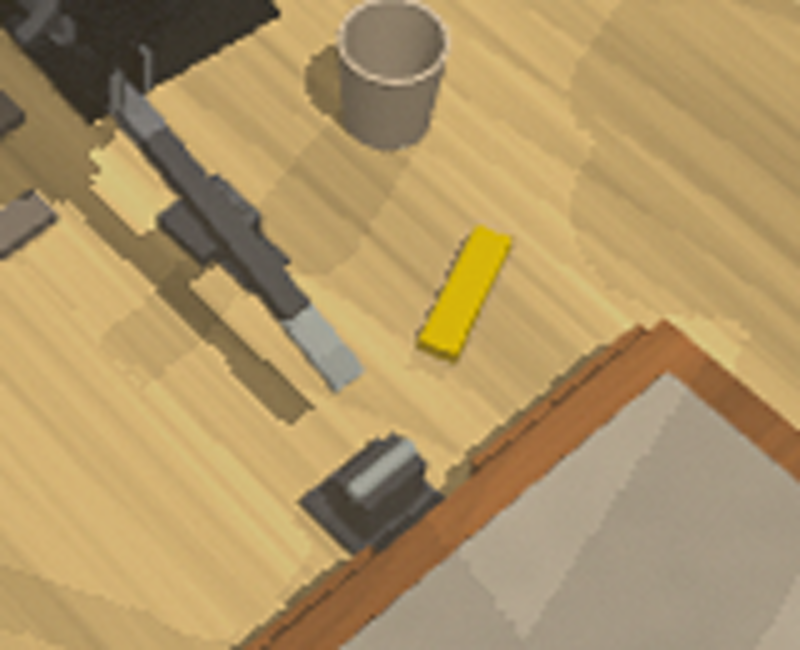

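View pics/j3z.png

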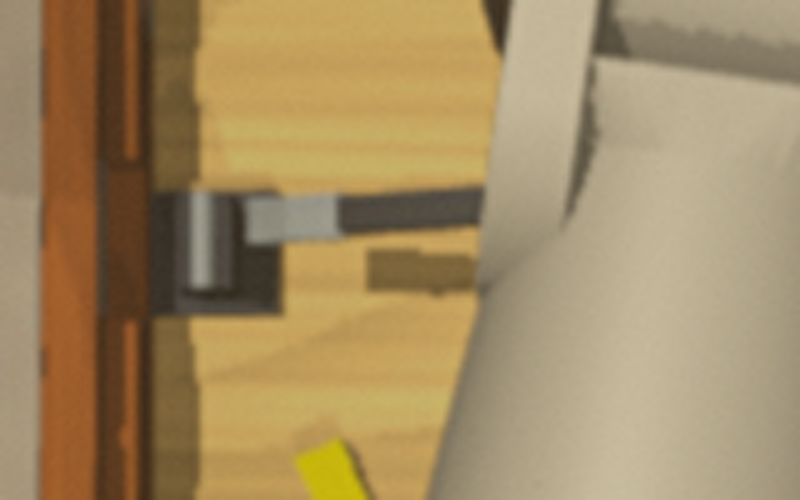

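View pics/j1.png

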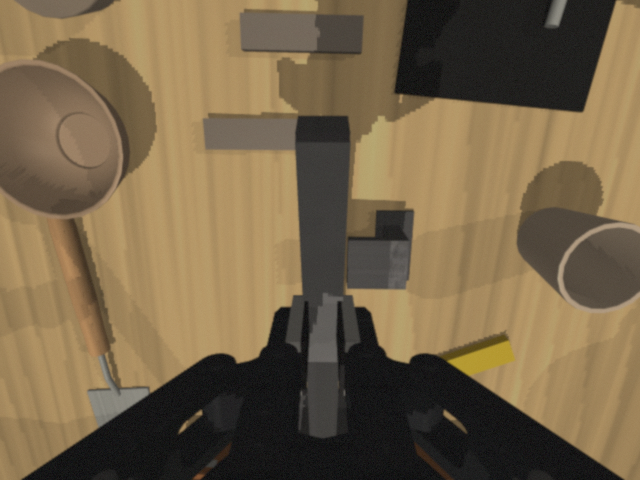

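arm_command(increments=[[[0.03,0.2,0.5],0],[[0.03,0.4,1],0],[[0.03,0.47,1.35],0],[[0.03,0.47,1.4],0],[[0.03,0.47,1.4],0]])

```text
time: 19.55
ee_pos: [0.583, -0.0735, 0.1453]
tcp_rot: [-178.9, 1.2, -178.2]
wrist_force: [-0.1, -0.3, -3.3]
opening: 0.0114
```

Run:
```python
from h import *
tip=[.4,187.6,77.1]
o=get_obs();print(o['tcp_rot'],o['wrist_force'])
T=toolT();print('est tip',w2p((T@np.r_[np.array(tip)/1000,1])[:3]))
tiptarget([28,0,34],tip)
```

```text
[-178.88475171    1.23524763 -178.21952014] [-0.14538911 -0.25143485 -3.34450436]
est tip [-59.84337895   0.29644765  64.59627149]
now [-245.9    1.6  145.3] TCP target press [-158.1    1.3  114.7]
inc xyz [0.01 3.54 1.16] roll 0.0
```

arm_command(increments=[[[0,0.45,0.14],0],[[0,0.9,0.28],0],[[0,1.35,0.42],0],[[0,1.8,0.56],0],[[0,2,0.62],0]])

```text
time: 20.05
ee_pos: [0.5816, -0.0223, 0.1283]
tcp_rot: [-178.9, 1.2, -178.1]
wrist_force: [-0.0, -0.3, -4.8]
opening: 0.0114
```

Run:
```python
from h import *
tip=[.4,187.6,77.1]
o=get_obs();print(o['tcp_rot'],o['wrist_force'])
T=toolT();print('est tip',w2p((T@np.r_[np.array(tip)/1000,1])[:3]))
c,_=snap('j4','scene');save('j4z',c['frame'][200:330,270:430],5)
tiptarget([28,0,34],tip)
```

```text
[-178.89840364    1.20304037 -178.14415177] [-0.04107951 -0.34301416 -4.82652217]
est tip [-8.53527487  0.42345042 47.65876001]
now [-194.5    1.5  128.3] TCP target press [-158.1    1.3  114.7]
inc xyz [0.   1.47 0.52] roll 0.01
```

View pics/j4z.png

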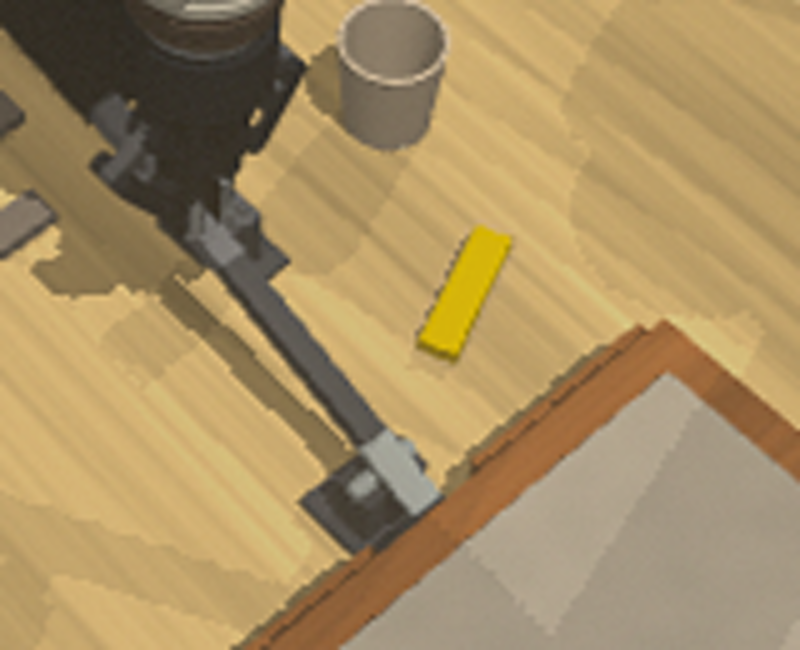

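arm_command(increments=[[[0,0.3,0.13],0],[[0,0.6,0.25],0],[[0,0.9,0.35],0],[[0,1.2,0.45],0],[[0,1.45,0.52],0]])

```text
time: 20.6
ee_pos: [0.5806, 0.0145, 0.1143]
tcp_rot: [-178.9, 1.2, -178.1]
wrist_force: [-0.0, -0.2, -3.5]
opening: 0.0118
```

Run:
```python
from h import *
tip=[.4,187.6,77.1]
o=get_obs();print(o['tcp_rot'],o['wrist_force'],o['torque'])
c,T=snap('j5');print('est tip',w2p((T@np.r_[np.array(tip)/1000,1])[:3]))
w,d=barpose('j5');print('slope',d[2]/np.hypot(d[0],d[1]))
c,_=snap('j6','scene');save('j6z',c['frame'][200:330,270:430],5)
c,_=snap('j7','top');save('j7z',c['frame'][170:270,210:370],5)
tiptarget([28,0,34],tip)
```

```text
[-178.9076913     1.18610618 -178.12878731] [-0.0088388  -0.17046974 -3.4651381 ] [-0.1436397   0.04381152  0.02547325]
est tip [28.2588655   0.31982883 33.62011354]
bar top: tool z = 5.6 +0.3372 * tool y (mm), n 19 sd 0.1
slope -0.3584636768085579
now [-158.1    1.3  114.5] TCP target press [-158.1    1.3  114.7]
inc xyz [-0.    0.   -0.01] roll 0.02
```

View pics/j6z.png

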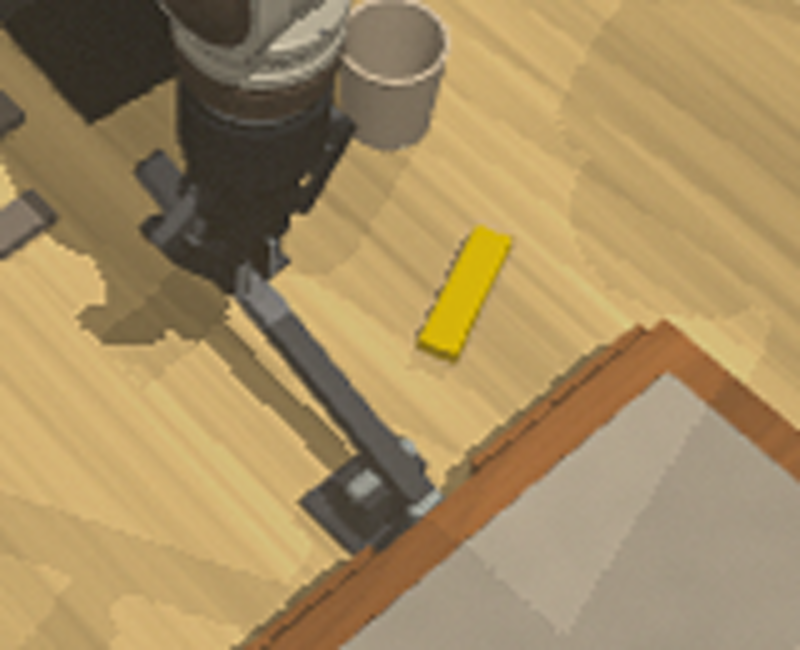

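View pics/j7z.png

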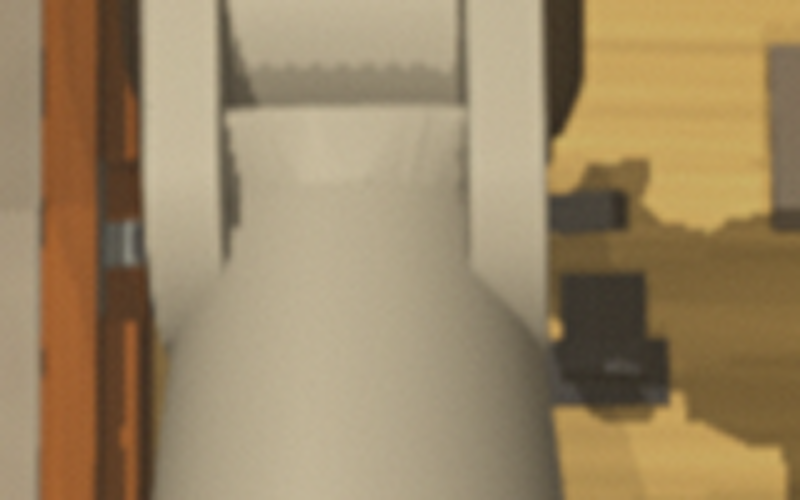

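arm_command(increments=[[[0,0,0],0],[[0,0,0.1],0],[[0,0,0.2],0],[[0,-0.03,0.35],0],[[0,-0.05,0.5],0]], force=25)

```text
time: 21.25
ee_pos: [0.5812, 0.0126, 0.1021]
tcp_rot: [-178.9, 1.2, -178.1]
wrist_force: [-0.8, -0.8, 0.5]
opening: 0.0121
```

arm_command(increments=[[[0,-0.02,0.15],0],[[0,-0.04,0.3],0],[[0,-0.06,0.45],0],[[0,-0.08,0.6],0]])

```text
time: 21.65
ee_pos: [0.5827, 0.0088, 0.0887]
tcp_rot: [-178.7, 1.4, -178.2]
wrist_force: [-4.4, -9.5, 10.0]
opening: 0.0117
```

Run:
```python
from h import *
o=get_obs();print(o['tcp_rot'],o['wrist_force'],o['torque'],w2p(o['ee_pos']))
c,T=snap('k1')
w,d=barpose('k1');print('slope',d[2]/np.hypot(d[0],d[1]))
c,_=snap('k2','scene');save('k2z',c['frame'][200:360,270:470],4)
```

```text
[-178.73876678    1.42925145 -178.19717038] [-4.3541588  -9.5433572  10.03974857] [-2.19623716  1.15051761  0.75391636] [-163.63387702   -0.65721398   88.6621931 ]
bar top: tool z = 5.4 +0.1406 * tool y (mm), n 19 sd 0.2
slope -0.16306908832594602
```

View pics/k2z.png

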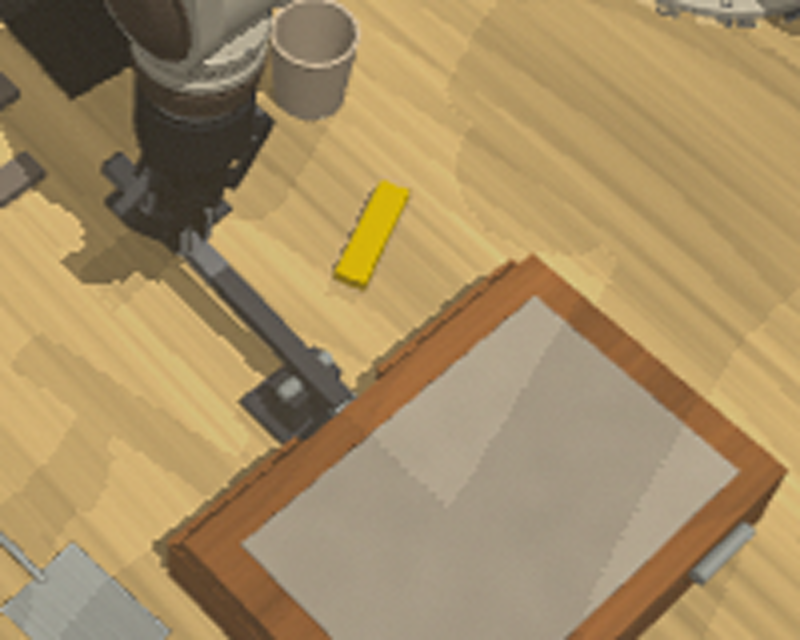

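View pics/k1.png

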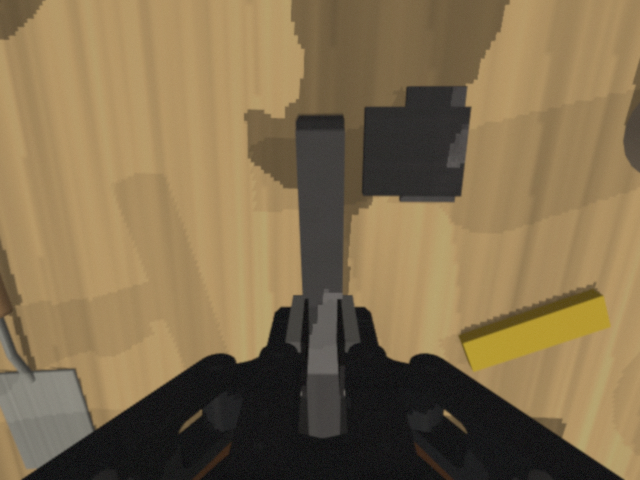

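arm_command(increments=[[[0,-0.05,0.15],0],[[0,-0.1,0.3],0],[[0,-0.13,0.45],0],[[0,-0.16,0.6],0]])

```text
time: 22.15
ee_pos: [0.5831, 0.004, 0.0727]
tcp_rot: [-178.7, 1.4, -178.2]
wrist_force: [1.7, -6.1, 3.7]
opening: 0.0115
```

Run:
```python
from h import *
o=get_obs();print(o['tcp_rot'],o['wrist_force'],o['torque'],w2p(o['ee_pos']))
c,T=snap('k3')
w,d=barpose('k3');print('slope',d[2]/np.hypot(d[0],d[1]))
c,_=snap('k4','scene');save('k4z',c['frame'][200:360,270:470],4)
```

```text
[-178.66841164    1.39474606 -178.20622804] [ 1.74842267 -6.06755398  3.67308148] [-0.80096666  0.50908167  0.75251939] [-168.36051959   -0.8862838    72.7255058 ]
bar top: tool z = 4.8 +0.0040 * tool y (mm), n 8 sd 2.3
slope -0.027205002026690885
```

View pics/k4z.png

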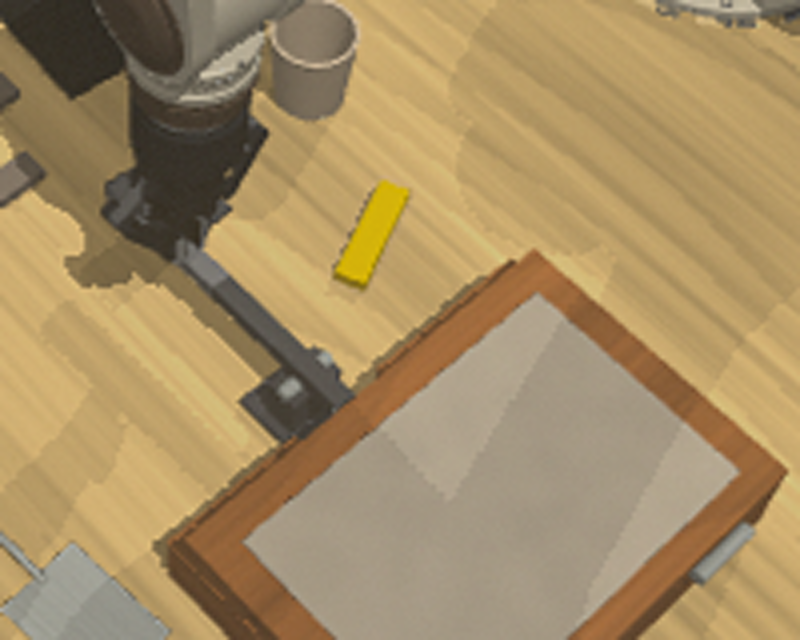

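arm_command(increments=[[[0,-0.02,0.15],0],[[0,-0.04,0.3],0],[[0,-0.06,0.45],0],[[0,-0.08,0.6],0]])

```text
time: 22.65
ee_pos: [0.5845, 0.0026, 0.0585]
tcp_rot: [-178.8, 1.5, -178.2]
wrist_force: [0.2, -3.0, 8.1]
opening: 0.0121
```

Run:
```python
from h import *
o=get_obs();print(o['tcp_rot'],o['wrist_force'],o['torque'],w2p(o['ee_pos']))
c,T=snap('k5')
w,d=barpose('k5');print('slope',d[2]/np.hypot(d[0],d[1]))
```

```text
[-178.79410492    1.53182416 -178.21202746] [ 0.2474419  -2.95228822  8.10310181] [-0.87924885  0.62539809  0.38816904] [-169.8354263    -2.20891788   58.50048206]
bar top: tool z = 3.4 -0.1223 * tool y (mm), n 4 sd 2.2
slope 0.10096552328329524
```

View pics/k5.png

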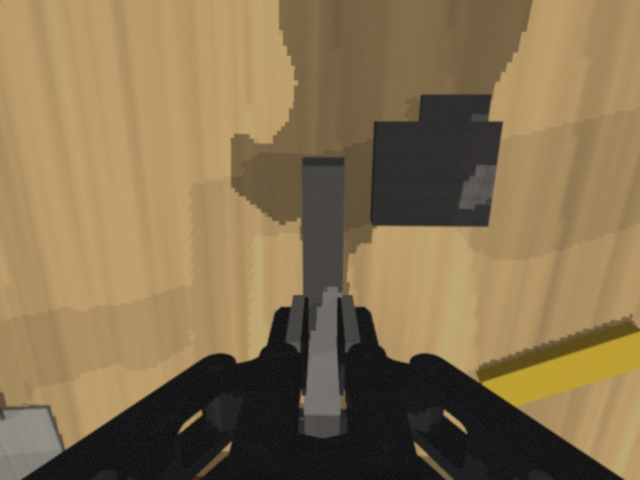

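arm_command(increments=[[[0,-0.02,0.15],0],[[0,-0.02,0.3],0],[[0,-0.02,0.4],0],[[0,-0.02,0.45],0]])

```text
time: 23.1
ee_pos: [0.5855, 0.002, 0.0475]
tcp_rot: [-178.8, 1.6, -178.2]
wrist_force: [0.4, 2.4, 8.7]
opening: 0.0115
```

```bash
sed -i 's/def bartilt(n):/def bartilt(n,v0=135):/; s/range(135,285,8)/range(v0,288,6)/' h.py
python3 - <<'E'
from h import *
o=get_obs();print(o['tcp_rot'],o['wrist_force'],o['torque'],w2p(o['ee_pos']))
for n in ['k5']:
    k=bartilt(n,185);w,d=barpose(n,k);print('slope',d[2]/np.hypot(d[0],d[1]))
c,T=snap('k6');k=bartilt('k6',200)
w,d=barpose('k6',k);print('slope',d[2]/np.hypot(d[0],d[1]),w2p(w))
# bar top at lip edges
s=d[2]/np.hypot(d[0],d[1]);p=w2p(w);print('bar top z at x -210,-250:',p[2]+s*(-210-p[0]),p[2]+s*(-250-p[0]),'centre at crest',p[2]+s*(-45-p[0])-7)
c,_=snap('k7','scene');save('k7z',c['frame'][200:360,270:470],4)
W=wpts(c);save('k6',load('k6')[0]['frame'])
E
```

```text
[-178.81050659    1.62859477 -178.21063426] [0.36187712 2.43265391 8.72422411] [-0.26437822  0.58760031  0.68874684] [-170.45789328   -3.16422461   47.51308216]
bar top: tool z = 4.0 -0.1035 * tool y (mm), n 18 sd 0.1
slope 0.08223506638577245
bar top: tool z = 3.6 -0.1751 * tool y (mm), n 15 sd 0.1
slope 0.15373964352519995 [-170.53204959   -3.2657623    43.94226136]
bar top z at x -210,-250: 37.874472735241646 31.72488699423365 centre at crest 56.241513916899635
```

View pics/k6.png

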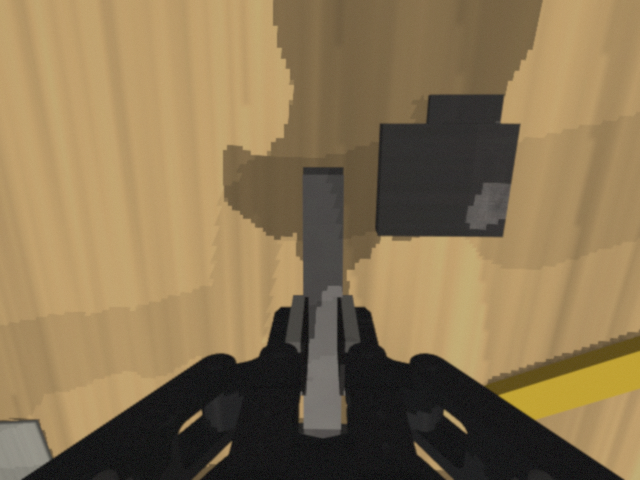

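View pics/k7z.png

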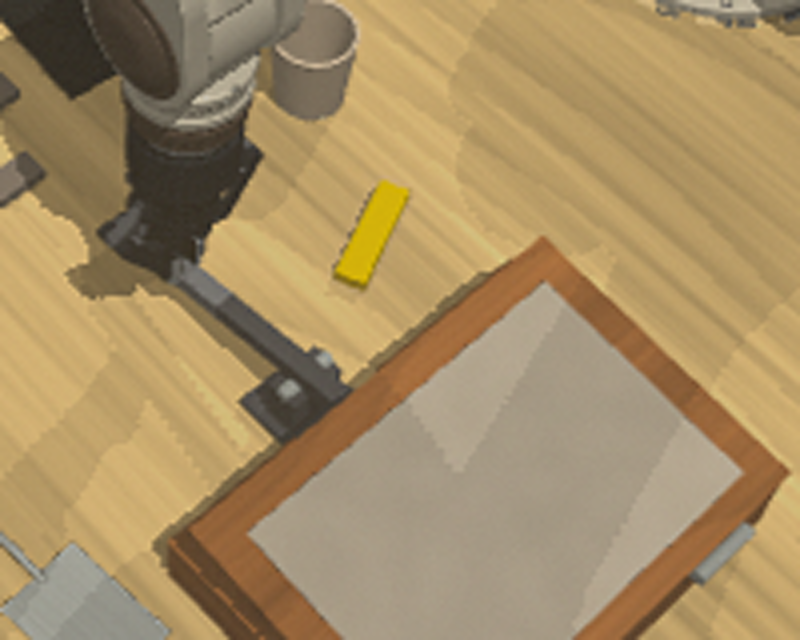

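arm_command(increments=[[[0,0,0.15],0],[[0,0,0.25],0],[[0,0,0.25],0]])

```text
time: 23.5
ee_pos: [0.5864, 0.002, 0.042]
tcp_rot: [-178.8, 1.7, -178.2]
wrist_force: [2.1, 5.4, 7.4]
opening: 0.0119
```

```bash
cat >> h.py <<'E'
def lev(n,v0=200):
    o=get_obs();print(o['tcp_rot'].round(2),o['wrist_force'].round(1),o['torque'].round(2),w2p(o['ee_pos']).round(1))
    c,T=snap(n);k=bartilt(n,v0);w,d=barpose(n,k);s=d[2]/np.hypot(d[0],d[1]);p=w2p(w)
    print('slope %.3f'%s,'bar top z at x -210,-250: %.1f %.1f'%(p[2]+s*(-210-p[0]),p[2]+s*(-250-p[0])),'centre at crest %.1f'%(p[2]+s*(-45-p[0])-7))
E
python3 - <<'E'
from h import *
lev('k8')
E
```

```text
[-178.81    1.74 -178.2 ] [2.1 5.4 7.4] [-0.18  0.37  0.85] [-170.5   -4.1   42. ]
bar top: tool z = 2.7 -0.2251 * tool y (mm), n 15 sd 0.2
slope 0.203 bar top z at x -210,-250: 31.3 23.2 centre at crest 57.9
```

arm_command(increments=[[[0.25,0,0],0.4],[[0.5,0.02,0],0.8],[[0.75,0.05,0],1.2],[[1,0.07,0],1.6],[[1.2,0.09,0],1.9]])

```text
time: 24.05
ee_pos: [0.5572, 0.0026, 0.0418]
tcp_rot: [-179.1, 2.1, 170.3]
wrist_force: [4.2, -2.9, 3.7]
opening: 0.0118
```

Run:
```python
from h import *
lev('k9')
```

```text
[-179.1     2.11  170.28] [ 4.2 -2.9  3.7] [-1.13 -0.79  0.08] [-169.    25.1   41.8]
bar top: tool z = 20.0 +0.5097 * tool y (mm), n 9 sd 2.1
slope -0.529 bar top z at x -210,-250: 43.2 64.3 centre at crest -51.1
```

View pics/k9.png

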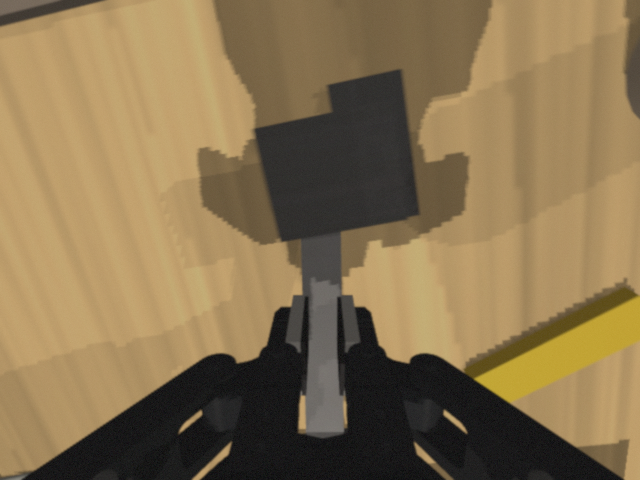

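arm_command(increments=[[[0,0,-0.08],0],[[0,0,-0.16],0],[[0,0,-0.24],0],[[0,0,-0.26],0]])

```text
time: 24.5
ee_pos: [0.5561, 0.0021, 0.0482]
tcp_rot: [-179.0, 2.0, 170.2]
wrist_force: [-0.5, -8.4, 3.9]
opening: 0.0119
```

Run:
```python
from h import *
lev('k10',255)
```

```text
[-179.02    2.03  170.18] [-0.5 -8.4  3.9] [-1.89  0.01 -0.48] [-169.5   26.1   48.2]
bar top: tool z = 2.5 -0.1900 * tool y (mm), n 6 sd 0.1
slope 0.172 bar top z at x -210,-250: 38.8 31.9 centre at crest 60.2
```

arm_command(increments=[[[0,0,0],0],[[0,0,0],0],[[0,0,0],0],[[0,0,0],0]], claw=0.2)

```text
time: 24.95
ee_pos: [0.5563, 0.0022, 0.0483]
tcp_rot: [-179.0, 2.0, 170.2]
wrist_force: [0.5, -0.2, -0.4]
opening: 0.0342
```

Run:
```python
from h import *
lev('k11',255)
```

```text
[-179.03    2.04  170.18] [ 0.5 -0.2 -0.4] [0.02 0.09 0.06] [-169.4   26.    48.3]
bar top: tool z = 1.8 -0.1986 * tool y (mm), n 6 sd 0.2
slope 0.181 bar top z at x -210,-250: 39.1 31.8 centre at crest 61.9
```

View pics/k11.png

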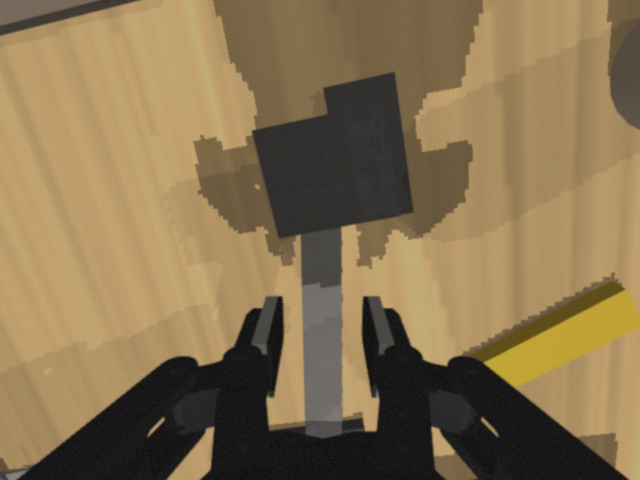

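arm_command(increments=[[[0,0,-0.6],0],[[0,0,-1.5],0],[[0,0,-3],0],[[0,0,-4.5],0],[[0,-1,-5.5],0]])

```text
time: 25.5
ee_pos: [0.5482, -0.0179, 0.1901]
tcp_rot: [-179.1, 2.2, 170.3]
wrist_force: [0.7, -1.0, -0.6]
opening: 0.0339
```

arm_command(increments=[[[0,-2,0],0],[[0,-4,-0.5],0],[[0,-6,-1],0],[[0,-6,-1],0]])

```text
time: 25.9
ee_pos: [0.5213, -0.1695, 0.2205]
tcp_rot: [-179.0, 2.4, 170.1]
wrist_force: [1.0, 0.1, -0.4]
opening: 0.0339
```

```bash
cat >> h.py <<'E'
def lidfit(c,T=None):
    W=wpts(c,T);p=w2p(W);x,y,z=p[...,0],p[...,1],p[...,2]
    m=(x>25)&(x<200)&(y>-130)&(y<150)&(z>55)&(z<130)
    k=np.polyfit(x[m],z[m],1)
    print('lid angle %.4f n %d'%(-np.arctan(k[0]),m.sum()))
E
python3 - <<'E'
from h import *
o=get_obs();print(o['ee_pos'],o['tcp_rot'])
c,_=snap('l1','scene');lidfit(c);save('l1z',c['frame'][180:360,200:470],2.9)
c,_=snap('l2','top');lidfit(c);save('l2z',c['frame'][120:320,200:500],2.6)
E
```

```text
[ 0.52130283 -0.16945998  0.22048687] [-179.01371428    2.43537339  170.06982773]
lid angle 0.1139 n 7418
lid angle 0.1146 n 9376
```

View pics/l1z.png

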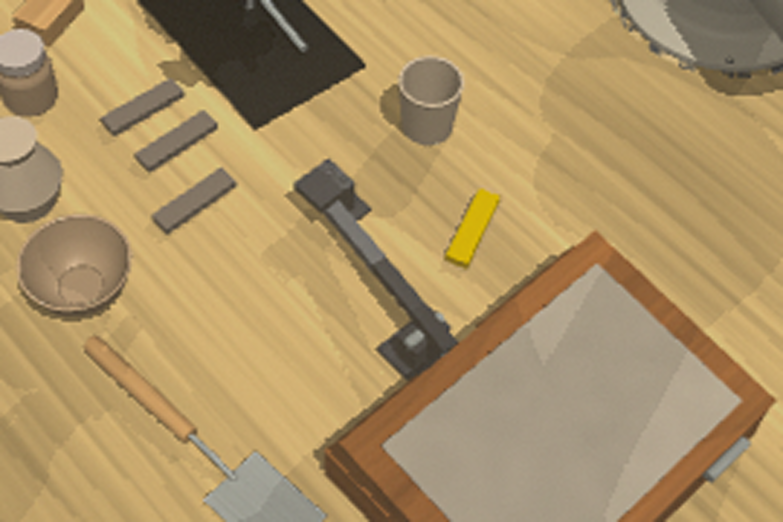

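View pics/l2z.png

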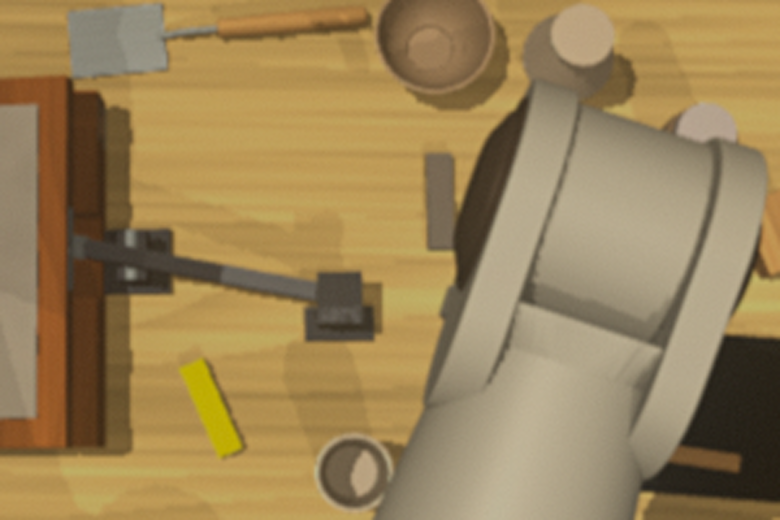

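Run:
```python
from h import *
c,_=load('l1');W=wpts(c)
m=(W[...,2]>.005)&(W[...,2]<.02)&(W[...,1]<-.1)&(W[...,1]>-.4)&(W[...,0]>.55)&(W[...,0]<.70)
n,l,st,ce=cv2.connectedComponentsWithStats(m.astype(np.uint8))
for k in range(1,n):
    if st[k,4]>100: print(st[k],rect(W[l==k][:,:2])[:3])
inc([.607,-.151,.14],91.5)
```

```text
[234 207  30  20 199] (array([ 611., -283.]), array([29.1, 92.9]), 87.07)
[246 218  29  22 210] (array([ 610.6, -224.7]), array([90.5, 38.3]), 1.31)
[252 238  29  23 224] (array([ 642.8, -150.6]), array([29. , 90.5]), 89.78)
inc xyz [-3.12  1.23  3.26] roll 13.11
```

arm_command(increments=[[[0,0,0.4],1.4],[[0,0,0.8],2.8],[[0,0,1.2],4.2],[[0,0,1.6],5.6],[[0,0,2],7]], claw=-0.2)

```text
time: 26.5
ee_pos: [0.5239, -0.1656, 0.1684]
tcp_rot: [179.1, 2.3, 127.9]
wrist_force: [0.1, -0.2, -0.4]
opening: 0.0511
```

arm_command(increments=[[[0,0,0.4],1.4],[[0,0,0.8],2.8],[[0,0,1.2],4.2],[[0,0,1.2],5.6],[[0,0,1.2],6]])

```text
time: 27.0
ee_pos: [0.525, -0.1643, 0.138]
tcp_rot: [178.0, 1.3, 91.7]
wrist_force: [-0.4, -0.7, -0.6]
opening: 0.0509
```

Run:
```python
from h import *
print(get_obs()['ee_pos'],get_obs()['tcp_rot'])
inc([.607,-.151,.12],91.5)
```

```text
[ 0.52502186 -0.16434609  0.13799039] [177.97518159   1.2680364   91.72821124]
inc xyz [0.45 3.27 0.83] roll 0.04
```

arm_command(increments=[[[0.2,1.5,0],0],[[0.45,3.2,0.4],0],[[0.45,3.27,0.8],0],[[0.45,3.27,0.83],0],[[0.45,3.27,0.83],0]])

```text
time: 27.5
ee_pos: [0.6064, -0.1499, 0.1197]
tcp_rot: [178.1, 1.2, 91.8]
wrist_force: [-0.6, 0.2, 0.1]
opening: 0.0514
```

Run:
```python
from h import *
c,T=snap('m1');print(T[:3,3],get_obs()['tcp_rot'])
```

```text
[ 0.60636143 -0.14990588  0.11973707] [177.97845005   1.26556567  91.76240521]
```

View pics/m1.png

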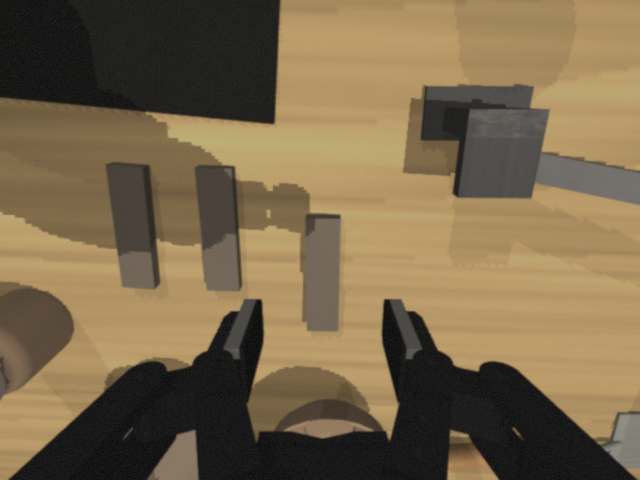

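```bash
cat >> h.py <<'E'
def shim(n,near,far,z=.010):
    """near/far: pixel of the middle of the top face's end edges; grip 30 mm from centre towards near"""
    c,T=load(n);a=ray(c,*near,z,T);b=ray(c,*far,z,T);d=(b-a)[:2];L=np.linalg.norm(d);ce=(a+b)/2
    ang=np.degrees(np.arctan2(d[1],d[0]));g=ce[:2]-d/L*.030
    print('len %.4f centre'%L,ce[:2].round(4),'ang %.1f'%ang,'grip',g.round(4),'yaw',round(ang+90,1));return g,ang+90
E
python3 - <<'E'
from h import *
g,y=shim('m1',(323.5,219),(323,330))
inc([*g,.05],y);inc([*g,.0095],y)
E
```

```text
len 0.0889 centre [ 0.6396 -0.1505] ang 1.6 grip [ 0.6097 -0.1514] yaw 91.6
inc xyz [0.02 0.03 2.82] roll 0.02
inc xyz [ 0.05 -0.03  4.44] roll 0.02
```

arm_command(increments=[[[0.05,0,1.5],0],[[0.05,0,3],0],[[0.05,0,4],0],[[0.05,-0.03,4.4],0],[[0.05,-0.03,4.44],0]])

```text
time: 28.05
ee_pos: [0.6091, -0.1515, 0.01]
tcp_rot: [178.0, 1.3, 91.7]
wrist_force: [0.4, 0.7, 0.2]
opening: 0.0518
```

Run:
```python
from h import *
c,T=snap('m2');print(T[:3,3],get_obs()['tcp_rot'],get_obs()['wrist_force'])
inc([.6097,-.1514,.0095],91.6)
```

```text
[ 0.60905844 -0.15153776  0.0100266 ] [177.90488603   1.28810599  91.74568252] [-0.30171787  0.15938993  0.4821962 ]
inc xyz [ 0.01 -0.    0.06] roll 0.02
```

View pics/m2.png

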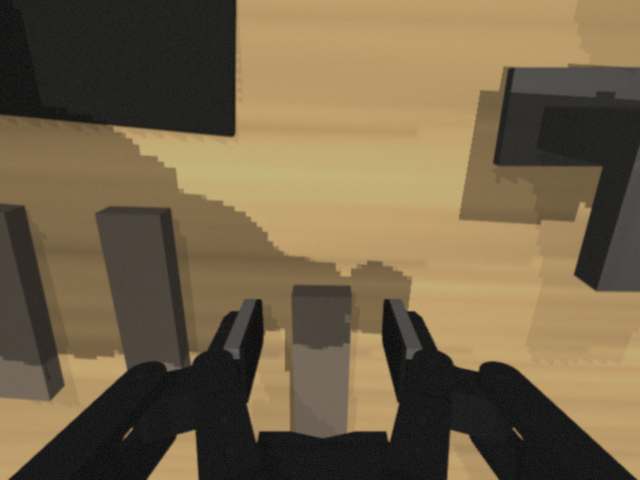

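Shim end sits between the open jaws, no contact. Closing.

arm_command(increments=[[[0,0,0],0],[[0,0,0],0],[[0,0,0],0],[[0,0,0],0],[[0,0,0],0]], claw=1, force=50)

```text
time: 28.6
ee_pos: [0.6109, -0.152, 0.0132]
tcp_rot: [177.7, 1.3, 91.7]
wrist_force: [-2.6, -0.5, 7.1]
opening: 0.0226
```

arm_command(increments=[[[0,0,-1],0],[[0,0,-3],0],[[0,-1,-5],0],[[0,-2,-6],0],[[0,-2,-6],0]])

```text
time: 29.1
ee_pos: [0.5547, -0.1508, 0.168]
tcp_rot: [177.3, 1.5, 91.7]
wrist_force: [1.4, -0.1, 0.2]
opening: 0.022
```

Run:
```python
from h import *
c,T=snap('m3');o=get_obs();print(T[:3,3],o['tcp_rot'],o['wrist_force'],o['opening'])
inc(p2w(-60,-80,150),-178.22)
```

```text
[ 0.55472578 -0.15079861  0.16797741] [177.38981639   1.44412442  91.70166238] [ 0.00600122 -0.62606186 -1.52999009] 0.02223674412904318
inc xyz [10.5   4.43  0.54] roll -15.01
```

View pics/m3.png

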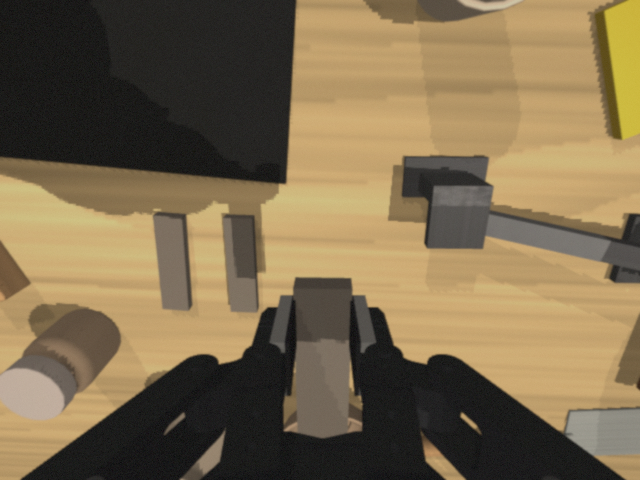

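arm_command(increments=[[[0,0,0],-1.4],[[0,0,0],-2.8],[[0,0,0],-4.2],[[0,0,0],-5.6],[[0,0,0],-7]])

```text
time: 29.65
ee_pos: [0.5555, -0.1505, 0.1638]
tcp_rot: [179.1, 2.7, 134.1]
wrist_force: [0.3, 0.7, -0.3]
opening: 0.022
```

arm_command(increments=[[[0,0,0],-1.4],[[0,0,0],-2.8],[[0,0,0],-4.2],[[0,0,0],-5.6],[[0,0,0],-7]])

```text
time: 30.15
ee_pos: [0.5557, -0.1504, 0.1625]
tcp_rot: [-178.8, 2.6, 176.5]
wrist_force: [-0.3, 0.6, 0.1]
opening: 0.0221
```

Run:
```python
from h import *
T=toolT();o=get_obs();print(o['tcp_rot'],T[:3,:3].round(3).tolist(),o['q'])
inc(p2w(-75,-80,110),-178.22)
```

```text
[-178.83931038    2.56504616  176.47084224] [[-0.997, 0.062, 0.043], [0.061, 0.998, -0.023], [-0.045, -0.02, -0.999]] [ -14.84056216    4.86965103    1.07582403   83.46344772   -0.63523882
 -101.30062537]
inc xyz [-3.42 10.29  2.05] roll -0.88
```

arm_command(increments=[[[-0.6,1.8,0],-0.3],[[-1.2,3.6,0],-0.6],[[-1.8,5.4,0],-0.88],[[-2.5,7.2,0],-0.88],[[-3.3,8.8,0.5],-0.88]])

```text
time: 30.65
ee_pos: [0.6536, 0.0663, 0.1497]
tcp_rot: [-178.6, 2.5, -178.2]
wrist_force: [1.8, -2.0, 0.6]
opening: 0.0225
```

Run:
```python
from h import *
print(w2p(get_obs()['ee_pos']),get_obs()['tcp_rot']);inc(p2w(-110,-80,67),-178.22)
```

```text
[-108.29548159  -73.23575498  149.65292898] [-178.62094054    2.54764784 -178.20515707]
inc xyz [-0.12  0.01  3.32] roll 0.0
```

arm_command(increments=[[[-0.12,0,1],0],[[-0.12,0,2.2],0],[[-0.12,0,3],0],[[-0.12,0,3.3],0],[[-0.12,0,3.3],0]])

```text
time: 31.15
ee_pos: [0.6597, 0.0646, 0.0655]
tcp_rot: [-178.6, 2.4, -178.2]
wrist_force: [-0.4, -1.0, -0.2]
opening: 0.0223
```

Run:
```python
from h import *
o=get_obs();print(w2p(o['ee_pos']),o['tcp_rot'])
c,_=snap('n1','scene');save('n1z',c['frame'][200:360,270:450],4.4);lidfit(c)
inc(p2w(-28,-80,67),-178.22)
```

```text
[-110.22975811  -79.27405917   65.48919474] [-178.6108545     2.38191534 -178.2007556 ]
lid angle 0.1150 n 7403
inc xyz [-0.    3.29 -0.07] roll 0.0
```

View pics/n1z.png

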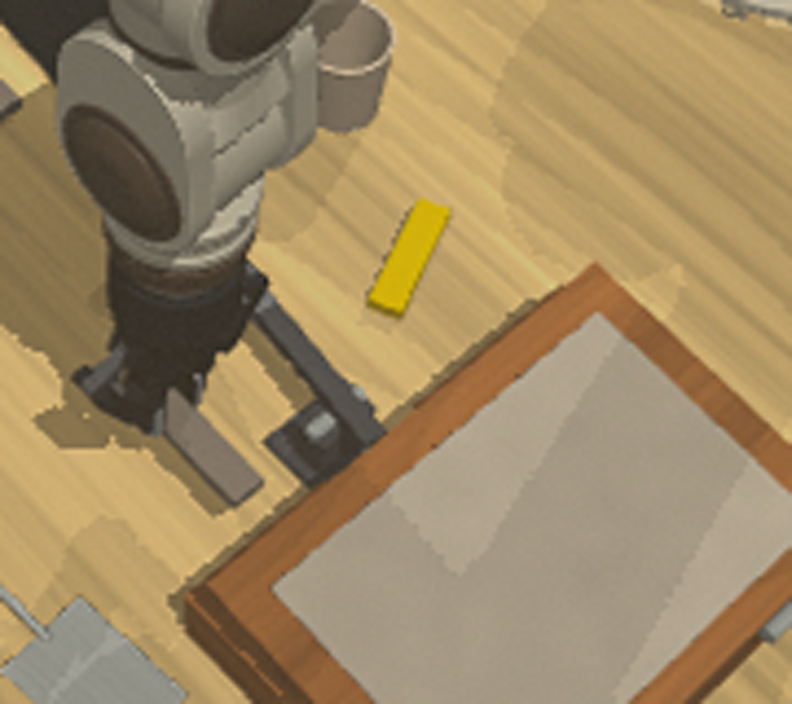

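Run:
```python
from h import *
c,_=load('n1');W=w2p(wpts(c))
for p in [(185,415),(200,440),(215,455),(230,472),(240,482)]:
    print(W[200+round(p[1]/4.4),270+round(p[0]/4.4)].round(1))
```

```text
[-96.2 -77.2  63.7]
[-79.1 -81.9  60.1]
[-66.7 -79.   57.2]
[-52.6 -81.2  57.6]
[-42.2 -80.1  54.3]
```

```bash
cat >> h.py <<'E'
def held(n,v0=290,v1=425,u0=305,u1=340):
    c,T=load(n);z=c['range_z'];K=c['K'];v,u=np.mgrid[v0:v1,u0:u1];zz=z[v0:v1,u0:u1];m=zz>0
    P=np.stack([(u-K[0,2])/K[0,0]*zz,(v-K[1,2])/K[1,1]*zz,zz,np.ones_like(zz)],-1)[m]
    q=(P@c['hand_eye'].T)[:,:3]*1000
    A=np.c_[q[:,:2],np.ones(len(q))]
    for _ in range(4):
        k=np.linalg.lstsq(A,q[:,2],rcond=None)[0];r=abs(q[:,2]-A@k);g=r<max(1.5,2*np.median(r));A,q=A[g],q[g]
    print('held top plane: tool z = %.1f %+.3f x %+.3f y (mm); y range %.0f %.0f'%(k[2],k[0],k[1],q[:,1].min(),q[:,1].max()),len(q))
    nw=T[:3,:3]@np.array([-k[0],-k[1],1]);print('world plane slopes along tool y, x: ',(T[:3,:3]@np.array([0,1,k[1]]))[2].round(3),(T[:3,:3]@np.array([1,0,k[0]]))[2].round(3));return k
E
python3 - <<'E'
from h import *
held('m3');c,T=snap('n2');held('n2')
E
```

```text
held top plane: tool z = 3.0 -0.020 x +0.041 y (mm); y range -16 57 4679
world plane slopes along tool y, x:  0.007 -0.007
held top plane: tool z = 3.0 -0.019 x +0.041 y (mm); y range -16 57 4692
world plane slopes along tool y, x:  -0.064 -0.025
```

View pics/n2.png

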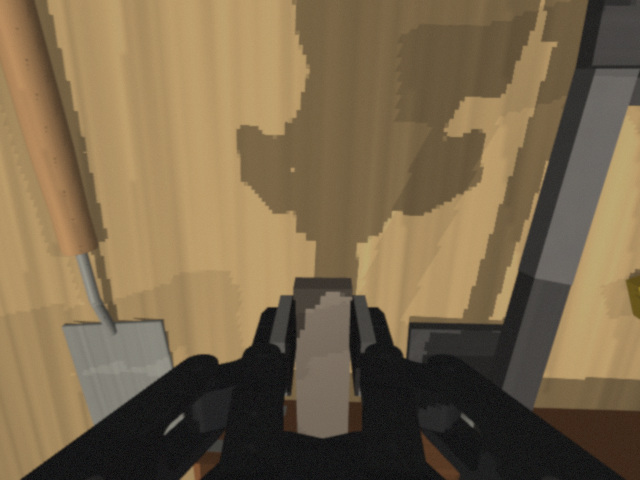

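arm_command(increments=[[[0,0,-0.25],0],[[0,0.7,-0.25],0],[[0,1.6,-0.25],0],[[0,2.4,-0.25],0],[[0,2.8,-0.25],0]])

```text
time: 31.75
ee_pos: [0.6586, 0.1369, 0.0739]
tcp_rot: [-178.7, 2.7, -178.1]
wrist_force: [0.4, 0.2, -0.4]
opening: 0.022
```

Run:
```python
from h import *
o=get_obs();print(w2p(o['ee_pos']),o['tcp_rot'],o['wrist_force'])
inc(p2w(-27,-80,70),-178.22)
c,_=snap('n3','scene');save('n3z',c['frame'][200:360,270:450],4.4);lidfit(c)
```

```text
[-37.91459441 -80.45356765  73.91100134] [-178.66629309    2.69105452 -178.13356361] [ 0.40943271  0.22183848 -0.44079689]
inc xyz [0.02 0.44 0.15] roll 0.01
lid angle 0.1152 n 7422
```

View pics/n3z.png

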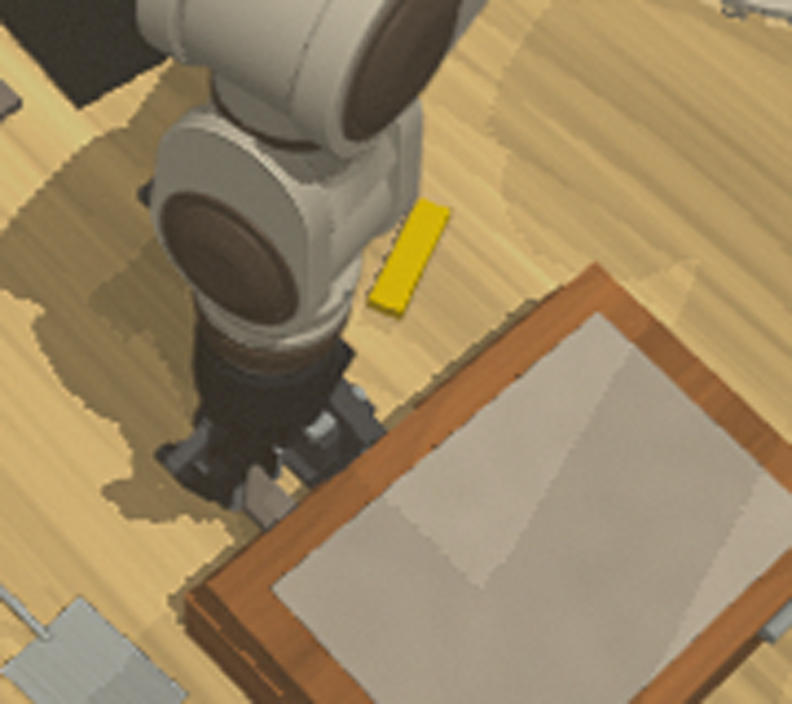

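arm_command(increments=[[[0,0.25,0],0],[[0,0.44,0.05],0],[[0,0.44,0.15],0],[[0,0.44,0.25],0],[[0,0.44,0.3],0]], force=20)

```text
time: 32.3
ee_pos: [0.6586, 0.1481, 0.0659]
tcp_rot: [-178.7, 2.7, -178.1]
wrist_force: [-1.5, -0.0, 4.9]
opening: 0.0222
```

Run:
```python
from h import *
o=get_obs();print(w2p(o['ee_pos']),o['tcp_rot'],o['wrist_force'],o['torque'])
c,T=snap('n4');held('n4')
```

```text
[-26.76363238 -80.79497878  65.93413294] [-178.69392462    2.6871528  -178.12378517] [-1.53488495 -0.02452717  4.9348744 ] [0.30067608 0.20783446 0.05053783]
held top plane: tool z = 3.0 -0.022 x +0.010 y (mm); y range -16 40 3689
world plane slopes along tool y, x:  -0.033 -0.025
```

arm_command(increments=[[[0,0,0.06],0],[[0,0,0.1],0]])

```text
time: 32.55
ee_pos: [0.6591, 0.1478, 0.064]
tcp_rot: [-178.7, 2.7, -178.1]
wrist_force: [-2.1, -1.1, 5.2]
opening: 0.0224
```

arm_command(increments=[[[0,0,0],0],[[0,0,0],0],[[0,0,0],0],[[0,0,0],0]], claw=0.1)

```text
time: 32.95
ee_pos: [0.659, 0.1477, 0.0638]
tcp_rot: [-178.7, 2.7, -178.2]
wrist_force: [0.0, 0.3, 0.6]
opening: 0.0387
```

Run:
```python
from h import *
o=get_obs();print(w2p(o['ee_pos']),o['tcp_rot'],o['wrist_force'],o['torque'],o['opening'])
c,T=snap('n5');held('n5')
```

```text
[-27.09541927 -81.17701526  63.76406034] [-178.7049302     2.72839305 -178.15253506] [0.00351789 0.32945105 0.58896644] [ 0.05498925 -0.00498113  0.01253529] 0.03865298035552392
held top plane: tool z = 3.4 -0.046 x -0.025 y (mm); y range -16 42 3780
world plane slopes along tool y, x:  0.002 -0.002
```

View pics/n5.png

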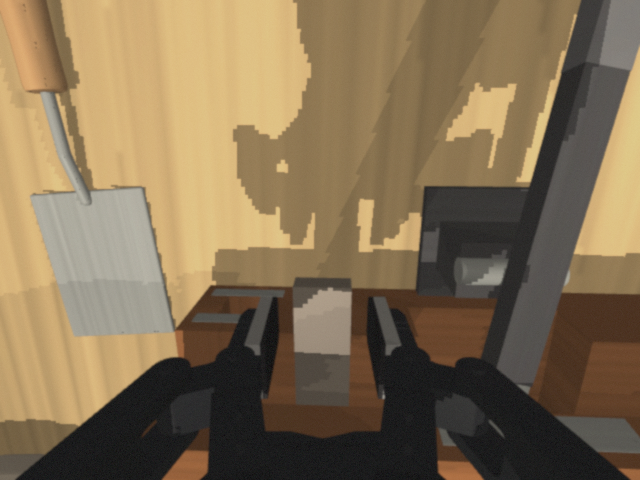

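arm_command(increments=[[[0,0,-0.6],0],[[0,0,-1.6],0],[[0,-1,-3],0],[[0,-3,-4],0],[[0,-5,-4],0]])

```text
time: 33.5
ee_pos: [0.6591, 0.0303, 0.1716]
tcp_rot: [-178.7, 3.1, -178.0]
wrist_force: [-0.1, -0.3, -0.3]
opening: 0.0384
```

arm_command(increments=[[[0,-2,0],1],[[0,-4,0],2],[[0,-6,0],3],[[0,-7,0],4],[[0,-7,0],5]], claw=-0.2)

```text
time: 34.0
ee_pos: [0.6647, -0.1486, 0.1767]
tcp_rot: [179.6, 3.4, 151.5]
wrist_force: [0.8, 1.6, -0.1]
opening: 0.0513
```

Run:
```python
from h import *
o=get_obs();print(o['ee_pos'],o['tcp_rot'])
c,_=snap('o1','scene');lidfit(c);save('o1z',c['frame'][180:360,200:470],2.9)
W=wpts(c)
m=(W[...,2]>.005)&(W[...,2]<.02)&(W[...,1]<-.1)&(W[...,1]>-.4)&(W[...,0]>.55)&(W[...,0]<.70)
n,l,st,ce=cv2.connectedComponentsWithStats(m.astype(np.uint8))
for k in range(1,n):
    if st[k,4]>100: print(st[k],rect(W[l==k][:,:2])[:3])
inc([.575,-.224,.12],91)
```

```text
[ 0.66465754 -0.14856733  0.17670032] [179.56101751   3.40304835 151.45657774]
lid angle 0.1137 n 7425
[245 206  18  16 129] (array([ 595.7, -284.1]), array([29.7, 71.2]), 85.82)
[246 218  29  21 207] (array([ 609.7, -223.8]), array([90.7, 29.4]), 1.07)
inc xyz [ 1.79 -4.45  2.13] roll 10.03
```

View pics/o1z.png

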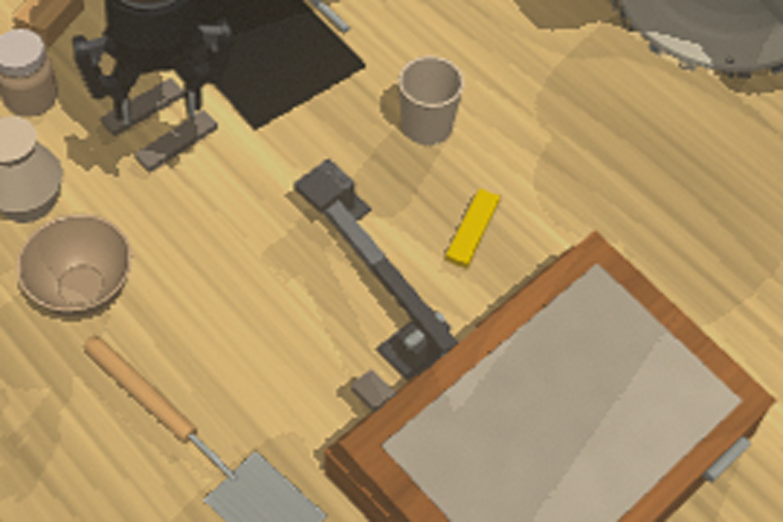

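arm_command(increments=[[[0.4,-0.9,0],1.4],[[0.8,-1.8,0],2.8],[[1.2,-2.7,0],4.2],[[1.6,-3.6,0],5.6],[[1.8,-4.4,0],7]])

```text
time: 34.55
ee_pos: [0.5715, -0.2216, 0.1743]
tcp_rot: [177.3, 2.2, 109.0]
wrist_force: [0.7, -0.4, 0.5]
opening: 0.0515
```

arm_command(increments=[[[0,0,0.3],1.4],[[0,0,0.6],2.8],[[0,0,1.5],3],[[0,0,2.2],3]])

```text
time: 34.95
ee_pos: [0.5749, -0.2223, 0.1198]
tcp_rot: [176.7, 1.3, 91.1]
wrist_force: [-0.1, -0.3, -0.4]
opening: 0.0513
```

Run:
```python
from h import *
c,T=snap('o2');print(T[:3,3],get_obs()['tcp_rot'])
inc([.575,-.224,.12],91)
```

```text
[ 0.57486097 -0.22229852  0.11983046] [176.94037769   1.21555841  91.12556025]
inc xyz [-0.09  0.05 -0.14] roll 0.02
```

View pics/o2.png

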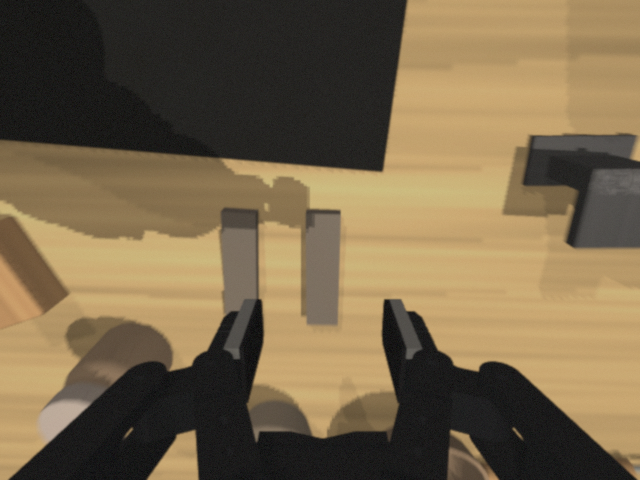

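Run:
```python
from h import *
g,y=shim('o2',(323,214.5),(322.5,324))
inc([*g,.0125],y)
```

```text
len 0.0880 centre [ 0.607  -0.2238] ang 0.9 grip [ 0.577  -0.2243] yaw 90.9
inc xyz [-0.01 -0.1   4.16] roll 0.04
```

arm_command(increments=[[[0,0,1.5],0],[[0,-0.05,3],0],[[0,-0.1,4],0],[[0,-0.1,4.16],0],[[0,-0.1,4.16],0]], claw=0.05)

```text
time: 35.5
ee_pos: [0.5772, -0.2238, 0.0134]
tcp_rot: [176.9, 1.2, 91.2]
wrist_force: [0.0, -0.6, 0.8]
opening: 0.0404
```

arm_command(increments=[[[0,0,0],0],[[0,0,0],0],[[0,0,0],0],[[0,0,0],0],[[0,0,0],0]], claw=1, force=50)

```text
time: 36.0
ee_pos: [0.5785, -0.2241, 0.0161]
tcp_rot: [176.7, 1.3, 91.2]
wrist_force: [-1.3, 0.8, 8.1]
opening: 0.0222
```

arm_command(increments=[[[0,0,-0.5],0],[[0,0,-1.5],0],[[0,0,-3],0],[[0,0,-4.5],0],[[0,0,-5],0]])

```text
time: 36.5
ee_pos: [0.5727, -0.222, 0.1472]
tcp_rot: [176.4, 1.4, 91.2]
wrist_force: [0.5, 0.4, 0.1]
opening: 0.022
```

Run:
```python
from h import *
c,T=snap('o3');o=get_obs();print(T[:3,3],o['tcp_rot'],o['wrist_force'],o['opening']);held('o3')
```

```text
[ 0.572655   -0.22197993  0.14724751] [176.33700398   1.45321554  91.22040564] [0.37754478 0.21371226 0.34439142] 0.021764392827672566
held top plane: tool z = 5.9 -0.024 x +0.058 y (mm); y range -15 61 4679
world plane slopes along tool y, x:  0.006 -0.001
```

View pics/o3.png

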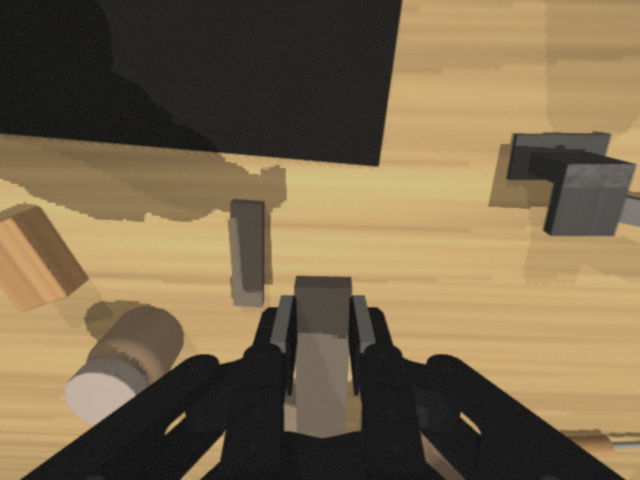

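arm_command(increments=[[[0,0,0],-1.4],[[0,0,-0.2],-2.8],[[0,0,-0.2],-4.2],[[0,0,-0.2],-5.6],[[0,0,-0.2],-7]])

```text
time: 37.05
ee_pos: [0.5722, -0.2218, 0.1516]
tcp_rot: [178.3, 3.5, 133.6]
wrist_force: [-0.2, -0.4, -1.1]
opening: 0.0219
```

arm_command(increments=[[[0,0,0],-1.4],[[0,0,0],-2.8],[[0,0,0],-4.2],[[0,0,0],-5.6],[[0,0,0],-7]])

```text
time: 37.55
ee_pos: [0.5718, -0.2217, 0.1508]
tcp_rot: [-178.9, 3.6, 176.0]
wrist_force: [0.2, 0.3, 0.0]
opening: 0.0219
```

Run:
```python
from h import *
o=get_obs();print(o['ee_pos'],o['tcp_rot'])
inc(p2w(-110,122,130),-178.22)
```

```text
[ 0.57184451 -0.22168932  0.15078105] [-178.92131724    3.64962896  176.0038353 ]
inc xyz [ 5.35 10.87  0.29] roll -0.96
```

arm_command(increments=[[[0.8,1.7,0],-0.3],[[1.6,3.4,0],-0.6],[[2.5,5.1,0],-0.96],[[3.4,6.8,0],-0.96],[[4.2,8.5,0],-0.96]])

```text
time: 38.05
ee_pos: [0.4809, -0.0011, 0.1394]
tcp_rot: [-178.6, 3.5, -178.2]
wrist_force: [1.2, 0.8, -0.1]
opening: 0.0221
```

Run:
```python
from h import *
o=get_obs();print(o['ee_pos'],o['tcp_rot'])
inc(p2w(-110,122,90),-178.22)
```

```text
[ 0.48091624 -0.00109295  0.13942809] [-178.56183121    3.48888541 -178.24729304]
inc xyz [0.94 2.46 1.86] roll -0.0
```

arm_command(increments=[[[0.4,1.2,0.3],0],[[0.94,2.4,1],0],[[0.94,2.46,1.8],0],[[0.94,2.46,1.86],0],[[0.94,2.46,1.86],0]])

```text
time: 38.55
ee_pos: [0.4582, 0.0584, 0.0898]
tcp_rot: [-178.5, 3.4, -178.2]
wrist_force: [-0.4, 0.0, 0.1]
opening: 0.0219
```

Run:
```python
from h import *
c,T=snap('o4');o=get_obs();print(w2p(T[:3,3]),o['tcp_rot'])
k=held('o4')
q=[w2p((T@np.r_[0,y/1000,(k[2]+k[1]*y+10)/1000,1])[:3]).round(1) for y in (-15,0,75)];print('shim bottom rear,TCP,front',q)
EOF=0
```

```text
[-110.19581182  122.28903454   89.79757918] [-178.56064597    3.49339199 -178.27937818]
held top plane: tool z = 5.8 -0.022 x +0.058 y (mm); y range -15 62 4693
world plane slopes along tool y, x:  -0.083 -0.038
shim bottom rear,TCP,front [array([-125.6,  121.4,   75.2]), array([-110.6,  121.3,   74. ]), array([-35.7, 120.9,  67.8])]
```

View pics/o4.png

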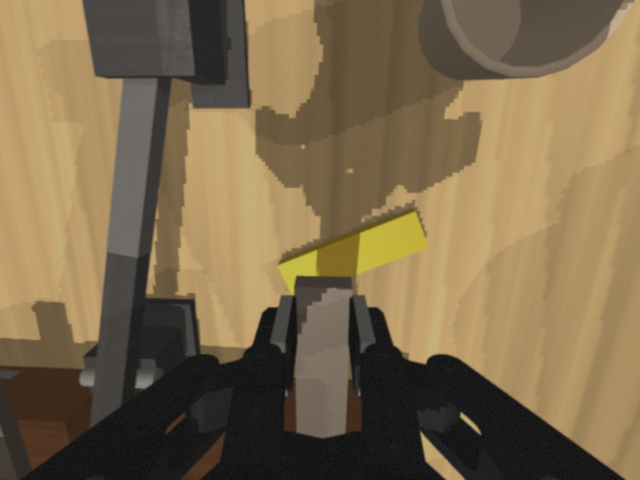

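Run:
```python
from h import *
inc(p2w(-110,124,76),-178.22);inc(p2w(-45,124,76),-178.22);inc(p2w(-28,124,76),-178.22)
```

```text
inc xyz [0.13 0.03 0.57] roll -0.01
inc xyz [0.13 2.63 0.51] roll -0.01
inc xyz [0.13 3.31 0.49] roll -0.01
```

arm_command(increments=[[[0.1,0,0.4],0],[[0.1,0.3,0.55],0],[[0.1,1.2,0.54],0],[[0.1,2.1,0.52],0],[[0.1,2.6,0.51],0]])

```text
time: 39.1
ee_pos: [0.4552, 0.124, 0.0759]
tcp_rot: [-178.6, 3.5, -178.3]
wrist_force: [-0.1, -0.5, -0.8]
opening: 0.0221
```

Run:
```python
from h import *
o=get_obs();print(w2p(o['ee_pos']),o['wrist_force'])
inc(p2w(-28,124,76),-178.22);inc(p2w(-28,124,71),-178.22)
```

```text
[-44.52393133 123.24892159  75.91766759] [-0.09215521 -0.4597902  -0.82194536]
inc xyz [ 0.03  0.66 -0.02] roll -0.01
inc xyz [0.04 0.67 0.18] roll -0.01
```

arm_command(increments=[[[0,0.4,0],0],[[0,0.66,0],0],[[0,0.66,0.1],0],[[0,0.66,0.22],0],[[0,0.66,0.3],0]], force=20)

```text
time: 39.6
ee_pos: [0.4553, 0.14, 0.0681]
tcp_rot: [-178.6, 3.5, -178.3]
wrist_force: [-0.7, -0.2, 4.2]
opening: 0.022
```

Run:
```python
from h import *
o=get_obs();print(w2p(o['ee_pos']),o['tcp_rot'],o['wrist_force'],o['torque'])
c,T=snap('o5');k=held('o5')
q=[w2p((T@np.r_[0,y/1000,(k[2]+k[1]*y+10)/1000,1])[:3]).round(1) for y in (-15,0,75)];print('shim bottom rear,TCP,front',q)
```

```text
[-28.49764576 122.60319515  68.05467606] [-178.59824692    3.51353318 -178.29888757] [-0.68664146 -0.21462394  4.15380715] [0.38351104 0.27408578 0.04891508]
held top plane: tool z = 5.8 -0.024 x -0.003 y (mm); y range -14 43 3711
world plane slopes along tool y, x:  -0.022 -0.037
shim bottom rear,TCP,front [array([-43.9, 121.7,  52.6]), array([-28.9, 121.6,  52.3]), array([ 46.1, 121.4,  50.6])]
```

Nearly flat on the deck; lower 2 mm more and release.

arm_command(increments=[[[0,0,0.05],0],[[0,0,0.08],0]])

```text
time: 39.85
ee_pos: [0.4557, 0.1396, 0.0663]
tcp_rot: [-178.6, 3.5, -178.3]
wrist_force: [-1.2, -0.3, 10.1]
opening: 0.0217
```

arm_command(increments=[[[0,0,0],0],[[0,0,0],0],[[0,0,0],0],[[0,0,0],0]], claw=0.1)

```text
time: 40.25
ee_pos: [0.4556, 0.1395, 0.066]
tcp_rot: [-178.6, 3.5, -178.3]
wrist_force: [0.1, 0.0, 0.5]
opening: 0.0385
```

Run:
```python
from h import *
o=get_obs();print(w2p(o['ee_pos']),o['tcp_rot'],o['wrist_force'],o['torque'])
c,T=snap('o6');k=held('o6')
q=[w2p((T@np.r_[0,y/1000,(k[2]+k[1]*y+10)/1000,1])[:3]).round(1) for y in (-15,0,75)];print('shim bottom rear,TCP,front',q)
```

```text
[-28.99225692 122.38531737  66.04900165] [-178.58604757    3.52795345 -178.33830706] [0.07632611 0.03005234 0.49397757] [0.01385389 0.02765744 0.01278133]
held top plane: tool z = 5.8 -0.060 x -0.028 y (mm); y range -14 44 3746
world plane slopes along tool y, x:  0.003 -0.002
shim bottom rear,TCP,front [array([-44.4, 121.4,  50.3]), array([-29.4, 121.4,  50.3]), array([ 45.6, 121.3,  50.6])]
```

View pics/o6.png

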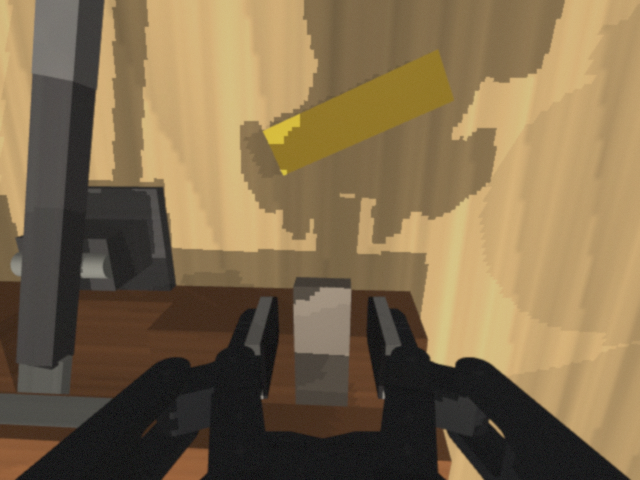

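arm_command(increments=[[[0,0,-0.6],0],[[0,0,-1.6],0],[[0,-1,-3.2],0],[[0,-1.5,-3.2],0],[[0,-1.5,-3.2],0]])

```text
time: 40.8
ee_pos: [0.4522, 0.103, 0.1477]
tcp_rot: [-178.6, 3.6, -178.4]
wrist_force: [-0.9, -0.6, -0.4]
opening: 0.0384
```

Run:
```python
from h import *
o=get_obs();print(o['ee_pos'],o['tcp_rot'])
inc([.575,-.284,.15],90)
```

```text
[0.4521965  0.10299696 0.14768206] [-178.59788889    3.64354091 -178.42504454]
inc xyz [ -4.48 -15.6    0.57] roll 15.26
```

arm_command(increments=[[[-0.4,-1.5,0],1.4],[[-0.9,-3.2,0],2.8],[[-1.4,-4.9,0],4.2],[[-1.9,-6.7,0],5.6],[[-2.4,-8.5,0],7]], claw=-0.1)

```text
time: 41.3
ee_pos: [0.5176, -0.109, 0.1554]
tcp_rot: [178.6, 3.6, 139.2]
wrist_force: [1.0, 0.7, -0.4]
opening: 0.0468
```

Run:
```python
from h import *
o=get_obs();print(o['ee_pos'],o['tcp_rot'])
inc([.575,-.284,.14],90)
```

```text
[ 0.51755833 -0.10902321  0.15541016] [178.60479427   3.55824676 139.15342551]
inc xyz [-6.27 -3.82  0.91] roll 8.19
```

arm_command(increments=[[[-1.2,-0.8,0],1.4],[[-2.5,-1.5,0],2.8],[[-3.8,-2.3,0],4.2],[[-5,-3.1,0],5.6],[[-6.2,-3.8,0.3],7]])

```text
time: 41.8
ee_pos: [0.5735, -0.2835, 0.1544]
tcp_rot: [176.6, 1.7, 96.8]
wrist_force: [0.6, -0.3, 1.0]
opening: 0.0468
```

Run:
```python
from h import *
o=get_obs();print(o['ee_pos'],o['tcp_rot'])
inc([.575,-.284,.12],90)
```

```text
[ 0.57350213 -0.28354629  0.15436336] [176.58978936   1.66724874  96.77701955]
inc xyz [ 0.01 -0.02  1.38] roll 1.13
```

arm_command(increments=[[[0,0,0.6],0.6],[[0,0,1.3],1.1],[[0,0,1.38],1.13],[[0,0,1.38],1.13]])

```text
time: 42.2
ee_pos: [0.5752, -0.2836, 0.1186]
tcp_rot: [176.5, 1.2, 90.1]
wrist_force: [-0.3, 1.1, 0.4]
opening: 0.047
```

Run:
```python
from h import *
c,T=snap('p1');print(T[:3,3],get_obs()['tcp_rot'])
```

```text
[ 0.57524336 -0.28364336  0.11862714] [176.45238822   1.23774112  90.11436744]
```

View pics/p1.png

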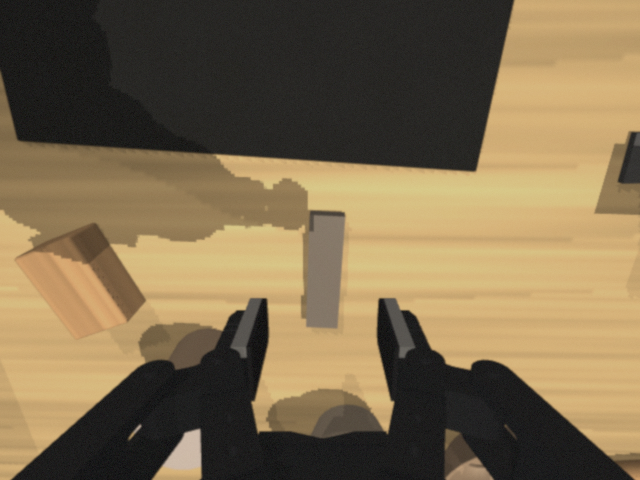

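Run:
```python
from h import *
g,y=shim('p1',(327.5,215),(322,327))
inc([*g,.0125],y)
```

```text
len 0.0902 centre [ 0.6087 -0.2842] ang -2.2 grip [ 0.5787 -0.283 ] yaw 87.8
inc xyz [ 0.12 -0.14  4.29] roll 0.39
```

arm_command(increments=[[[0.05,0,1.5],0.2],[[0.1,-0.1,3],0.4],[[0.1,-0.14,4],0.4],[[0.1,-0.14,4.25],0.4],[[0.1,-0.14,4.29],0.4]], claw=0)

```text
time: 42.75
ee_pos: [0.5789, -0.2834, 0.0129]
tcp_rot: [176.4, 1.1, 87.8]
wrist_force: [-0.2, -0.8, 0.2]
opening: 0.0429
```

arm_command(increments=[[[0,0,0],0],[[0,0,0],0],[[0,0,0],0],[[0,0,0],0],[[0,0,0],0]], claw=1, force=50)

```text
time: 43.25
ee_pos: [0.5802, -0.2839, 0.0155]
tcp_rot: [176.2, 1.2, 87.8]
wrist_force: [-1.0, 0.9, 6.4]
opening: 0.0219
```

arm_command(increments=[[[0,0,-0.5],0],[[0,0,-1.5],0],[[0,0,-3],0],[[0,0,-4.5],0],[[0,0,-5],0]])

```text
time: 43.75
ee_pos: [0.5733, -0.2817, 0.1466]
tcp_rot: [175.8, 1.3, 87.8]
wrist_force: [1.4, 0.2, -0.5]
opening: 0.0222
```

Run:
```python
from h import *
c,T=snap('p2');o=get_obs();print(T[:3,3],o['tcp_rot'],o['wrist_force'],o['opening']);held('p2')
```

```text
[ 0.57329688 -0.28170987  0.14658437] [175.80324102   1.34886873  87.77628261] [-0.16499691 -0.18238509  0.92467521] 0.022306556053908355
held top plane: tool z = 5.2 -0.022 x +0.067 y (mm); y range -15 61 4690
world plane slopes along tool y, x:  0.006 -0.001
```

View pics/p2.png

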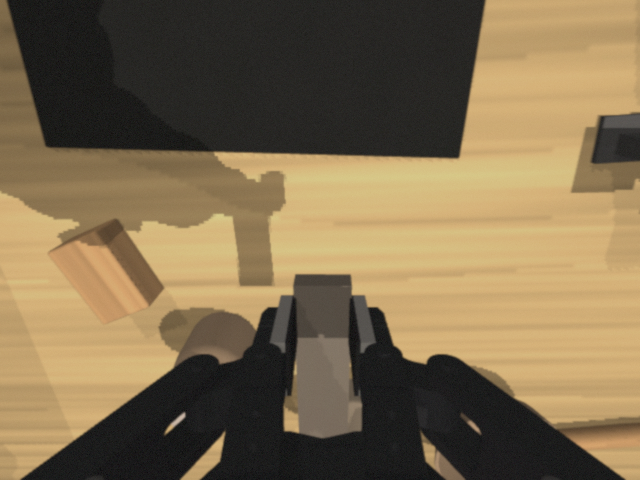

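arm_command(increments=[[[0,0,0],-1.4],[[0,0,-0.2],-2.8],[[0,0,-0.2],-4.2],[[0,0,-0.2],-5.6],[[0,0,-0.2],-7]])

```text
time: 44.3
ee_pos: [0.5728, -0.2815, 0.1508]
tcp_rot: [177.8, 3.8, 130.1]
wrist_force: [-0.7, 0.6, -0.0]
opening: 0.0221
```

arm_command(increments=[[[0,0,0],-1.4],[[0,0,0],-2.8],[[0,0,0],-4.2],[[0,0,0],-5.6],[[0,0,0],-7]])

```text
time: 44.8
ee_pos: [0.5725, -0.2814, 0.15]
tcp_rot: [-179.1, 4.2, 172.6]
wrist_force: [-0.7, -0.0, -0.2]
opening: 0.022
```

Run:
```python
from h import *
o=get_obs();print(o['ee_pos'],o['tcp_rot'])
inc(p2w(-110,66,140),-178.22)
```

```text
[ 0.57246019 -0.28139845  0.14996115] [-179.0816592     4.16772818  172.55160203]
inc xyz [ 4.09 13.25 -0.11] roll -1.54
```

arm_command(increments=[[[0.6,1.8,0],-0.4],[[1.1,3.6,0],-0.8],[[1.7,5.4,0],-1.2],[[2.2,7.2,0],-1.54],[[2.8,9.1,0],-1.54]])

```text
time: 45.3
ee_pos: [0.5322, -0.0453, 0.1405]
tcp_rot: [-178.4, 3.9, -178.1]
wrist_force: [0.5, -0.4, -0.2]
opening: 0.0223
```

Run:
```python
from h import *
o=get_obs();print(o['ee_pos'],o['tcp_rot'])
inc(p2w(-110,66,95),-178.22)
```

```text
[ 0.53217904 -0.04532881  0.14050665] [-178.42269068    3.93653306 -178.14734271]
inc xyz [0.7  4.29 1.66] roll 0.01
```

arm_command(increments=[[[0.3,1.8,0],0],[[0.7,3.6,0.2],0],[[0.7,4.29,1],0],[[0.7,4.29,1.66],0],[[0.7,4.29,1.66],0]])

```text
time: 45.8
ee_pos: [0.5127, 0.0607, 0.0922]
tcp_rot: [-178.4, 3.7, -178.1]
wrist_force: [-0.9, -0.6, 0.2]
opening: 0.0216
```

```bash
cat >> h.py <<'E'
def shimz(n):
    c,T=snap(n);o=get_obs();print(w2p(T[:3,3]).round(1),o['tcp_rot'].round(1),o['wrist_force'].round(1))
    k=held(n);print('shim bottom rear,TCP,front',*[w2p((T@np.r_[0,y/1000,(k[2]+k[1]*y+10)/1000,1])[:3]).round(1) for y in (-15,0,75)])
E
python3 - <<'E'
from h import *
shimz('p3')
for x in (-110,-45,-28): inc(p2w(x,66,78.5),-178.22)
E
```

```text
[-109.6   67.8   92.2] [-178.4    3.8 -178.1] [-0.3 -0.2  0.6]
held top plane: tool z = 5.2 -0.021 x +0.067 y (mm); y range -15 61 4694
world plane slopes along tool y, x:  -0.095 -0.044
shim bottom rear,TCP,front [-125.    66.8   78.4] [-110.    66.8   77. ] [-35.2  66.5  69.9]
inc xyz [-0.    0.02  0.61] roll 0.02
inc xyz [-0.01  2.62  0.54] roll 0.02
inc xyz [-0.01  3.3   0.52] roll 0.02
```

arm_command(increments=[[[0,0,0.5],0],[[0,0.3,0.7],0],[[0,1.2,0.68],0],[[0,2.1,0.65],0],[[0,2.6,0.63],0]])

```text
time: 46.35
ee_pos: [0.5124, 0.1259, 0.0761]
tcp_rot: [-178.4, 3.8, -178.1]
wrist_force: [0.0, -0.0, -1.2]
opening: 0.0219
```

Run:
```python
from h import *
o=get_obs();print(w2p(o['ee_pos']),o['wrist_force'])
inc(p2w(-28,66,76),-178.22);inc(p2w(-28,66,68),-178.22)
```

```text
[-44.34106207  65.9856526   76.1191673 ] [ 0.02283785 -0.02817996 -1.24800711]
inc xyz [-0.    0.65 -0.01] roll 0.02
inc xyz [0.02 0.66 0.31] roll 0.02
```

arm_command(increments=[[[0,0.4,0],0],[[0,0.66,0],0],[[0,0.66,0.1],0],[[0,0.66,0.22],0],[[0,0.66,0.32],0]], force=20)

```text
time: 46.85
ee_pos: [0.5127, 0.1419, 0.0679]
tcp_rot: [-178.4, 3.8, -178.1]
wrist_force: [0.9, -0.7, 4.4]
opening: 0.0223
```

Run:
```python
from h import *
shimz('p4')
```

```text
[-28.4  65.2  67.9] [-178.4    3.8 -178.2] [-0.1  0.3  4.3]
held top plane: tool z = 5.1 -0.029 x +0.001 y (mm); y range -15 42 3699
world plane slopes along tool y, x:  -0.028 -0.038
shim bottom rear,TCP,front [-43.8  64.2  53.2] [-28.8  64.2  52.8] [46.1 64.2 50.6]
```

arm_command(increments=[[[0,0,0.06],0],[[0,0,0.1],0]])

```text
time: 47.1
ee_pos: [0.5133, 0.1413, 0.0656]
tcp_rot: [-178.4, 3.9, -178.2]
wrist_force: [-2.1, -1.1, 10.7]
opening: 0.022
```

arm_command(increments=[[[0,0,0],0],[[0,0,0],0],[[0,0,0],0],[[0,0,0],0]], claw=0.1)

```text
time: 47.5
ee_pos: [0.5132, 0.1412, 0.0653]
tcp_rot: [-178.4, 3.9, -178.2]
wrist_force: [-0.6, -0.3, 0.6]
opening: 0.0379
```

Run:
```python
from h import *
shimz('p5')
```

```text
[-29.1  64.8  65.3] [-178.4    3.9 -178.2] [-0.4 -0.1  0.8]
held top plane: tool z = 5.1 -0.068 x -0.031 y (mm); y range -15 44 3708
world plane slopes along tool y, x:  0.003 0.001
shim bottom rear,TCP,front [-44.5  63.7  50.3] [-29.5  63.7  50.3] [45.5 63.8 50.6]
```

View pics/p5.png

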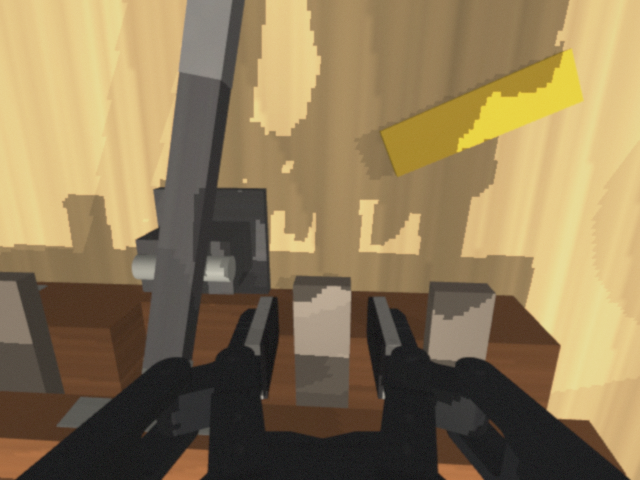

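arm_command(increments=[[[0,0,-0.6],0],[[0,0,-1.6],0],[[0,-1,-3.2],0],[[0,-1.5,-4],0],[[0,-1.5,-4],0]])

```text
time: 48.05
ee_pos: [0.5089, 0.1056, 0.171]
tcp_rot: [-178.5, 4.2, -178.3]
wrist_force: [0.4, 0.1, -0.1]
opening: 0.0379
```

Run:
```python
from h import *
inc(p2w(-150,24,130),170.2)
```

```text
inc xyz [-1.72 -3.37  1.86] roll 1.92
```

arm_command(increments=[[[-0.8,-1.6,0],0.6],[[-1.72,-3.3,0.6],1.2],[[-1.72,-3.37,1.4],1.92],[[-1.72,-3.37,1.86],1.92],[[-1.72,-3.37,1.86],1.92]])

```text
time: 48.55
ee_pos: [0.5563, 0.022, 0.1279]
tcp_rot: [-179.3, 4.2, 170.3]
wrist_force: [-0.8, 0.4, 0.2]
opening: 0.0382
```

Run:
```python
from h import *
c,T=snap('q1');print(w2p(T[:3,3]),get_obs()['tcp_rot'])
c,_=snap('q2','scene');lidfit(c);save('q2z',c['frame'][180:360,200:470],2.9)
```

```text
[-149.59734313   25.3541278   127.85325407] [-179.32192676    4.32739109  170.33644815]
lid angle 0.1144 n 7430
```

View pics/q1.png

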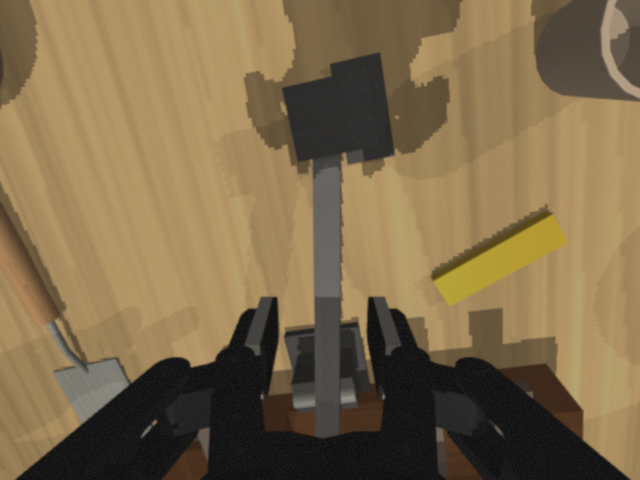

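View pics/q2z.png

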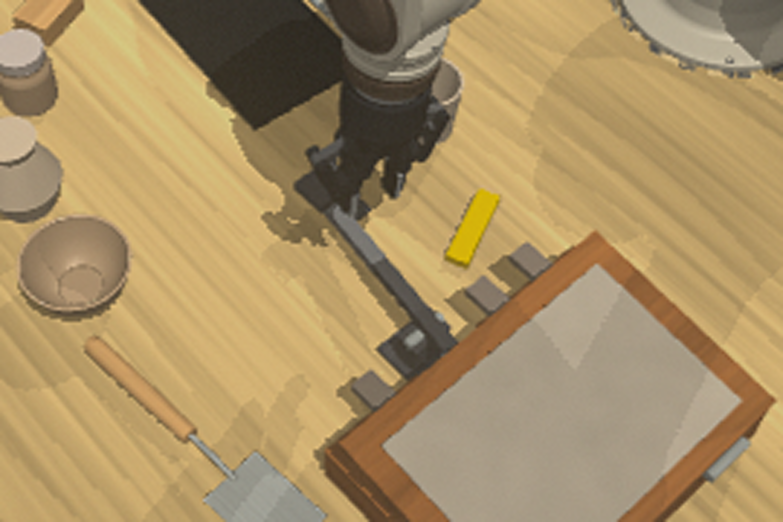

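Run:
```python
from h import *
c,T=load('q1');W=w2p(wpts(c,T))
for v in (175,200,230,260,280):
    r=W[v,300:355];m=(r[:,2]>25)&(r[:,2]<75);print(v,r[m].mean(0).round(1),r[m][:,1].min().round(1),r[m][:,1].max().round(1))
```

```text
175 [-198.6   31.4   41.7] 23.5 39.3
200 [-184.3   28.7   43.6] 20.9 36.6
230 [-166.7   25.4   46.3] 17.3 33.4
260 [-148.4   22.2   48.8] 14.2 30.0
280 [-136.1   19.9   50.8] 12.1 27.5
```

Run:
```python
from h import *
inc(p2w(-168,25.6,75),171.2);inc(p2w(-168,25.6,48),171.2)
```

```text
inc xyz [ 0.07 -0.72  2.22] roll -0.14
inc xyz [ 0.15 -0.71  3.3 ] roll -0.14
```

arm_command(increments=[[[0.05,-0.5,1],-0.1],[[0.1,-0.71,2.2],-0.14],[[0.13,-0.71,3],-0.14],[[0.15,-0.71,3.3],-0.14],[[0.15,-0.71,3.3],-0.14]])

```text
time: 49.15
ee_pos: [0.5564, 0.0043, 0.0481]
tcp_rot: [-179.3, 4.4, 171.3]
wrist_force: [0.2, 0.1, -0.2]
opening: 0.0385
```

Run:
```python
from h import *
c,T=snap('q3');o=get_obs();print(w2p(T[:3,3]),o['tcp_rot'],o['wrist_force'])
```

```text
[-167.26323545   25.85178746   48.06178051] [-179.28749073    4.46658704  171.25501863] [-0.63500542 -0.33259886  1.14544362]
```

View pics/q3.png

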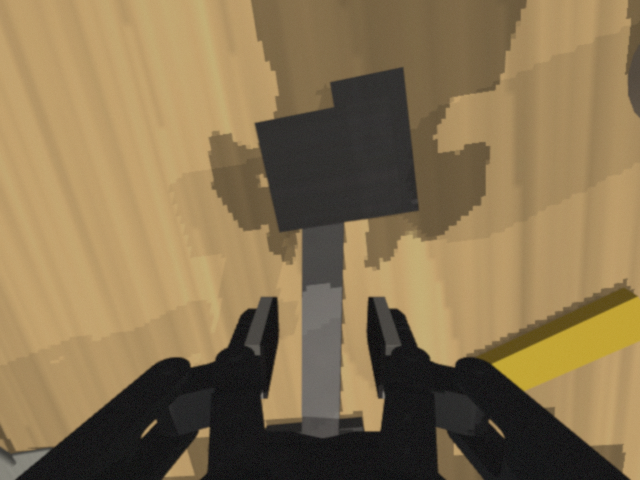

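arm_command(increments=[[[0,0,0],0],[[0,0,0],0],[[0,0,0],0],[[0,0,0],0],[[0,0,0.05],0]], claw=1, force=30)

```text
time: 49.7
ee_pos: [0.5584, 0.0046, 0.0501]
tcp_rot: [-179.4, 4.7, 171.3]
wrist_force: [-0.9, 1.4, 11.4]
opening: 0.0142
```

arm_command(increments=[[[0,0,0.12],0],[[0,0,0.24],0],[[0,0,0.36],0],[[0,0,0.4],0]])

```text
time: 50.1
ee_pos: [0.5604, 0.0046, 0.0422]
tcp_rot: [-179.4, 4.9, 171.3]
wrist_force: [-2.7, 1.4, 12.1]
opening: 0.0146
```

Run:
```python
from h import *
lev('q4',245)
c,_=snap('q5','scene');lidfit(c)
```

```text
[-179.42    4.87  171.29] [-2.7  1.4 12.1] [0.53 0.44 0.16] [-167.1   21.8   42.2]
bar top: tool z = 5.2 -0.2134 * tool y (mm), n 8 sd 0.1
slope 0.202 bar top z at x -210,-250: 28.4 20.3 centre at crest 54.7
lid angle 0.1436 n 7509
```

View pics/q4.png

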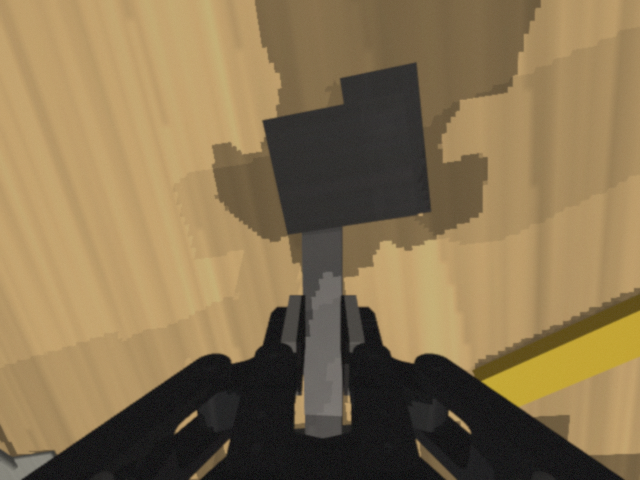

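arm_command(increments=[[[-0.25,0,0],-0.4],[[-0.5,0,0],-0.8],[[-0.75,0,0],-1.2],[[-1,-0.02,0],-1.6],[[-1.1,-0.04,0],-1.75]])

```text
time: 50.7
ee_pos: [0.5885, 0.0006, 0.0464]
tcp_rot: [-178.7, 4.8, -178.0]
wrist_force: [-3.5, 8.7, 8.5]
opening: 0.0149
```

Run:
```python
from h import *
lev('q6',215)
c,_=snap('q7','scene');lidfit(c)
```

```text
[-178.68    4.82 -178.05] [-3.5  8.7  8.5] [ 1.87  0.63 -0.04] [-172.    -6.2   46.4]
bar top: tool z = 5.0 -0.1990 * tool y (mm), n 13 sd 0.1
slope 0.175 bar top z at x -210,-250: 34.8 27.8 centre at crest 56.6
lid angle 0.1235 n 7443
```

View pics/q6.png

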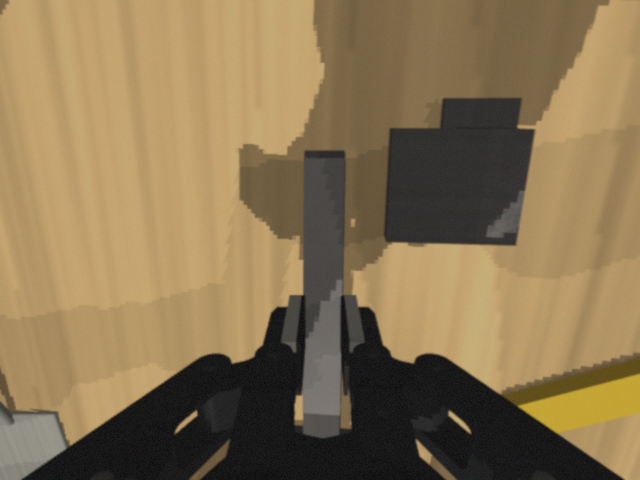

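arm_command(increments=[[[0,0.03,-0.1],0],[[0,0.05,-0.2],0],[[0,0.07,-0.3],0],[[0,0.09,-0.4],0],[[0,0.1,-0.4],0]])

```text
time: 51.3
ee_pos: [0.5888, 0.0015, 0.0581]
tcp_rot: [-178.5, 5.0, -178.2]
wrist_force: [0.1, -9.4, 5.6]
opening: 0.0147
```

Run:
```python
from h import *
lev('q8',195)
c,_=snap('q9','scene');lidfit(c)
```

```text
[-178.46    5.01 -178.17] [ 0.1 -9.4  5.6] [-2.07  0.03 -0.22] [-171.1   -6.4   58.1]
bar top: tool z = 4.6 -0.1134 * tool y (mm), n 16 sd 0.1
slope 0.086 bar top z at x -210,-250: 50.2 46.7 centre at crest 57.3
lid angle 0.0861 n 7343
```

arm_command(increments=[[[0,-0.03,-0.1],0],[[0,-0.05,-0.2],0],[[0,-0.06,-0.3],0],[[0,-0.06,-0.3],0]])

```text
time: 51.8
ee_pos: [0.5885, 0.0005, 0.0663]
tcp_rot: [-178.5, 5.1, -178.1]
wrist_force: [-0.2, 3.9, 4.7]
opening: 0.0149
```

Run:
```python
from h import *
lev('q10',175)
c,_=snap('q11','scene');lidfit(c)
```

```text
[-178.48    5.07 -178.15] [-0.2  3.9  4.7] [0.51 0.05 0.17] [-172.    -6.2   66.3]
bar top: tool z = 4.7 -0.0438 * tool y (mm), n 19 sd 0.2
slope 0.017 bar top z at x -210,-250: 61.0 60.3 centre at crest 56.8
lid angle 0.0588 n 7270
```

arm_command(increments=[[[0,0,-0.08],0],[[0,0,-0.16],0],[[0,0,-0.2],0]])

```text
time: 52.2
ee_pos: [0.5871, 0.0003, 0.0698]
tcp_rot: [-178.4, 4.9, -178.2]
wrist_force: [0.2, -0.0, -4.5]
opening: 0.0152
```

Run:
```python
from h import *
lev('q12',165)
c,_=snap('q13','scene');lidfit(c);save('q13z',c['frame'][200:360,270:450],4.4)
```

```text
[-178.44    4.91 -178.17] [ 0.2 -0.  -4.5] [-0.15  0.15 -0.03] [-172.2   -4.8   69.8]
bar top: tool z = 4.8 -0.0242 * tool y (mm), n 21 sd 0.1
slope -0.003 bar top z at x -210,-250: 65.1 65.2 centre at crest 57.6
lid angle 0.0545 n 7265
```

View pics/q13z.png

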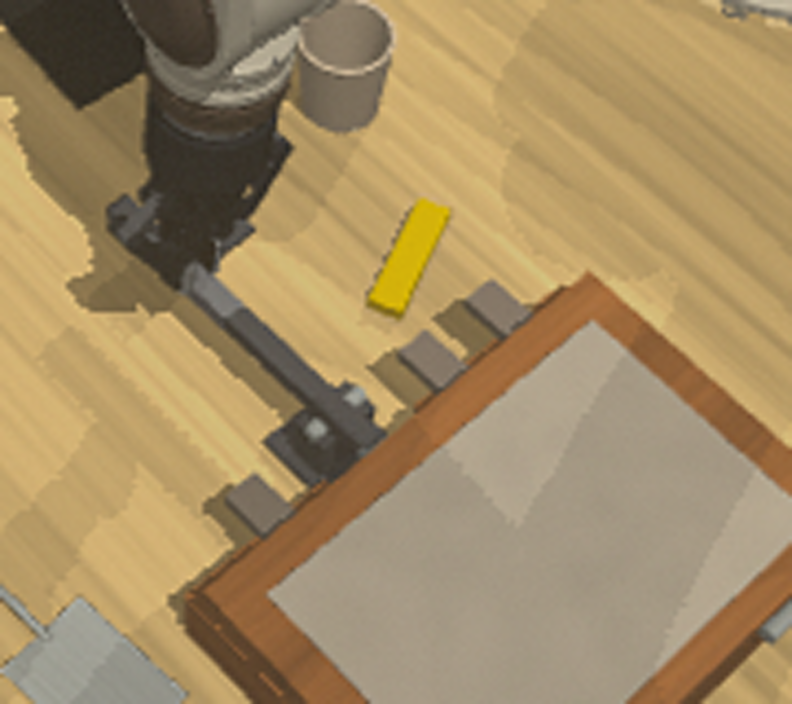

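arm_command(increments=[[[0,0,0],0],[[0,-0.4,0.01],0],[[0,-1,0.03],0],[[0,-1.7,0.05],0],[[0,-2.2,0.05],0]], force=90)

```text
time: 52.8
ee_pos: [0.5889, -0.0567, 0.07]
tcp_rot: [-178.4, 4.9, -178.2]
wrist_force: [1.0, 0.0, -4.0]
opening: 0.0122
```

Run:
```python
from h import *
lev('r1',165)
c,_=snap('r2','scene');lidfit(c);save('r2z',c['frame'][200:360,270:450],4.4)
```

```text
[-178.43    4.93 -178.22] [ 1.  0. -4.] [-0.16  0.17  0.  ] [-229.2   -4.8   70. ]
bar top: tool z = 4.8 -0.0275 * tool y (mm), n 21 sd 0.1
slope 0.000 bar top z at x -210,-250: 65.2 65.2 centre at crest 58.2
lid angle 0.0539 n 7255
```

View pics/r2z.png

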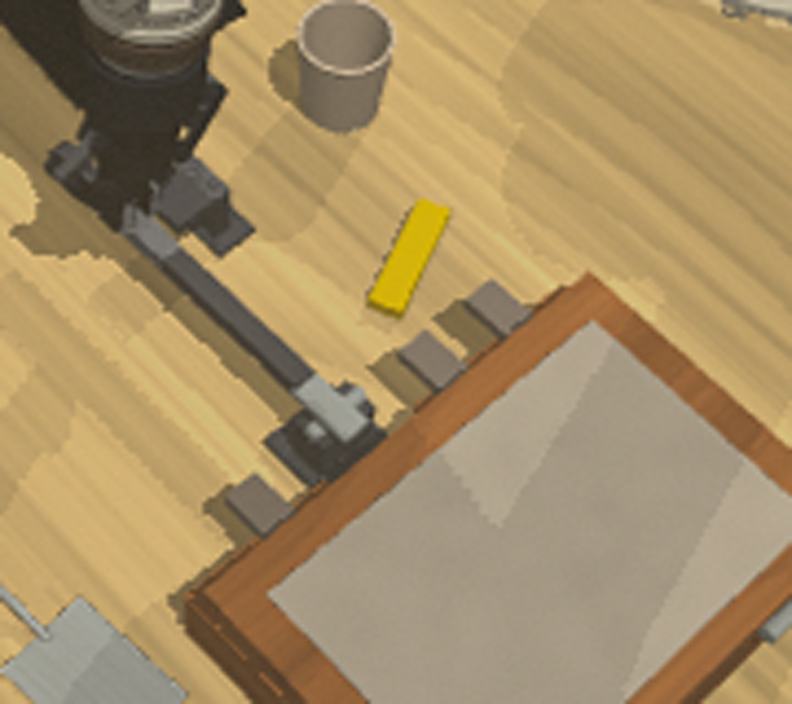

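View pics/r1.png

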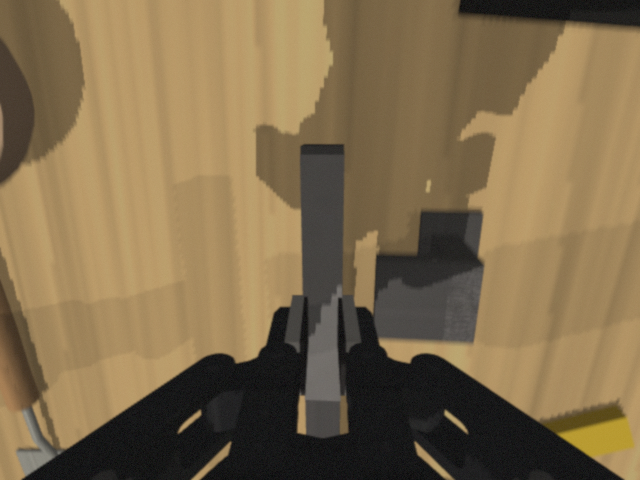

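arm_command(increments=[[[0,0,-1],0],[[0,-0.5,-2],0],[[0,-2,-2.8],0],[[0,-3.6,-2.8],0],[[0,-5,-2.8],0]])

```text
time: 53.4
ee_pos: [0.5867, -0.1817, 0.1446]
tcp_rot: [-178.4, 5.1, -178.3]
wrist_force: [1.1, 1.2, -4.1]
opening: 0.0126
```

Run:
```python
from h import *
k=bartilt('r1',165);a,b,t=tailtip('r1',148,k);print(w2p(a),w2p(b))
o=get_obs();print(o['ee_pos'],o['tcp_rot'])
```

```text
bar top: tool z = 4.8 -0.0275 * tool y (mm), n 21 sd 0.1
tail(tool) [  0.4 -71.    6.8] tip tool [  0.4 209.1   6.1]
[-300.39347214   -5.42068282   58.21044991] [-20.39347261  -5.4294153   58.22427757]
[ 0.5866704  -0.18171989  0.14455144] [-178.38429982    5.05612395 -178.28385336]
```

Run:
```python
from h import *
inc([.480,-.403,.12],176.6)
```

```text
inc xyz [ 4.6  -8.7   0.82] roll 0.85
```

arm_command(increments=[[[0.9,-1.7,0],0.3],[[1.8,-3.4,0],0.6],[[2.7,-5.1,0],0.85],[[3.6,-6.8,0],0.85],[[4.6,-8.5,0],0.85]])

```text
time: 53.9
ee_pos: [0.477, -0.3991, 0.1404]
tcp_rot: [-178.8, 5.2, 176.6]
wrist_force: [1.6, -0.1, -3.9]
opening: 0.0124
```

Run:
```python
from h import *
inc([.480,-.403,.07],176.6)
c,T=snap('s1');o=get_obs();print(o['ee_pos'],o['tcp_rot'])
```

```text
inc xyz [ 0.13 -0.09  2.82] roll 0.0
[ 0.47324806 -0.4049881   0.13999364] [-178.65067252    5.0917977   176.35264499]
```

View pics/s1.png

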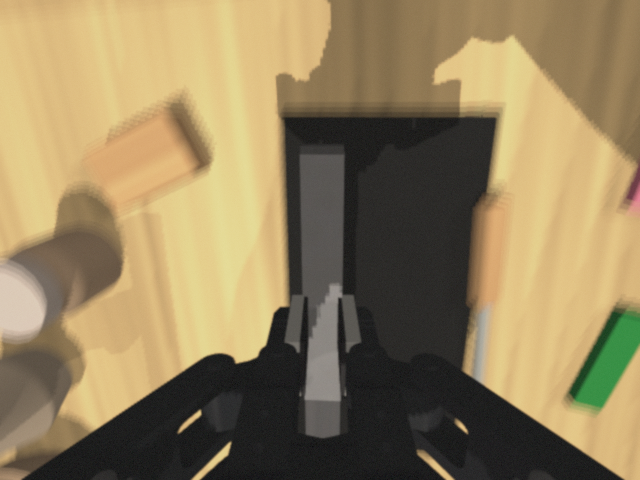

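Run:
```python
from h import *
inc([.480,-.403,.05],176.6);inc([.480,-.403,.0235],176.6)
```

```text
inc xyz [0.06 0.18 3.61] roll -0.04
inc xyz [0.15 0.21 4.66] roll -0.04
```

arm_command(increments=[[[0.05,0.1,1.5],0],[[0.1,0.2,2.8],0],[[0.12,0.2,3.6],0],[[0.12,0.2,3.6],0]])

```text
time: 54.35
ee_pos: [0.4768, -0.4012, 0.0463]
tcp_rot: [-178.9, 4.8, 176.3]
wrist_force: [-0.3, 0.7, -3.5]
opening: 0.0126
```

Run:
```python
from h import *
c,T=snap('s2');o=get_obs();print(o['ee_pos'],o['tcp_rot'])
k=bartilt('s2',165);w,d=barpose('s2',k);print('slope',d[2]/np.hypot(d[0],d[1]));a,b,t=tailtip('s2',150,k);print(a,b)
inc([.480,-.403,.0235],176.6)
```

```text
[ 0.47771169 -0.40184524  0.04877513] [-178.75069758    4.9676882   176.3376316 ]
bar top: tool z = 5.1 -0.0207 * tool y (mm), n 21 sd 0.1
slope 0.0006894723467661699
tail(tool) [  0.4 -70.3   6.6] tip tool [  0.4 209.8   7.8]
[ 0.47289694 -0.47150889  0.03410496] [ 0.49086325 -0.19208595  0.03429801]
inc xyz [-0.01 -0.02  1.02] roll -0.04
```

View pics/s2.png

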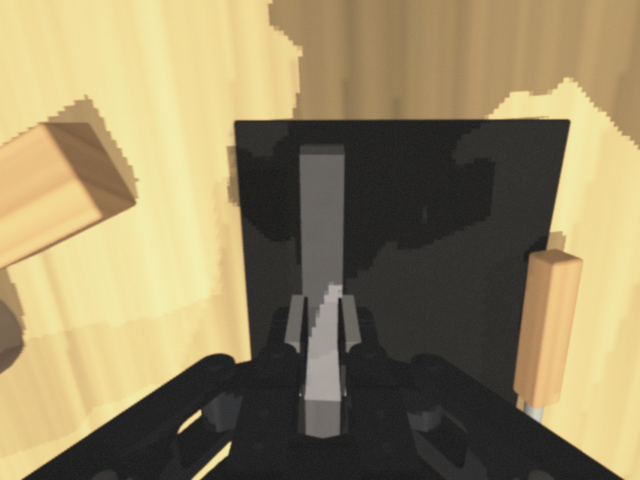

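arm_command(increments=[[[0,0,0.5],0],[[0,0,0.9],0],[[0,0,1.05],0],[[0,0,1.05],0],[[0,0,1.05],0]])

```text
time: 54.9
ee_pos: [0.4802, -0.4026, 0.0229]
tcp_rot: [-178.7, 5.0, 176.3]
wrist_force: [0.2, -0.0, -4.6]
opening: 0.0124
```

arm_command(increments=[[[0,0,0],0],[[0,0,0],0],[[0,0,0],0],[[0,0,0],0]], claw=0)

```text
time: 55.3
ee_pos: [0.4803, -0.4028, 0.0232]
tcp_rot: [-178.7, 5.0, 176.3]
wrist_force: [-0.0, -1.4, 0.0]
opening: 0.0428
```

arm_command(increments=[[[0,0,-0.8],0],[[0,0,-2],0],[[0,0,-4],0],[[0,0,-5],0],[[0,0,-5],0]])

```text
time: 55.8
ee_pos: [0.4709, -0.4005, 0.153]
tcp_rot: [-178.5, 5.4, 176.4]
wrist_force: [1.1, -0.0, -0.1]
opening: 0.0429
```

Run:
```python
from h import *
o=get_obs();print(o['ee_pos'],o['tcp_rot'])
inc([.40,-.36,.2],170)
```

```text
[ 0.47085814 -0.40053236  0.15301349] [-178.45218783    5.36451046  176.36294572]
inc xyz [ 2.74  1.38 -2.18] roll 1.06
```

arm_command(increments=[[[1,0.4,-0.3],0.3],[[2,0.9,-0.6],0.6],[[2.8,0.9,-0.8],0.6],[[2.8,0.9,-0.8],0.6],[[2.8,0.9,-0.8],0.6]])

```text
time: 56.3
ee_pos: [0.401, -0.3731, 0.1654]
tcp_rot: [-178.8, 5.5, 172.7]
wrist_force: [1.2, -0.5, 0.0]
opening: 0.0425
```

Run:
```python
from h import *
c,T=snap('t1');o=get_obs();print(o['ee_pos'],o['tcp_rot'])
```

```text
[ 0.40127429 -0.37313531  0.16525807] [-178.80312688    5.4516387   172.73899637]
```

View pics/t1.png

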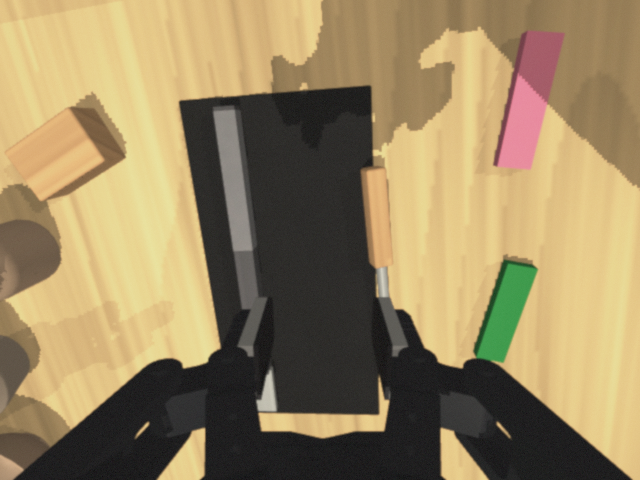

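Run:
```python
from h import *
c,T=load('t1');f=lambda x,y,z:ray(c,x,y,z,T)
save('t1z',c['frame'][150:420,300:460],2.2)
a=f(374,170,.018);b=f(381,266,.018);print(a,b,np.linalg.norm(a-b),'ctr',(a+b)/2,'ang',np.degrees(np.arctan2(*(b-a)[[1,0]])))
W=wpts(c,T)
for p in [(374,180),(376,215),(378,250),(382,285)]: print(W[p[1],p[0]].round(4))
```

```text
[ 0.37077007 -0.4151812   0.018     ] [ 0.37168422 -0.33806744  0.018     ] 0.07711917498442519 ctr [ 0.37122714 -0.37662432  0.018     ] ang 89.32081724550268
[ 0.3714 -0.408   0.0198]
[ 0.3722 -0.381   0.0195]
[ 0.373  -0.3527  0.0202]
[ 0.3721 -0.3191  0.0133]
```

View pics/t1z.png

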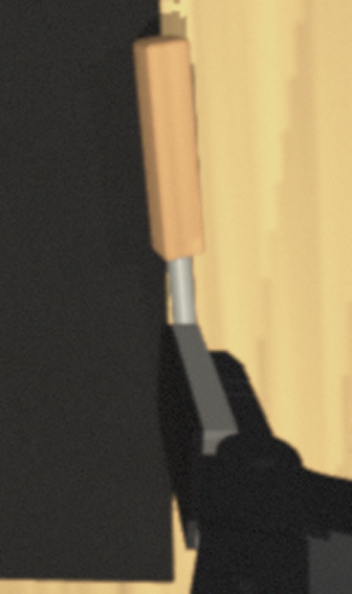

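Run:
```python
from h import *
c,T=load('t1');f=lambda x,y,z:ray(c,x,y,z,T)
a=f(375.2,169,.019);b=f(383,265.5,.019);print((a+b)/2,np.linalg.norm(a-b),'ang',np.degrees(np.arctan2(*(b-a)[[1,0]])))
inc([.373,-.377,.07],179.9)
```

```text
[ 0.36997358 -0.37735318  0.019     ] 0.07718076096670555 ang 89.82606447158818
inc xyz [ 1.46 -0.22  3.69] roll -1.19
```

arm_command(increments=[[[0.8,-0.1,0.5],-0.6],[[1.5,-0.22,1.5],-1.19],[[1.52,-0.22,2.8],-1.19],[[1.52,-0.22,3.6],-1.19],[[1.52,-0.22,3.6],-1.19]], claw=-0.2)

```text
time: 56.85
ee_pos: [0.3705, -0.3755, 0.0685]
tcp_rot: [-178.4, 5.0, 179.9]
wrist_force: [0.4, 0.9, 0.1]
opening: 0.0511
```

Run:
```python
from h import *
c,T=snap('t2');o=get_obs();print(o['ee_pos'],o['tcp_rot'])
W=wpts(c,T)
save('t2',c['frame'])
```

```text
[ 0.37112371 -0.37610813  0.07063988] [-178.27238702    5.13577208  179.92091421]
```

View pics/t2.png

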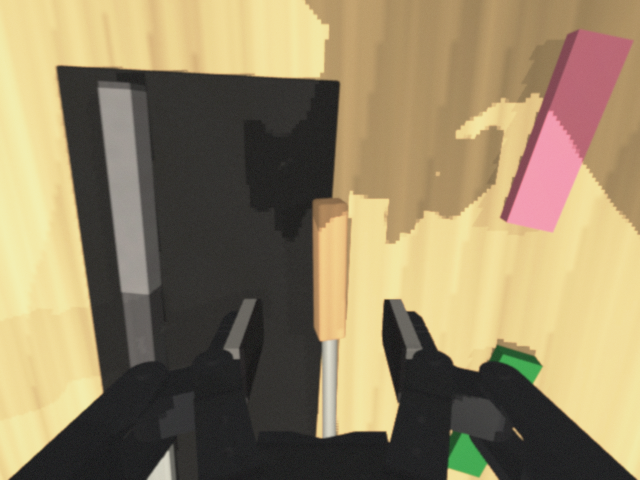

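arm_command(increments=[[[0.08,0,0.8],0],[[0.16,0,1.6],0],[[0.16,0,1.95],0],[[0.16,0,2],0],[[0.16,0,2],0]])

```text
time: 57.4
ee_pos: [0.3722, -0.378, 0.0216]
tcp_rot: [-178.2, 5.2, 179.9]
wrist_force: [1.1, 0.6, 0.1]
opening: 0.0512
```

Run:
```python
from h import *
c,T=snap('t3');o=get_obs();print(o['ee_pos'],o['tcp_rot'],o['wrist_force'])
```

```text
[ 0.37225128 -0.37815831  0.0218514 ] [-178.20159564    5.2026287   179.93501913] [0.77836342 1.28311906 0.95998589]
```

View pics/t3.png

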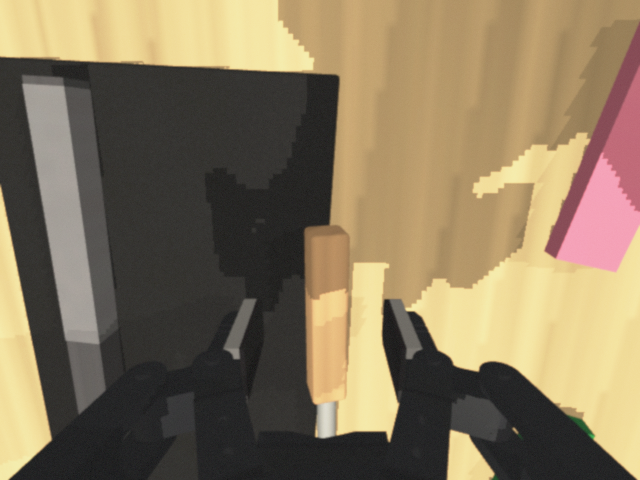

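arm_command(increments=[[[0,0,0],0],[[0,0,0],0],[[0,0,0],0],[[0,0,0],0],[[0,0,0],0]], claw=1, force=50)

```text
time: 57.95
ee_pos: [0.3726, -0.3785, 0.0228]
tcp_rot: [-178.1, 5.3, 179.9]
wrist_force: [-1.7, 1.1, 5.9]
opening: 0.0142
```

arm_command(increments=[[[0,0,-0.5],0],[[0,0,-1.2],0],[[0,0,-1.5],0],[[0,0,-1.5],0]])

```text
time: 58.35
ee_pos: [0.3696, -0.3779, 0.0617]
tcp_rot: [-178.0, 5.4, 179.9]
wrist_force: [0.6, -0.1, -0.7]
opening: 0.0144
```

Run:
```python
from h import *
c,T=snap('t4');o=get_obs();print(o['ee_pos'],o['tcp_rot'],o['wrist_force'],o['opening'])
k=held('t4',235,400,310,338)
inc([.412,-.382,.06],173);inc([.412,-.382,.026],173)
```

```text
[ 0.36934044 -0.37753267  0.06066637] [-178.09891296    5.30133561  179.94053983] [-0.69947475 -0.011059   -0.56103067] 0.014050179984458703
held top plane: tool z = 3.6 -0.010 x -0.026 y (mm); y range -38 40 4562
world plane slopes along tool y, x:  -0.008 -0.083
inc xyz [-1.7  -0.17  0.19] roll 1.16
inc xyz [-1.57 -0.13  1.54] roll 1.16
```

View pics/t4.png

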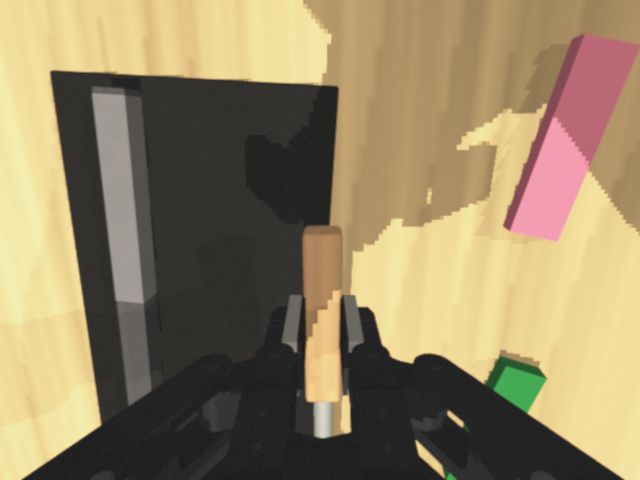

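arm_command(increments=[[[-0.8,-0.1,0],0.6],[[-1.6,-0.15,0.2],1.16],[[-1.6,-0.13,0.9],1.16],[[-1.57,-0.13,1.5],1.16],[[-1.57,-0.13,1.6],1.16]])

```text
time: 58.9
ee_pos: [0.4118, -0.3814, 0.0229]
tcp_rot: [-178.9, 5.4, 173.0]
wrist_force: [-1.1, 4.4, 9.6]
opening: 0.0144
```

Run:
```python
from h import *
o=get_obs();print(o['ee_pos'],o['tcp_rot'],o['wrist_force'])
inc([.412,-.382,.0238],173)
```

```text
[ 0.41184184 -0.38144897  0.02294266] [-178.85513753    5.4434585   172.97465186] [-1.0592128   4.39535902  9.6441417 ]
inc xyz [-0.01 -0.02 -0.03] roll -0.0
```

Contact with the mat (about 10 N); release, rise and look.

arm_command(increments=[[[0,0,-0.04],0],[[0,0,-0.04],0],[[0,0,-0.04],0],[[0,0,-0.04],0]], claw=-0.1)

```text
time: 59.3
ee_pos: [0.4116, -0.3815, 0.024]
tcp_rot: [-178.9, 5.4, 173.0]
wrist_force: [0.2, 0.5, -0.0]
opening: 0.047
```

arm_command(increments=[[[0,0,-0.8],0],[[0,0,-2],0],[[0,0,-4],0],[[0,0,-6],0],[[0,0,-6],0]])

```text
time: 59.8
ee_pos: [0.3993, -0.3785, 0.1812]
tcp_rot: [-178.5, 5.9, 173.0]
wrist_force: [0.6, 0.2, -0.1]
opening: 0.0475
```

Run:
```python
from h import *
o=get_obs();print(o['ee_pos'],o['tcp_rot'])
c,T=snap('u1');c2,_=snap('u2','scene');lidfit(c2)
```

```text
[ 0.39927167 -0.37850515  0.18122394] [-178.46879407    5.93280539  172.98825509]
lid angle 0.0539 n 7260
```

View pics/u1.png

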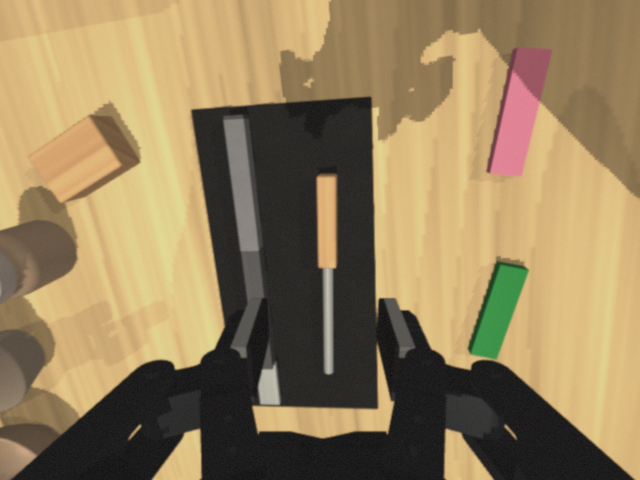

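View pics/u2.png

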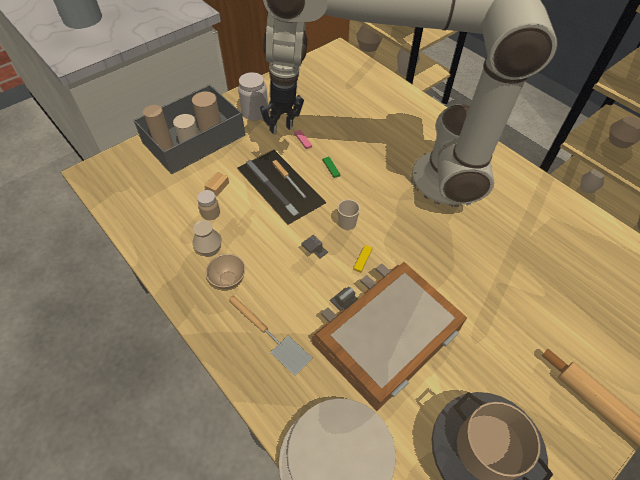

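Run:
```python
from h import *
c,_=snap('u3','top');lidfit(c);save('u3z',c['frame'][140:320,200:400],3.8)
W=w2p(wpts(c));x,y,z=W[...,0],W[...,1],W[...,2]
for yc in (-80,64,122):
    m=(abs(y-yc)<9)&(z>55)&(z<65)&(x>-60)&(x<-2);print(yc,m.sum(),'x',x[m].min().round(1),x[m].max().round(1),'z',np.median(z[m]).round(1))
# bystander change
a,_=load('a_scene');b,_=load('u2');d=cv2.absdiff(a['frame'],b['frame']).max(2);cv2.imwrite('pics/u4.png',(255-np.clip(d.astype(int)*3,0,255)).astype(np.uint8))
```

```text
lid angle 0.0536 n 9404
-80 136 x -43.1 -2.2 z 58.8
64 142 x -44.8 -2.0 z 58.8
122 127 x -44.6 -2.1 z 58.8
```

View pics/u3z.png

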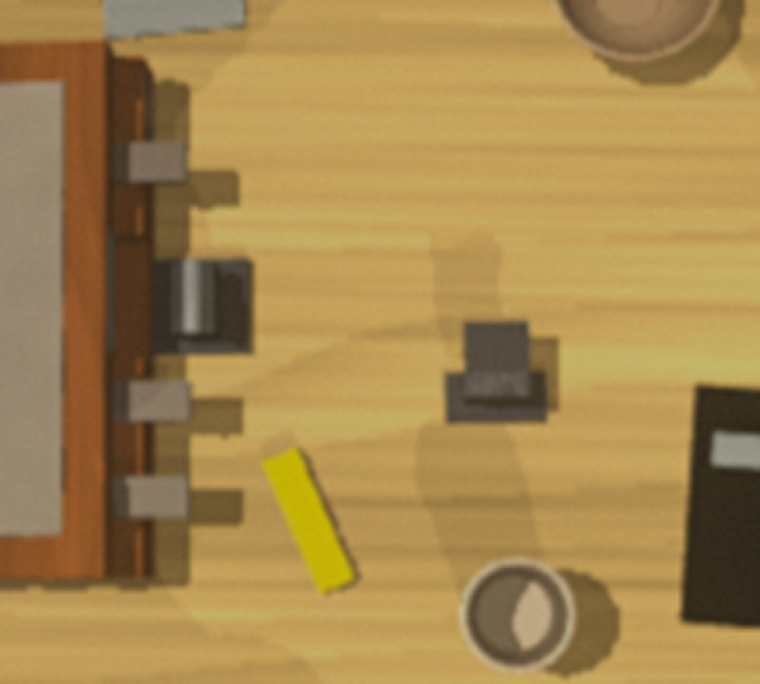

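View pics/u4.png

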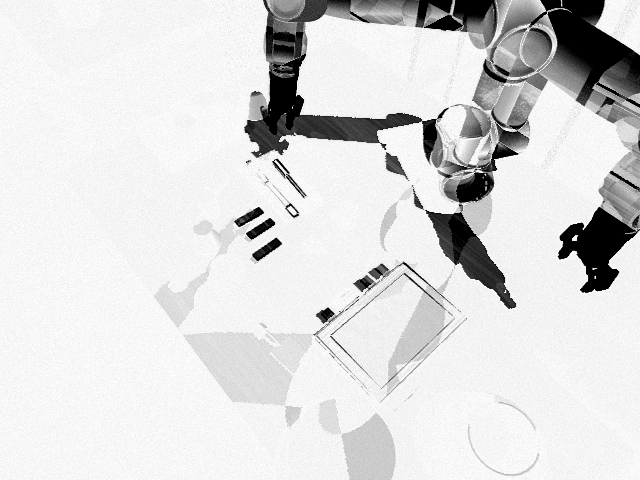

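Run:
```python
from h import *
a,_=load('a_scene');b,_=load('u2')
save('u5',np.hstack([x['frame'][290:380,225:315] for x in (a,b)]),4.3)
```

```text
(no output)
```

View pics/u5.png

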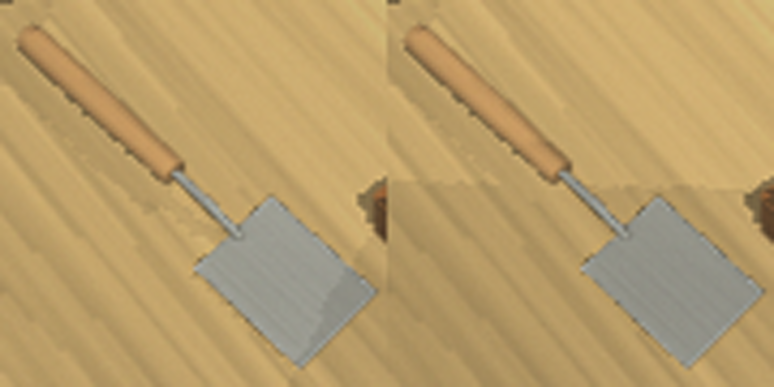

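Only the shadow differs, so the spatula has not moved. Everything is in place and the gripper is touching nothing, so I am handing in.

Run:
```python
from h import *
print(get_obs()['time'],job_done())
```

```text
the job is handed in; nothing more can be done
59.95 None
```

The press is open a crack: the lid rests on all three grey shims, and the bar and key lie on the rubber mat. I handed in at 59.95 s of the 210 s allowed.

- **Catch:** I pushed it with the key until it hit its stop (about 19 N, tip about 26 mm behind the lid's front edge), then put the key back on the mat.
- **Lever and keeper:** the bar held the lid at about 0.114 rad, with its tail under the keeper and the gripper off.
- **Shims:** they lie flat on the deck, one at y -80 and two at y +64 and +122 mm. Each is about 45 of its 90 mm under the lid.
- **Letting down:** I freed the bar and lowered the lid slowly onto the shims. It rests at about 0.054 rad, slightly under the quoted 0.06.
- **Key knocked:** something moved the key half off the mat partway through the run. I picked it up and put it back.

In the last pictures the spatula, which I compared close up, had not moved. The other pottery things and the coloured look-alikes showed no change in the before-and-after comparison. The tool drifted to about 6° off vertical by the end. That made the shims come in slightly tilted, but they measured flat after release.

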